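# Free the jammed supply module and load it in the test jig

### The job

The orange-capped supply module is jammed in its sloping bay in the black chassis. Take the red-handled push rod from its wooden block, push the module out from behind through the access hole of its bay, without ramming it, until it has slid down to the yellow stop, and put the rod back upright in its block. Then lay the module flat on the bed of the grey test jig, between the guides and up to the backstop, so that its end holds the switch lever down, let go, and leave the green-capped module, the green spool and the white bottle where they are.

Things in the scene. Friction and masses are not known exactly. Their poses are not given: they have to be found in the camera images.
- module_mid (a point): Centre of the jammed supply module: an aluminium box 100 long (own x) x 46 wide (own y) x 30 thick (own z), orange cap at its +x end (front, leading down the slope), black rear end. Starts in either bay, its x pointing downhill.
- module: The orange-capped module; origin at the centre of its underside, axes as module_mid, about 0.32 kg. A sprung roller in the bay's side wall jams it: some 8 to 18 N along the slope moves it; after about 25 mm it is past the roller and slides or is pushed on to the stop, 70 mm from its start.
- good_module_mid (a point): Centre of the good module, same size and axes but with a green cap, in the other bay. It must stay where it is.
- good_module: The green-capped module itself; origin at the centre of its underside.
- chassis: Black two-bay chassis fixed on an easel, 150 wide (y), top about 210 high. Origin on the table under it; x level, pointing the way the bays run downhill, z up. Bays side by side at y = -42 and +42 mm, both sloping 45 degrees: downhill D = (0.707, 0, -0.707), bay floor normal N = (0.707, 0, 0.707) in this frame.
- hole_a (a point): Outer mouth of the access hole of the bay at chassis y = -42 mm, in the rear wall that faces up the slope, on the module's axis (15 mm above the bay floor along N): 24 mm across, through a 20 mm thick wall, running along D. The module's rear face starts 24 mm past this point along D.
- hole_b (a point): The same for the bay at y = +42 mm.
- stop_a (a point): Foot of the 14 mm high yellow stop, at floor level, in the bay at chassis y = -42 mm, 70 mm along D past the module's starting front end. The module rests on a 34 mm wide rail. Side walls, 6 mm higher than the module, reach only to its starting front end; from there to the stop nothing stands beside it (next rail 44 mm off).
- stop_b (a point): The same for the bay at y = +42 mm. A cover lies over the rear 40 mm of the starting module only, so a module at the stop is clear of it and its front 70 mm stands free; lift it off along N by 40 mm first, then up.
- rod: Push rod, 175 mm long, 0.16 kg; origin at its tip, own z towards the handle. Steel shaft 14 diameter and 105 long, then a collar 36 diameter and 5 thick, then a red square handle 24 x 24 (faces along own x and y) and 65 long. It starts upright in its block, collar resting on the block's top.
- rod_grip (a point): Centre of the rod's red handle, on its axis, 142.5 mm from the tip.
- holder: Fixed wooden block 64 x 64 and 115 high with a 22 mm wide upright through hole at its centre for the rod; origin at the centre of its underside, z up. With the rod put back its tip is 10 mm above the table.
- jig: Fixed grey test jig, base 160 x 110; origin under its middle on the table, z up. Black bed 36 wide (y), x = -50 to +20 mm. Aluminium backstop with its face at x = -54 mm, 18 mm higher than the bed, and two guides (x = -54 to -38 mm, 56 mm apart, 12 mm higher than the bed). The module lies along x, either way round.
- bed (a point): Point on the bed's top surface, 40 mm above the table, at the jig's x = y = 0; axes as the jig. The middle of the laid-down module belongs above it; the module's end then overhangs the bed and holds the switch lever down.
- switch (a joint): Hinged steel lever of the presence switch at the jig's +x end, hinge at x = 26 mm, 28 mm up, 40 mm long, lightly sprung upwards. 0 = up (free, 40 degrees above level); grows as it is pressed down; 0.2 to 0.3 rad when the module lies home.
- spool: Green spool, 60 diameter and 40 high, a bystander.
- bottle: White bottle, 52 diameter and 130 high, a bystander.
There are look-alikes about, which are no part of the job. What is shaped like the chassis but pink is not meant.

How it is judged:
On the way, in this order (a step that is already met when the one before it is completed fails the run):
1. the rod pushes against the module (contact force between rod and module above 2 N), for 0.1 s.
2. the module has slid down to (within 12 mm of) the yellow stop (x of module in the frame of chassis between 0.0163 and 0.0463 m), for 0.1 s.
At the end, for the whole second after the job is handed in: Module flat on the jig's bed (0.1 rad), centre within 10 mm of its middle (12 mm away from the backstop), along the jig within 0.17 rad, at rest, lever down over 0.14 rad; rod back in its block, upright within 0.12 rad, tip within 12 mm of the block's axis and under 20 mm above the table (value of joint switch above 0.14 rad and x of module_mid in the frame of jig between -0.01 and 0.012 m and y of module_mid in the frame of jig between -0.01 and 0.01 m and z of module_mid in the frame of jig between 0.05 and 0.06 m and angle between the x axis of module and the x axis of jig, either way round below 0.17 rad and angle between the z axis of module and the z axis of jig, either way round below 0.1 rad and linear speed of module below 0.02 m/s and horizontal distance between rod and holder below 0.012 m and height (world z) of rod below 0.02 m and angle between rod's own z axis and vertical below 0.12 rad); the robot touches nothing.
It fails at once if the module is rammed with the rod (over 60 N) (contact force between rod and module above 60 N).
It fails at once if the good module is shifted by more than 10 mm (distance of good_module from where it was at the start of the episode above 0.01 m).
It fails at once if the spool is shifted by more than 40 mm (distance of spool from where it was at the start of the episode above 0.04 m).
It fails at once if the bottle is shifted by more than 40 mm (distance of bottle from where it was at the start of the episode above 0.04 m).
It also fails if it takes over 72 s, if anything falls off the work surface, if the arm or the gripper's body presses on something with over 40 N, if the wrist force passes 120 N, or if a joint passes its speed limit or range.

### The arm

A 6-joint arm with a two-finger parallel gripper is mounted at the origin on the work surface. World frame = base frame: x ahead of the robot, y to its left, z up, the work surface at z = 0. Lengths are in m, angles in rad, forces in N, time in s.
With the tool pointing down it reaches from about 0.425 to 0.95 m from the base axis. Payload 3.5 kg.
Tool frame: the origin (TCP) lies on the mounting face of the last link; the fingertips stand 173 mm ahead of it and the grasp point (between the pads) lies 155 mm ahead of it; z points along the fingers, x is the direction in which the jaws open and shut, and the axes are right-handed (so a half turn about z gives the same grasp; the last joint's range is limited). The gripper opens to 85 mm and grips with 20 to 120 N. Pads are 22 mm wide; open, the fingers measure 114 mm over their backs; the gripper's body (76 mm by 85 mm) begins 54 mm behind the grasp point. The pads swing forward as they close: fully open they stand 13 mm farther back than shut.
Start: joints at [-1.404, 0.286, 1.577, -0, 1.279, -0.15], TCP at [0.21, -0.641, 0.405] pointing down, gripper open.
Joint ranges: [-2.77, 2.77], [-0.9, 2.22], [0.21, 2.48], [-1.53, 4.67], [0.24, 2.81], [-2.84, 2.84]. Speed limits (rad/s): [2.79, 2.79, 3.14, 3.14, 3.14, 3.14].

### API

Orientations are given as a unit quaternion [x, y, z, w].
In Python, from plant import get_state, read_camera, sign_off gives the robot as it stands.
- The arm moves only by the shell command python3 -m jog 'ROWS' [FORCE]. ROWS is JSON, a list of rows, each an object of numbers: "grip": the closure, from 0 (fully open) to 1 (shut); "x", "y", "z": the shift along the tool's x, y, z in mm; "rx", "ry", "rz": the turn, a rotation vector about the tool's x, y, z in degrees. A call has 1 to 8 rows; each row shifts and turns the commanded pose from where the row before left it, along the tool's axes as they then stand; what a row does not reach is not made up. A row lasts 1/12 s, in which the tool goes at most 41.7 mm and 7.16 degrees, less where a joint would pass 70% of its speed; a pose out of reach is approached as far as the arm can. A call with a gripper value outside its range is refused whole. The fingers move at their own pace and stop on an object; FORCE is the grip in N (left out, the last holds). Time passes only in rows, so rows that do not move let the fingers close. It gives the time, the measured TCP pose, the force and the opening at its end, in the units of the state.
- get_state(): the state, without advancing time (a new reading comes with each control period).
- read_camera(name): name is "scene" or "top" or "wrist"; returns a dict with "frame" (420x560x3 uint8, red, green, blue), "intrinsics" (3x3 intrinsics, pixels), "R" (3x3) and "t" (3): a world point X has camera coordinates R X + t. Camera axes: x right, y down, z forward; pixel columns grow to the right and rows downward; lengths in m; the calibration is good to about 2 mm. A picture is of the moment at which its call begins. There is no depth.
- sign_off(): hands the job in, once; it reports no verdict.
The state is a dict: "time": time; "qpos": joint angles; "dq": joint speeds; "joint_efforts": joint torques, N m; "eef_pos": TCP position; "tcp_rot": TCP orientation; "contact_force": force on the tool from outside, world axes, zero at the start; "wrist_torque": the same for the moment, N m; "opening": opening from 0.0 (shut) to 1.0 (fully open).
Only numpy, scipy, OpenCV 4.12 (cv2) and the standard library are available. Lean on these libraries where they do the work, as an engineer would, in place of code of your own. Each camera call takes 0.05 s, during which the arm holds its last target.

## Working session

There is one attempt and no reset: what is moved stays moved. The work goes in short steps, Python scripts to look and compute and a shell command to move; the robot and the scene stay as the last step left them, time stands still between calls to the robot, and variables do not carry over. Pictures are saved under pics/ and viewed, and the job is handed in when it is done.

```bash
mkdir -p pics; ls
cat > h.py <<'E'
from plant import get_state, read_camera
import numpy as np, cv2
from scipy.spatial.transform import Rotation as Rn
def snap(n,f):
    c=read_camera(n); cv2.imwrite('pics/'+f+'.png',c['frame'][:,:,::-1]); np.savez('pics/'+f+'.npz',**c); return c
def load(f): return dict(np.load('pics/'+f+'.npz'))
def crop(f,u0,v0,u1,v1,s,out):
    im=cv2.imread('pics/'+f+'.png')[v0:v1,u0:u1]; cv2.imwrite('pics/'+out+'.png',cv2.resize(im,None,fx=s,fy=s,interpolation=cv2.INTER_CUBIC))
def proj(c,X):
    p=c['intrinsics']@(c['R']@np.array(X,float)+c['t']); return p[:2]/p[2]
def ray(c,u,v):
    d=c['R'].T@np.linalg.inv(c['intrinsics'])@np.array([u,v,1.]); return -c['R'].T@c['t'],d/np.linalg.norm(d)
def atz(c,u,v,z):
    o,d=ray(c,u,v); return o+d*(z-o[2])/d[2]
def tri(*L):
    A=np.zeros((3,3));b=np.zeros(3)
    for c,u,v in L:
        o,d=ray(c,u,v); P=np.eye(3)-np.outer(d,d); A+=P;b+=P@o
    X=np.linalg.solve(A,b); return X,[proj(c,X)-[u,v] for c,u,v in L]
E
python3 - <<'E'
from h import *
for n in ['scene','top','wrist']:
    c=snap(n,n+'0'); print(n,c['intrinsics'][0],-c['R'].T@c['t'],c['R'][2])
print(get_state())
E
```

```text
pics
scene [411.59498098   0.         280.11163229] [ 1.05796834 -0.48978792  0.88846809] [-0.52692672  0.39305049 -0.75356456]
top [433.15221896   0.         280.84924877] [ 0.38091042 -0.0856918   1.15388274] [ 0.15326579 -0.00796823 -0.98815287]
wrist [356.16302925   0.         279.63023111] [ 0.28758626 -0.61522529  0.37210143] [-0.3017929  -0.09657379 -0.94846958]
{'time': 0.15, 'qpos': array([-1.40400468e+00,  2.87009787e-01,  1.57790664e+00,  1.45167559e-05,
        1.27860369e+00, -1.50001085e-01]), 'dq': array([ 4.08542261e-04, -3.81558134e-03, -5.42889322e-03,  2.25852249e-05,
       -2.81800631e-03,  2.92212805e-04]), 'joint_efforts': array([ 1.12980131e-03, -4.06598210e+01, -2.93143952e+01, -8.01470446e-05,
        3.89769804e-03, -4.60304562e-06]), 'eef_pos': array([ 0.21026963, -0.64119354,  0.40359716]), 'tcp_rot': array([ 8.09788642e-01, -5.86720910e-01, -6.82286465e-04, -6.80671092e-04]), 'contact_force': array([-0.7472424 ,  0.58533907, -0.3950457 ]), 'wrist_torque': array([ 0.00816532,  0.03685127, -0.03582667]), 'opening': 1.0025073286273238}
```

View pics/scene0.png

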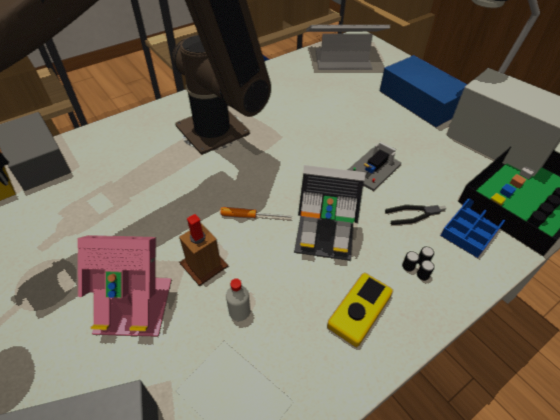

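View pics/top0.png

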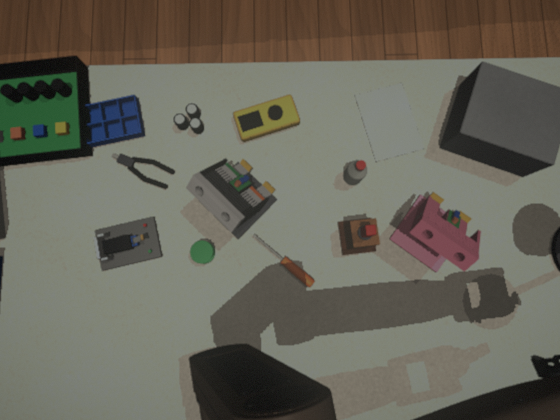

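View pics/wrist0.png

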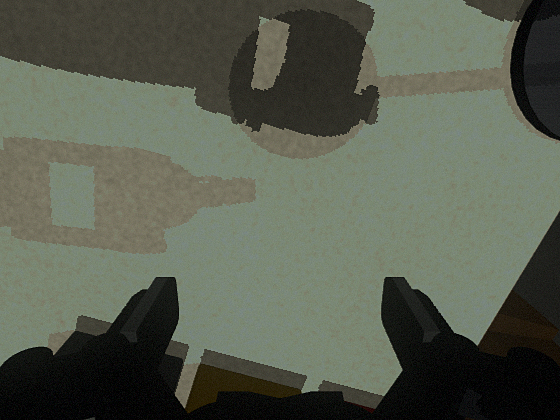

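The scene view shows the black chassis at (330,210), a pink look-alike at (120,285), the rod in its block at (200,245), the bottle at (238,300) and the jig at (375,165). In the top view, the chassis is at (232,195), the rod at (365,232), the jig at (128,243), the spool at (202,251) and the bottle at (355,172). The screwdriver at (290,265) is a rod look-alike. I'll take close crops next.

Run:
```python
from h import *
crop('top0',170,140,300,240,6,'c1')
crop('scene0',280,140,410,270,5,'c2')
a=cv2.imread('pics/top0.png');s=cv2.imread('pics/scene0.png')
r=lambda im,u0,v0,u1,v1,k:cv2.resize(im[v0:v1,u0:u1],None,fx=k,fy=k,interpolation=cv2.INTER_CUBIC)
x=np.hstack([r(a,325,205,391,265,6),r(s,170,205,236,285,4.5)[:360]]) if 0 else None
cv2.imwrite('pics/c3.png',np.hstack([r(a,330,200,390,260,6.5),r(a,90,205,170,285,4.875)]))
cv2.imwrite('pics/c4.png',np.hstack([r(s,165,205,235,285,5),r(s,340,135,410,215,5)]))
```

```text
(no output)
```

View pics/c1.png

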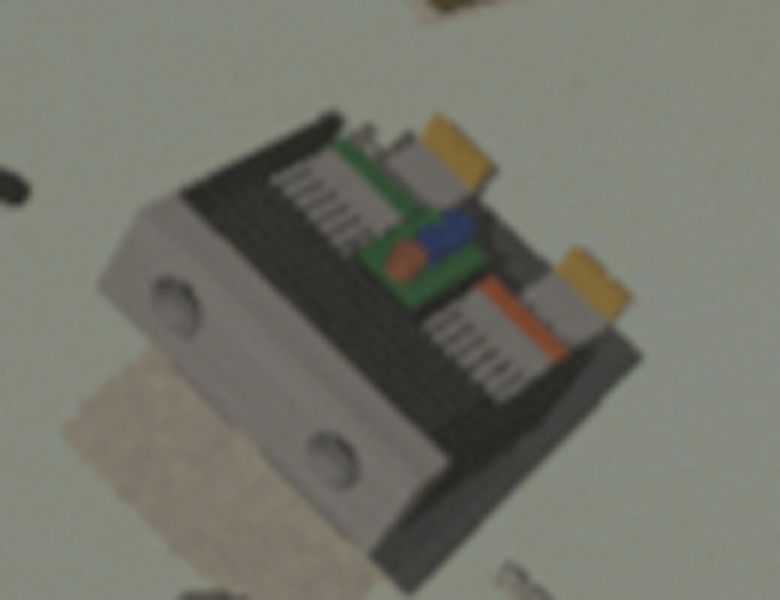

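View pics/c2.png

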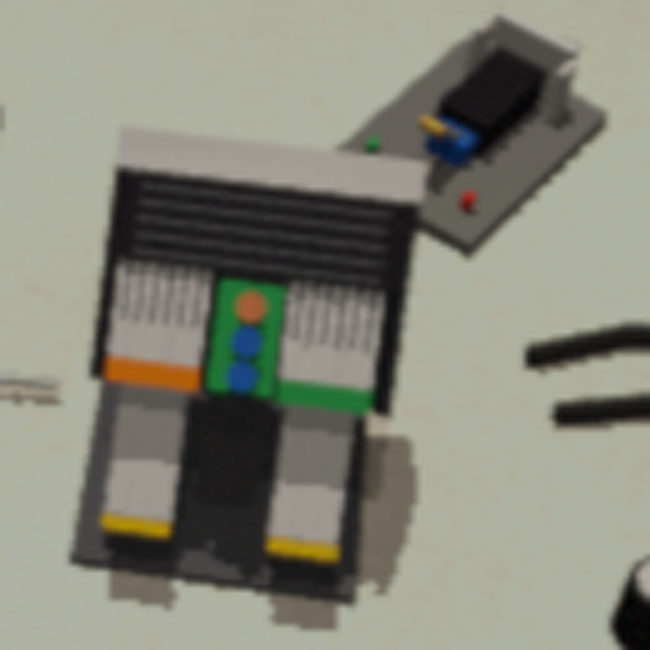

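View pics/c3.png

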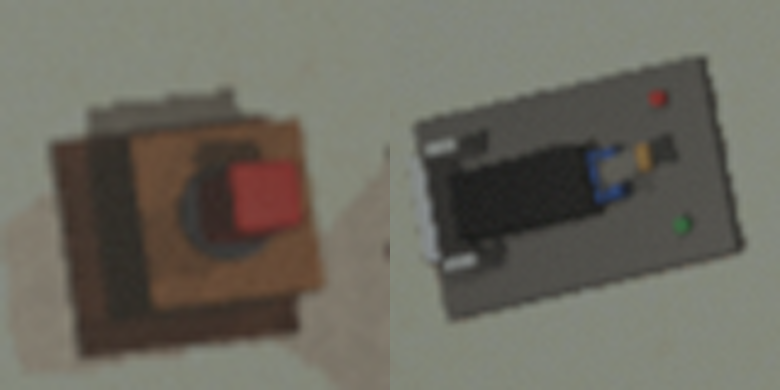

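View pics/c4.png

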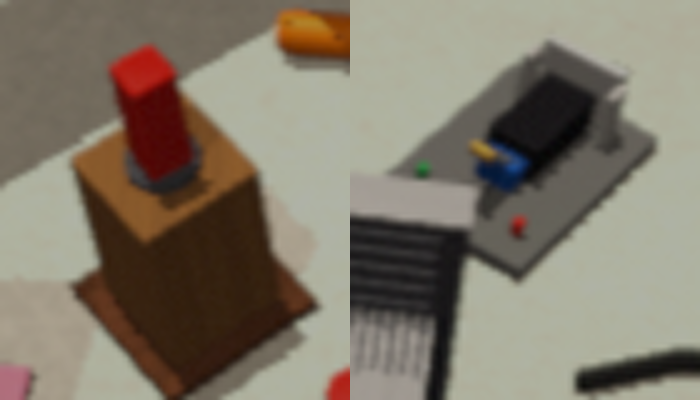

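The orange-capped module is in the bay whose access hole is at top pixel (225,217). The left bay, with its hole at (199,191), is green. Next I'll fit the poses.

```bash
cat > fit.py <<'E'
from h import *
from scipy.optimize import least_squares
T=load('top0');S=load('scene0')
def fit(obs,p0,geo,verbose=1):
    def f(p):
        r=[]
        for c,u,v,name in obs:
            r+=list(proj(c,geo(p,name))-[u,v])
        return np.array(r)
    s=least_squares(f,p0,loss='soft_l1'); 
    if verbose: print(np.round(s.x,4)); print([(o[3],)+tuple(np.round(q,1)) for o,q in zip(obs,f(s.x).reshape(-1,2))])
    return s.x
D=np.array([.7071,0,-.7071]);N=np.array([.7071,0,.7071]);Yv=np.array([0,1,0])
def W(p,l):
    c,s=np.cos(p[2]),np.sin(p[2]); return np.array([p[0]+c*l[0]-s*l[1],p[1]+s*l[0]+c*l[1],l[2]])
def cg(p,n):
    # p: X,Y,yaw,hz ; hole at x=-.0599
    h=np.array([-.0599,0,p[3]])
    if isinstance(n,str): n=dict(ha=(-.042,0,0),hb=(.042,0,0),
      ofl=(-.019,.124,.015),ofr=(-.065,.124,.015),gfl=(.065,.124,.015),gfr=(.019,.124,.015))[n]
    y,d,nn=n
    return W(p,h+D*d+N*nn+Yv*y)
ct=lambda u,v:(170+u/6,140+v/6)
cs=lambda u,v:(280+u/5,140+v/5)
if __name__=='__main__':
    obs=[(T,*ct(332,462),'ha'),(T,*ct(176,307),'hb'),
     (T,*ct(489,277),'ofl'),(T,*ct(567,352),'ofr'),(T,*ct(343,135),'gfl'),(T,*ct(417,214),'gfr'),
     (S,*cs(106,382),'ofr'),(S,*cs(199,391),'ofl'),(S,*cs(279,402),'gfr'),(S,*cs(369,412),'gfl')]
    p0=[.5,.06,-.6,.16]
    p=fit(obs,p0,cg)
    def jg(p,n):
        return W(p,n)
    tj=lambda u,v:(90+(u-390)/4.875,205+v/4.875); sj=lambda u,v:(340+(u-350)/5,135+v/5)
    # hole 2-camera check of top only
    for nm in ['ha','hb']: print(nm,cg(p,nm))
    print('stop a',cg(p,(-.042,.194,-.015)))
    th=lambda u,v:(330+u/6.5,200+v/6.5); sh=lambda u,v:(165+u/5,205+v/5)
    # holder: block top corners z .115 +-.032 ; handle top z .185 +-.012
    q=[(T,*th(135,138)),(T,*th(298,120)),(T,*th(324,285)),(T,*th(158,308))]
    P=np.array([atz(*o,.115) for o in q]); print('block top T',P.round(4).tolist(),P.mean(0),np.linalg.norm(np.diff(P,axis=0),axis=1))
    q=[(S,*sh(73,160)),(S,*sh(184,92)),(S,*sh(257,171)),(S,*sh(146,243))]
    P=np.array([atz(*o,.115) for o in q]); print('block top S',P.round(4).tolist(),P.mean(0),np.linalg.norm(np.diff(P,axis=0),axis=1))
    q=[(T,*th(232,166)),(T,*th(300,162)),(T,*th(305,227)),(T,*th(238,234))]
    P=np.array([atz(*o,.185) for o in q]); print('handle top T',P.round(4).tolist(),P.mean(0),np.linalg.norm(np.diff(P,axis=0),axis=1))
    q=[(S,*sh(112,70)),(S,*sh(152,47)),(S,*sh(176,68)),(S,*sh(134,92))]
    P=np.array([atz(*o,.185) for o in q]); print('handle top S',P.round(4).tolist(),P.mean(0),np.linalg.norm(np.diff(P,axis=0),axis=1))
    # jig: bed top corners z=.04, x -.05..+.02 y+-.018
    q=[(T,*tj(455,173)),(T,*tj(588,147)),(T,*tj(601,208)),(T,*tj(460,238))]
    P=np.array([atz(*o,.04) for o in q]); print('bed T',P.round(4).tolist(),P.mean(0),np.linalg.norm(np.diff(P,axis=0),axis=1))
    q=[(T,*tj(413,122)),(T,*tj(703,57)),(T,*tj(741,248)),(T,*tj(451,321))]
    P=np.array([atz(*o,.012) for o in q]); print('jig base T z.012',P.round(4).tolist(),P.mean(0),np.linalg.norm(np.diff(P,axis=0),axis=1))
    b=[(T,*tj(426,158)),(T,*tj(438,260))]
    print('backstop top .058',[atz(*o,.058).round(4) for o in b])
    for n,(u,v) in dict(spool=(202,251),bottle=(355,172)).items(): print(n,atz(T,u,v,.04 if n=='spool' else .1))
E
python3 fit.py
```

```text
[ 0.5786  0.0194 -0.7834  0.1863]
[('ha', np.float64(0.0), np.float64(-0.2)), ('hb', np.float64(-0.3), np.float64(0.2)), ('ofl', np.float64(-0.8), np.float64(-0.5)), ('ofr', np.float64(-0.3), np.float64(-0.3)), ('gfl', np.float64(-0.7), np.float64(0.1)), ('gfr', np.float64(0.2), np.float64(-0.5)), ('ofr', np.float64(-0.3), np.float64(-0.3)), ('ofl', np.float64(-0.5), np.float64(0.2)), ('gfr', np.float64(-1.1), np.float64(-0.0)), ('gfl', np.float64(-0.3), np.float64(0.4))]
ha [0.50655089 0.03188442 0.18631188]
hb [0.5658269  0.0914021  0.18631188]
stop a [ 0.59623193 -0.05743246  0.03852798]
block top T [[0.4989, -0.2621, 0.115], [0.5044, -0.323, 0.115], [0.443, -0.3293, 0.115], [0.4358, -0.2677, 0.115]] [ 0.47052915 -0.29552491  0.115     ] [0.06122883 0.06172222 0.0620536 ]
block top S [[0.4496, -0.329, 0.115], [0.4434, -0.2666, 0.115], [0.5052, -0.2619, 0.115], [0.5115, -0.3236, 0.115]] [ 0.47738595 -0.29527123  0.115     ] [0.0626821  0.06197638 0.06199831]
handle top T [[0.4805, -0.2833, 0.185], [0.4814, -0.307, 0.185], [0.4589, -0.3074, 0.185], [0.457, -0.2842, 0.185]] [ 0.46945723 -0.2954813   0.185     ] [0.02364428 0.02254743 0.02333216]
handle top S [[0.4695, -0.3066, 0.185], [0.4678, -0.2858, 0.185], [0.4848, -0.283, 0.185], [0.4863, -0.3046, 0.185]] [ 0.47709148 -0.29502743  0.185     ] [0.02086903 0.01724629 0.02168715]
bed T [[0.4706, 0.3624, 0.04], [0.4829, 0.293, 0.04], [0.4507, 0.2852, 0.04], [0.4365, 0.3584, 0.04]] [0.46015245 0.324743   0.04      ] [0.07047231 0.03316473 0.07455867]
jig base T z.012 [[0.5009, 0.3975, 0.012], [0.5332, 0.2417, 0.012], [0.4295, 0.2188, 0.012], [0.3939, 0.3725, 0.012]] [0.46437688 0.3076218  0.012     ] [0.15917133 0.10627412 0.15773643]
backstop top .058 [array([0.4772, 0.3705, 0.058 ]), array([0.4246, 0.362 , 0.058 ])]
spool [0.4385504  0.10945211 0.04      ]
bottle [ 0.62382107 -0.28079677  0.1       ]
```

```bash
python3 -m jog '[{"x":-30,"y":-26,"z":-5,"rz":2},{"x":-30,"y":-26,"z":-5,"rz":2},{"x":-30,"y":-28,"z":-5,"rz":2},{"x":-30,"y":-28,"z":-5,"rz":2},{"x":-30,"y":-28,"z":-5,"rz":2},{"x":-30,"y":-28,"z":-5,"rz":1},{"x":-30,"y":-28,"z":-5,"rz":1},{"x":-30,"y":-28,"z":-5,"rz":1}]'
cat > look.py <<'E'
from h import *
import sys,json
f=sys.argv[2]; c=snap(sys.argv[1],f)
s=get_state(); open('states.jsonl','a').write(json.dumps({k:np.array(v).tolist() for k,v in s.items()})+'\n')
print(s['time'],s['qpos'].round(3),s['eef_pos'].round(4)); print(Rn.from_quat(s['tcp_rot']).as_matrix().round(3))
print('F',s['contact_force'].round(1),s['opening'])
E
python3 look.py wrist w1
```

```text
0.2 [-1.404  0.287  1.578  0.     1.279 -0.15 ] [ 0.2103 -0.6413  0.4039]
[[ 0.312 -0.95  -0.   ]
 [-0.95  -0.312  0.001]
 [-0.001 -0.    -1.   ]]
F [-0.2 -0.5 -0.8] 0.9982869234799672$[0]: bad value
```

View pics/w1.png

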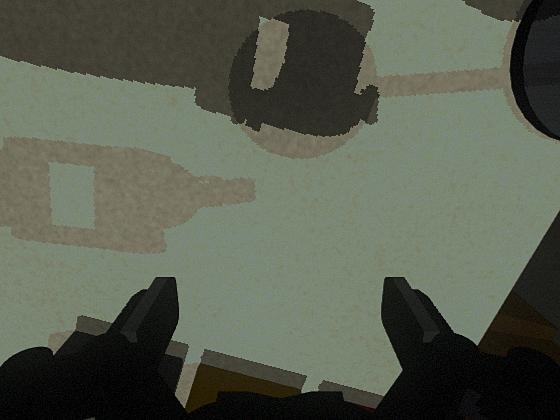

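The row was refused, probably because it had no "grip" value, so I'll include it.

```bash
python3 -m jog '[{"grip":0,"x":-30,"y":-26,"z":-5,"rx":0,"ry":0,"rz":2},{"grip":0,"x":-30,"y":-26,"z":-5,"rx":0,"ry":0,"rz":2},{"grip":0,"x":-30,"y":-28,"z":-5,"rx":0,"ry":0,"rz":2},{"grip":0,"x":-30,"y":-28,"z":-5,"rx":0,"ry":0,"rz":2},{"grip":0,"x":-30,"y":-28,"z":-5,"rx":0,"ry":0,"rz":2},{"grip":0,"x":-30,"y":-28,"z":-5,"rx":0,"ry":0,"rz":1},{"grip":0,"x":-30,"y":-28,"z":-5,"rx":0,"ry":0,"rz":1},{"grip":0,"x":-30,"y":-28,"z":-5,"rx":0,"ry":0,"rz":1}]'
python3 look.py wrist w1
```

```text
time: 0.87
eef_pos: [0.3781, -0.3614, 0.445]
tcp_rot: [0.738, -0.675, 0.0, -0.0]
contact_force: [-0.1, -1.4, 0.0]
opening: 1.003
0.9167 [-0.947 -0.085  1.902  0.006  1.324  0.529] [ 0.3814 -0.3569  0.4462]
[[ 0.093 -0.996  0.005]
 [-0.996 -0.093  0.003]
 [-0.003 -0.005 -1.   ]]
F [ 3.1  2.8 -0.3] 0.9987656662776299
```

View pics/w1.png

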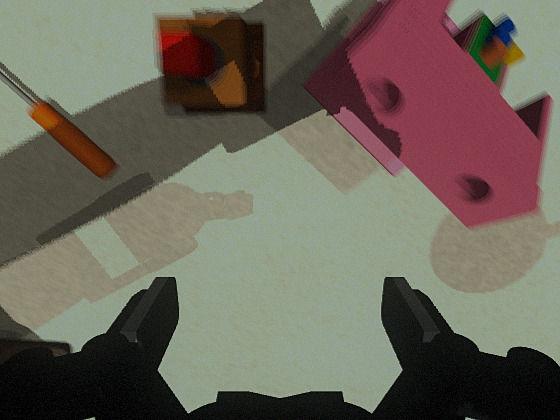

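```bash
python3 -m jog '[{"grip":0,"x":-7,"y":0,"z":0,"rx":6.4,"ry":0,"rz":0},{"grip":0,"x":-7,"y":0,"z":0,"rx":6.4,"ry":0,"rz":0},{"grip":0,"x":-7,"y":0,"z":0,"rx":6.4,"ry":0,"rz":0},{"grip":0,"x":-7,"y":0,"z":0,"rx":6.4,"ry":0,"rz":0},{"grip":0,"x":-7,"y":0,"z":0,"rx":6.4,"ry":0,"rz":0},{"grip":0,"x":-7,"y":0,"z":0,"rx":6.4,"ry":0,"rz":0},{"grip":0,"x":-7,"y":0,"z":0,"rx":6.6,"ry":0,"rz":0},{"grip":0,"x":0,"y":0,"z":0,"rx":0,"ry":0,"rz":0}]'
python3 look.py wrist w2
```

```text
time: 1.58
eef_pos: [0.3726, -0.3138, 0.444]
tcp_rot: [0.682, -0.623, 0.258, -0.283]
contact_force: [-0.3, -0.5, -0.2]
opening: 0.999
1.6333 [-1.01  -0.242  2.083  0.81   1.051  0.141] [ 0.3727 -0.3143  0.4442]
[[ 0.089 -0.706  0.702]
 [-0.996 -0.063  0.063]
 [-0.    -0.705 -0.709]]
F [-1.2  0.  -1. ] 1.0020507790375783
```

View pics/w2.png

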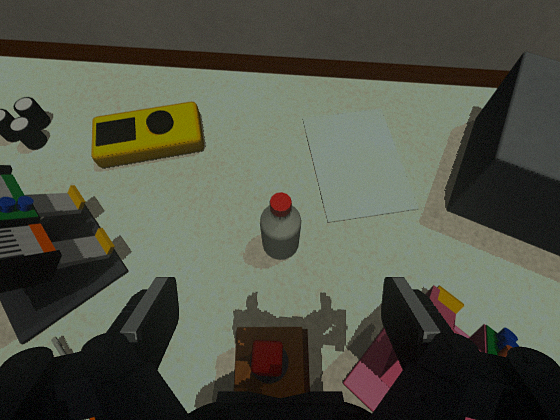

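```bash
cat > kin.py <<'E'
from h import *
import json
from scipy.optimize import least_squares
def Rz(a): return Rn.from_euler('z',a).as_matrix()
def Ry(a): return Rn.from_euler('y',a).as_matrix()
def fk(q,p):
    h,a1,L1,b,L2,d,e1,e2,dx=p
    R=Rz(q[0]); x=R@np.array([a1,e1,h])
    R=R@Ry(q[1]); x=x+R@np.array([0,0,L1])
    R=R@Ry(q[2]); x=x+R@np.array([b,0,L2])
    R=R@Rz(q[3]); x=x+R@np.array([0,e2,0])
    R=R@Ry(q[4]); x=x+R@np.array([dx,0,d])
    return x,R@Rz(q[5])
def states():
    return [json.loads(l) for l in open('states.jsonl')]
def fitk():
    st=states()
    def f(p):
        r=[fk(s['qpos'],p)[0]-np.array(s['eef_pos']) for s in st]
        return np.concatenate(r+[ .003*(np.array(p)-p0)])
    s=least_squares(f,p0); return s.x,st
p0=np.array([.26,0,.44,0,.57,.11,.0,.1,0])
def ik(pos,R,p,q0):
    def f(q):
        x,Rr=fk(q,p); return np.concatenate([(x-pos)*5,Rn.from_matrix(Rr.T@R@np.eye(3)).as_rotvec()])
    lo=[-2.77,-.9,.21,-1.53,.24,-2.84];hi=[2.77,2.22,2.48,4.67,2.81,2.84]
    best=None
    for k in range(12):
        s0=np.clip(np.array(q0)+(np.random.randn(6)*.6 if k else 0),np.array(lo)+.01,np.array(hi)-.01)
        s=least_squares(f,s0,bounds=(lo,hi))
        if best is None or s.cost<best.cost-1e-9 : best=s
        if best.cost<1e-8 and k==0: break
    return best.x,best.cost
E
python3 - <<'E'
from kin import *
p,st=fitk(); print(p.round(4))
for s in st:
    x,R=fk(s['qpos'],p); print((x-s['eef_pos']).round(4)); Rt=Rn.from_quat(s['tcp_rot']).as_matrix(); print((Rt@R.T).round(3).tolist(),(R.T@Rt).round(3).tolist())
crop('w1',140,0,290,120,5,'c5'); crop('w2',220,300,320,400,6,'c6')
E
```

```text
[0.2338 0.0159 0.443  0.0207 0.5727 0.0692 0.0958 0.0051 0.016 ]
[ 0.  0. -0.]
[[-1.0, -0.0, 0.0], [-0.0, -1.0, -0.003], [0.0, -0.003, 1.0]] [[-1.0, -0.0, -0.0], [0.0, -1.0, 0.0], [-0.0, 0.0, 1.0]]
[-0. -0.  0.]
[[-1.0, 0.0, -0.009], [0.0, -1.0, -0.006], [-0.009, -0.006, 1.0]] [[-1.0, -0.0, 0.0], [0.0, -1.0, 0.0], [0.0, 0.0, 1.0]]
[-0.  0.  0.]
[[-0.013, 0.089, -0.996], [0.089, -0.992, -0.09], [-0.996, -0.09, 0.005]] [[-1.0, -0.0, 0.0], [0.0, -1.0, 0.0], [0.0, 0.0, 1.0]]
```

View pics/c5.png

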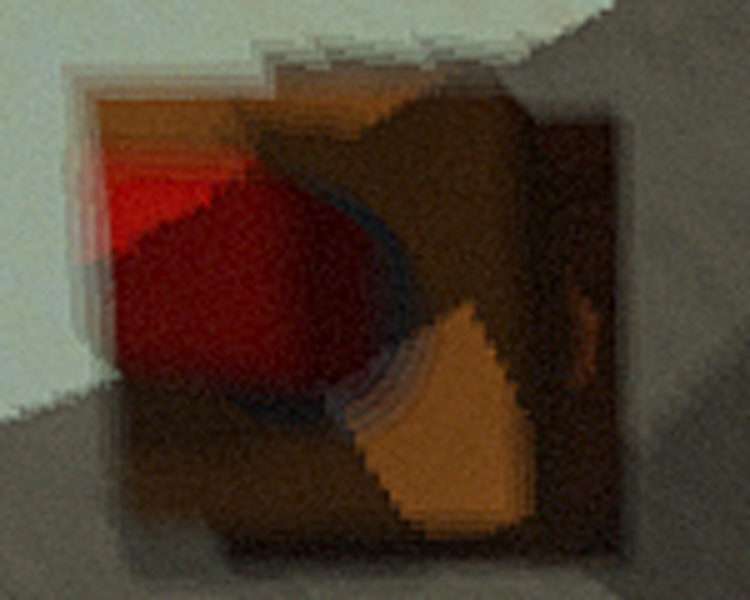

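View pics/c6.png

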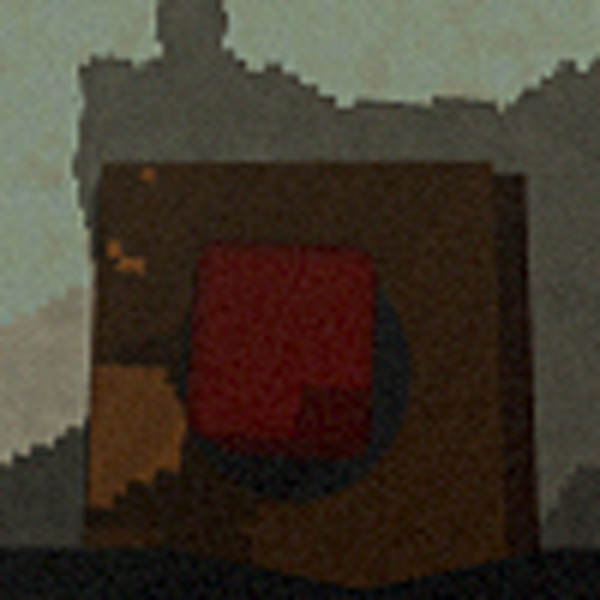

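Run:
```python
from kin import *
T=load('top0');S=load('scene0');w=load('w2')
k=lambda u,v:(w,220+u/6,300+v/6)
P=[atz(*k(*q),.185) for q in [(203,243),(375,252),(368,457),(190,435)]]
print(np.round(P,4).tolist(),np.mean(P,0),np.linalg.norm(np.diff(P,axis=0),axis=1))
A=atz(*k(98,163),.115);B=atz(*k(492,163),.115); print(A,B,np.linalg.norm(A-B))
th=lambda u,v:(330+u/6.5,200+v/6.5); sh=lambda u,v:(165+u/5,205+v/5)
# triangulate handle top centre from three
print(tri((T,*th(269,197)),(w,*k(284,347)[1:])),tri((S,*sh(144,69)),(w,*k(284,347)[1:]),(T,*th(269,197))))
p,_=fitk()
def chk(G,z,xaz,name,q0):
    z=np.array(z)/np.linalg.norm(z); x=np.array([np.cos(xaz),np.sin(xaz),0]); x-=z*(x@z); x/=np.linalg.norm(x)
    R=np.c_[x,np.cross(z,x),z]@np.diag([-1,-1,1]); q,c=ik(np.array(G)-.155*z,R,p,q0); print(name,q.round(2),'cost',round(c,8)); return q
q=states()[-1]['qpos']
G=np.array([.473,-.295,.1525]); dr=np.pi/180
q1=chk(G,[.996*.707,.087*.707,-.707],-85*dr,'rodgrasp',q)
q2=chk(G+[0,0,.13],[.996*.707,.087*.707,-.707],-85*dr,'rodlift',q1)
h=np.array([.5066,.0319,.1863]); Dw=np.array([.5013,-.4987,-.7071])
for a in [.03,0,-.05,-.094]:
    q2=chk(h-Dw*(.1425+a),[0,0,-1],45*dr,'push %g'%a,q2)
M=np.array([.581,-.0425,.088]);Nw=np.array([.5013,-.4987,.7071])
for xa in (45,-135):
  qq=q
  for u in [.1,.04,0]: qq=chk(M+Nw*u,-Nw,xa*dr,'module %d %g'%(xa,u),qq)
  for j in (12,12+180): chk([.463,.309,.06],[0,0,-1],j*dr,'jig',qq)
```

```text
[[0.4819, -0.283, 0.185], [0.4828, -0.3054, 0.185], [0.4587, -0.3066, 0.185], [0.4592, -0.2842, 0.185]] [ 0.47067519 -0.29477946  0.185     ] [0.02237556 0.02408311 0.02241975]
[ 0.4998595  -0.25891411  0.115     ] [ 0.50558322 -0.32305428  0.115     ] 0.06439505213779168
(array([ 0.46976962, -0.29496419,  0.18759415]), [array([-0.03121971, -0.21589949]), array([0.00244045, 0.69754432])]) (array([ 0.47092094, -0.29481511,  0.17904075]), [array([-0.92896599, -0.03546048]), array([ 0.3156284 , -0.13266621]), array([-0.92384766, -0.358893  ])])
rodgrasp [-1.02 -0.03  2.27  1.06  0.82 -0.27] cost 0.0
rodlift [-1.02 -0.23  2.17  0.86  0.99  0.05] cost 0.0
push 0.03 [ 0.04 -0.31  2.06  0.    1.39 -0.75] cost 0.0
push 0 [ 0.   -0.27  2.07  0.    1.34 -0.78] cost 0.0
push -0.05 [-0.05 -0.19  2.07  0.    1.26 -0.84] cost 0.0
push -0.094 [-0.09 -0.11  2.06  0.    1.2  -0.88] cost 0.0
module 45 0.1 [-0.4   0.64  1.42  0.28  1.82 -1.22] cost 0.0
module 45 0.04 [-0.38  0.62  1.54  0.29  1.72 -1.23] cost 0.0
module 45 0 [-0.36  0.61  1.61  0.3   1.66 -1.23] cost 0.0
jig [0.41 0.27 1.99 0.   0.89 0.2 ] cost 0.0
jig [ 0.42  0.27  1.98 -0.06  0.89 -2.84] cost 0.00266791
module -135 0.1 [-0.4   0.64  1.42  0.28  1.82  1.92] cost 0.0
module -135 0.04 [-0.38  0.62  1.54  0.29  1.72  1.91] cost 0.0
module -135 0 [-0.36  0.61  1.61  0.3   1.66  1.91] cost 0.0
jig [ 0.41  0.27  1.99 -0.    0.89  0.2 ] cost 0.0
jig [0.34 0.25 2.03 0.32 0.81 2.84] cost 0.05699108
```

The rod is at about (0.4706, -0.295) with a yaw of about 5°, and the wrist and top cameras agree on this. All the planned poses are reachable. I'll descend and grip.

```bash
python3 -m jog '[{"grip":0,"x":-10,"y":0,"z":-5,"rx":0,"ry":0,"rz":0},{"grip":0,"x":0,"y":25,"z":22,"rx":0,"ry":0,"rz":0},{"grip":0,"x":0,"y":25,"z":22,"rx":0,"ry":0,"rz":0},{"grip":0,"x":0,"y":25,"z":22,"rx":0,"ry":0,"rz":0},{"grip":0,"x":0,"y":25,"z":22,"rx":0,"ry":0,"rz":0},{"grip":0,"x":0,"y":20,"z":22,"rx":0,"ry":0,"rz":0},{"grip":0,"x":0,"y":15,"z":17,"rx":0,"ry":0,"rz":0},{"grip":0,"x":0,"y":0,"z":0,"rx":0,"ry":0,"rz":0}]'
python3 look.py wrist w3
```

```text
time: 2.3
eef_pos: [0.3621, -0.3041, 0.2577]
tcp_rot: [0.682, -0.625, 0.252, -0.283]
contact_force: [-1.3, -0.1, -0.1]
opening: 1.0
2.35 [-1.019 -0.027  2.261  1.042  0.821 -0.25 ] [ 0.3627 -0.305   0.2605]
[[ 0.091 -0.708  0.701]
 [-0.996 -0.06   0.068]
 [-0.006 -0.704 -0.71 ]]
F [0.4 0.5 0.9] 1.002397224299991
```

View pics/w3.png

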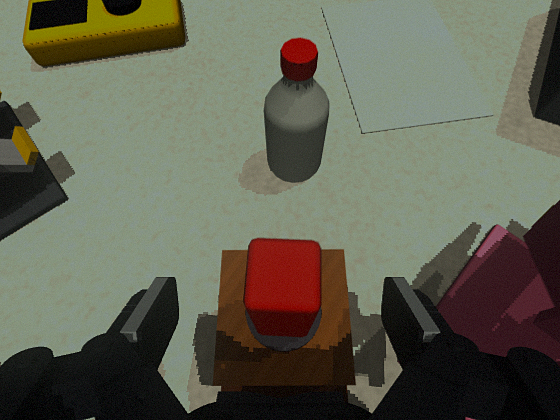

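```bash
python3 -m jog '[{"grip":1,"x":0,"y":0,"z":0,"rx":0,"ry":0,"rz":0},{"grip":1,"x":0,"y":0,"z":0,"rx":0,"ry":0,"rz":0},{"grip":1,"x":0,"y":0,"z":0,"rx":0,"ry":0,"rz":0},{"grip":1,"x":0,"y":0,"z":0,"rx":0,"ry":0,"rz":0},{"grip":1,"x":0,"y":0,"z":0,"rx":0,"ry":0,"rz":0},{"grip":1,"x":0,"y":0,"z":0,"rx":0,"ry":0,"rz":0},{"grip":1,"x":0,"y":0,"z":0,"rx":0,"ry":0,"rz":0}]' 90
python3 -m jog '[{"grip":1,"x":0,"y":-5,"z":-5,"rx":0,"ry":0,"rz":0},{"grip":1,"x":0,"y":-15,"z":-15,"rx":0,"ry":0,"rz":0},{"grip":1,"x":0,"y":-20,"z":-20,"rx":0,"ry":0,"rz":0},{"grip":1,"x":0,"y":-20,"z":-20,"rx":0,"ry":0,"rz":0},{"grip":1,"x":0,"y":-20,"z":-20,"rx":0,"ry":0,"rz":0},{"grip":1,"x":0,"y":-15,"z":-15,"rx":0,"ry":0,"rz":0},{"grip":1,"x":0,"y":-10,"z":-10,"rx":0,"ry":0,"rz":0},{"grip":1,"x":0,"y":0,"z":0,"rx":0,"ry":0,"rz":0}]'
python3 look.py wrist w4; python3 look.py scene s4
```

```text
time: 2.93
eef_pos: [0.3633, -0.3058, 0.2642]
tcp_rot: [0.682, -0.623, 0.259, -0.283]
contact_force: [-3.0, 0.4, 5.6]
opening: 0.269
time: 3.6
eef_pos: [0.3634, -0.3057, 0.4153]
tcp_rot: [0.682, -0.622, 0.261, -0.281]
contact_force: [1.0, -0.5, -0.8]
opening: 0.267
3.65 [-1.018 -0.249  2.146  0.839  1.015  0.082] [ 0.3631 -0.3054  0.4129]
[[ 0.09  -0.704  0.705]
 [-0.996 -0.066  0.061]
 [ 0.003 -0.707 -0.707]]
F [ 0.2  0.8 -1.7] 0.2706420517281345
3.7 [-1.019 -0.248  2.149  0.839  1.015  0.082] [ 0.3629 -0.3051  0.4109]
[[ 0.09  -0.705  0.703]
 [-0.996 -0.064  0.064]
 [ 0.    -0.706 -0.708]]
F [-0.2  0.3 -3. ] 0.2675401707691238
```

View pics/w4.png

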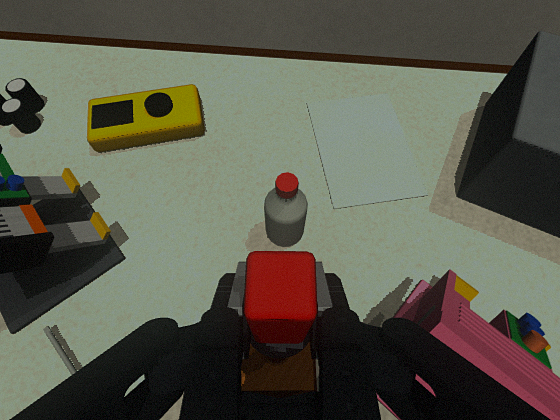

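View pics/s4.png

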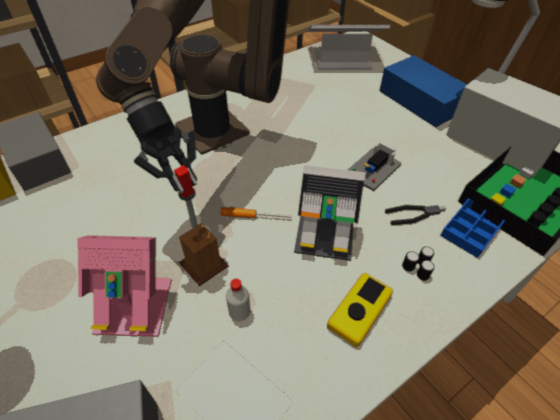

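```bash
cat > plan.py <<'E'
from kin import *
FL=np.diag([-1,-1,1.])
P,_=fitk()
TIP=np.array([-.001,.1013,.2547])
def Rtool(z,xaz):
    z=np.array(z,float)/np.linalg.norm(z); x=np.array([np.cos(xaz),np.sin(xaz),0]); x-=z*(x@z); x/=np.linalg.norm(x)
    return np.c_[x,np.cross(z,x),z]
def cur():
    s=states()[-1]; return np.array(s['eef_pos']),Rn.from_quat(s['tcp_rot']).as_matrix()
def rows(p0,R0,p1,R1,n,q0=None,pts=(TIP,),rotpath=None):
    r=(Rn.from_matrix(R0.T@R1).as_rotvec() if rotpath is None else np.array(rotpath))/n
    dR=Rn.from_rotvec(r).as_matrix(); d=R0.T@(p1-p0)
    A=np.zeros((3,3));Q=np.eye(3)
    for i in range(n): A+=Q; Q=Q@dR
    s=np.linalg.solve(A,d)
    sr=np.round(s*1000,1); rr=np.round(np.degrees(r),2)
    print('n',n,'shift',sr,np.linalg.norm(sr).round(1),'rot',rr,np.linalg.norm(rr).round(2))
    p,R=p0.copy(),R0.copy();q=q0
    dR=Rn.from_rotvec(np.radians(rr)).as_matrix()
    for i in range(n):
        p=p+R@(sr/1000);R=R@dR
        if q0 is not None:
            q,c=ik(p,R@FL,P,q); 
            if i%2==1 or c>1e-6 or i==n-1: print(i,'tcp',p.round(3),'pt',[(p+R@t).round(3).tolist() for t in pts],'q',q.round(2),'' if c<1e-6 else 'BAD %g'%c)
    return p,R,q
E
python3 - <<'E'
from plan import *
q=states()[-1]['qpos']; p,R=cur(); h=np.array([.5066,.0319,.1863]); Dw=np.array([.5013,-.4987,-.7071])
dr=np.pi/180
# via
R1=Rtool([np.cos(70*dr)*.42,np.sin(70*dr)*.42,-.91],-20*dr)
# intermediate orientation: tilt 25deg
p1=np.array([.45,-.12,.47])
R2=Rtool([0,0,-1],45*dr)
Rm=R@Rn.from_rotvec(Rn.from_matrix(R.T@R2).as_rotvec()*.5).as_matrix()
print(Rm.round(2))
pa,Ra,qa=rows(p,R,p1,Rm,11,q)
p2=h-Dw*.2025+[0,0,.155]
rows(pa,Ra,p2,R2,11,qa)
E
```

```text
[[ 0.91 -0.23  0.35]
 [-0.33 -0.9   0.28]
 [ 0.25 -0.37 -0.9 ]]
n 11 shift [ -9.  -17.8   4.5] 20.4 rot [-1.07 -2.29 -5.54] 6.09
1 tcp [ 0.392 -0.283  0.429] pt [[0.49, -0.273, 0.173]] q [-0.94 -0.24  2.1   0.78  1.06  0.  ] 
3 tcp [ 0.416 -0.253  0.444] pt [[0.505, -0.247, 0.185]] q [-0.85 -0.23  2.07  0.71  1.11 -0.08] 
5 tcp [ 0.435 -0.219  0.456] pt [[0.515, -0.218, 0.194]] q [-0.76 -0.24  2.04  0.64  1.15 -0.16] 
7 tcp [ 0.447 -0.181  0.464] pt [[0.519, -0.187, 0.2]] q [-0.68 -0.25  2.03  0.57  1.19 -0.24] 
9 tcp [ 0.451 -0.141  0.469] pt [[0.518, -0.155, 0.204]] q [-0.59 -0.27  2.03  0.5   1.23 -0.33] 
10 tcp [ 0.45 -0.12  0.47] pt [[0.515, -0.14, 0.205]] q [-0.55 -0.28  2.04  0.46  1.25 -0.37] 
n 11 shift [  0.5 -24.5   3.4] 24.7 rot [-1.07 -2.29 -5.53] 6.08
1 tcp [ 0.462 -0.074  0.482] pt [[0.524, -0.103, 0.216]] q [-0.43 -0.28  2.01  0.38  1.29 -0.42] 
3 tcp [ 0.466 -0.025  0.489] pt [[0.525, -0.064, 0.224]] q [-0.32 -0.28  2.    0.29  1.32 -0.48] 
5 tcp [0.459 0.024 0.492] pt [[0.52, -0.026, 0.229]] q [-0.2  -0.29  2.    0.21  1.35 -0.54] 
7 tcp [0.444 0.071 0.491] pt [[0.507, 0.011, 0.231]] q [-0.09 -0.3   2.01  0.12  1.39 -0.6 ] 
9 tcp [0.42  0.114 0.487] pt [[0.488, 0.046, 0.231]] q [ 0.02 -0.33  2.03  0.04  1.42 -0.67] 
10 tcp [0.405 0.133 0.484] pt [[0.475, 0.061, 0.23]] q [ 0.08 -0.35  2.05  0.    1.44 -0.71]
```

Run:
```python
from plan import *
q=states()[-1]['qpos']; p,R=cur(); h=np.array([.5066,.0319,.1863]); Dw=np.array([.5013,-.4987,-.7071])
dr=np.pi/180
R2=Rtool([0,0,-1],45*dr)
Rm=R@Rn.from_rotvec(Rn.from_matrix(R.T@R2).as_rotvec()*.5).as_matrix()
pa,Ra,qa=rows(p,R,np.array([.435,-.12,.515]),Rm,11,q)
rows(pa,Ra,h-Dw*.2425+[0,0,.155],R2,11,qa)
```

```text
n 11 shift [ -9.1 -19.4   0.5] 21.4 rot [-1.07 -2.29 -5.54] 6.09
1 tcp [ 0.388 -0.283  0.437] pt [[0.486, -0.273, 0.181]] q [-0.94 -0.25  2.1   0.77  1.08  0.01] 
3 tcp [ 0.41  -0.254  0.46 ] pt [[0.498, -0.247, 0.201]] q [-0.86 -0.26  2.06  0.7   1.14 -0.06] 
5 tcp [ 0.425 -0.219  0.48 ] pt [[0.506, -0.218, 0.218]] q [-0.78 -0.27  2.03  0.63  1.2  -0.14] 
7 tcp [ 0.435 -0.181  0.497] pt [[0.508, -0.187, 0.233]] q [-0.69 -0.29  2.01  0.56  1.26 -0.22] 
9 tcp [ 0.437 -0.14   0.51 ] pt [[0.504, -0.155, 0.244]] q [-0.61 -0.32  2.    0.49  1.32 -0.3 ] 
10 tcp [ 0.435 -0.119  0.515] pt [[0.499, -0.139, 0.249]] q [-0.57 -0.34  2.01  0.45  1.34 -0.34] 
n 11 shift [  0.1 -26.1   5.2] 26.6 rot [-1.07 -2.29 -5.53] 6.08
1 tcp [ 0.448 -0.069  0.524] pt [[0.509, -0.098, 0.258]] q [-0.44 -0.33  1.98  0.37  1.37 -0.39] 
3 tcp [ 0.451 -0.016  0.528] pt [[0.511, -0.055, 0.264]] q [-0.31 -0.33  1.97  0.29  1.4  -0.45] 
5 tcp [0.444 0.037 0.528] pt [[0.505, -0.013, 0.266]] q [-0.18 -0.34  1.97  0.2   1.42 -0.5 ] 
7 tcp [0.428 0.087 0.524] pt [[0.491, 0.027, 0.264]] q [-0.05 -0.35  1.98  0.12  1.45 -0.56] 
9 tcp [0.401 0.133 0.517] pt [[0.469, 0.064, 0.261]] q [ 0.07 -0.37  2.01  0.04  1.48 -0.62] 
10 tcp [0.385 0.153 0.513] pt [[0.456, 0.081, 0.258]] q [ 0.13 -0.39  2.03  0.    1.5  -0.65]
```

```bash
python3 -m jog '[{"grip":1,"x":-9,"y":-19.4,"z":0.5,"rx":-1.07,"ry":-2.29,"rz":-5.54},{"grip":1,"x":-9,"y":-19.4,"z":0.5,"rx":-1.07,"ry":-2.29,"rz":-5.54},{"grip":1,"x":-9,"y":-19.4,"z":0.5,"rx":-1.07,"ry":-2.29,"rz":-5.54},{"grip":1,"x":-9,"y":-19.4,"z":0.5,"rx":-1.07,"ry":-2.29,"rz":-5.54},{"grip":1,"x":-9,"y":-19.4,"z":0.5,"rx":-1.07,"ry":-2.29,"rz":-5.54},{"grip":1,"x":-9,"y":-19.4,"z":0.5,"rx":-1.07,"ry":-2.29,"rz":-5.54},{"grip":1,"x":-9,"y":-19.4,"z":0.5,"rx":-1.07,"ry":-2.29,"rz":-5.54},{"grip":1,"x":-9,"y":-19.4,"z":0.5,"rx":-1.07,"ry":-2.29,"rz":-5.54}]'
python3 -m jog '[{"grip":1,"x":-9,"y":-19.4,"z":0.5,"rx":-1.07,"ry":-2.29,"rz":-5.54},{"grip":1,"x":-9,"y":-19.4,"z":0.5,"rx":-1.07,"ry":-2.29,"rz":-5.54},{"grip":1,"x":-9,"y":-19.4,"z":0.5,"rx":-1.07,"ry":-2.29,"rz":-5.54},{"grip":1,"x":0,"y":-26,"z":5,"rx":-1.07,"ry":-2.29,"rz":-5.53},{"grip":1,"x":0,"y":-26,"z":5,"rx":-1.07,"ry":-2.29,"rz":-5.53},{"grip":1,"x":0,"y":-26,"z":5,"rx":-1.07,"ry":-2.29,"rz":-5.53},{"grip":1,"x":0,"y":-26,"z":5,"rx":-1.07,"ry":-2.29,"rz":-5.53},{"grip":1,"x":0,"y":-26,"z":5,"rx":-1.07,"ry":-2.29,"rz":-5.53}]'
python3 -m jog '[{"grip":1,"x":0,"y":-26,"z":5,"rx":-1.07,"ry":-2.29,"rz":-5.53},{"grip":1,"x":0,"y":-26,"z":5,"rx":-1.07,"ry":-2.29,"rz":-5.53},{"grip":1,"x":0,"y":-26,"z":5,"rx":-1.07,"ry":-2.29,"rz":-5.53},{"grip":1,"x":0,"y":-26,"z":5,"rx":-1.07,"ry":-2.29,"rz":-5.53},{"grip":1,"x":0,"y":-26,"z":5,"rx":-1.07,"ry":-2.29,"rz":-5.53},{"grip":1,"x":0,"y":-26,"z":5,"rx":-1.07,"ry":-2.29,"rz":-5.53},{"grip":1,"x":0,"y":0,"z":0,"rx":0,"ry":0,"rz":0},{"grip":1,"x":0,"y":0,"z":0,"rx":0,"ry":0,"rz":0}]'
python3 look.py wrist w5; python3 look.py top t5; python3 look.py scene s5
```

```text
time: 4.37
eef_pos: [0.4355, -0.1811, 0.4951]
tcp_rot: [0.917, -0.285, 0.187, -0.208]
contact_force: [-0.2, 1.2, -1.7]
opening: 0.265
time: 5.03
eef_pos: [0.4494, 0.01, 0.5279]
tcp_rot: [0.986, 0.102, 0.086, -0.096]
contact_force: [0.5, -0.5, -1.3]
opening: 0.268
time: 5.7
eef_pos: [0.3839, 0.1512, 0.5126]
tcp_rot: [0.924, 0.384, -0.001, -0.001]
contact_force: [-0.9, 0.7, -1.0]
opening: 0.264
5.75 [ 0.126 -0.392  2.033  0.     1.503 -0.659] [0.3844 0.1506 0.5132]
[[ 0.707  0.707 -0.002]
 [ 0.707 -0.707  0.   ]
 [-0.001 -0.001 -1.   ]]
F [ 0.  -0.5 -1.6] 0.2706782438177949
5.8 [ 0.125 -0.392  2.032  0.     1.503 -0.659] [0.3847 0.1501 0.5138]
[[ 0.708  0.706 -0.001]
 [ 0.706 -0.708  0.   ]
 [-0.001 -0.001 -1.   ]]
F [-0.3  0.5 -1.7] 0.27398503565500115
5.85 [ 0.124 -0.392  2.031  0.     1.503 -0.659] [0.3849 0.1498 0.5142]
[[ 0.709  0.706 -0.   ]
 [ 0.706 -0.709  0.   ]
 [-0.    -0.    -1.   ]]
F [ 0.2 -0.2 -1.5] 0.26988237170463936
```

View pics/w5.png

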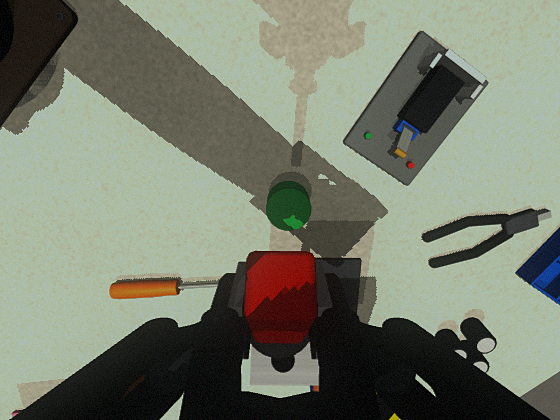

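View pics/t5.png

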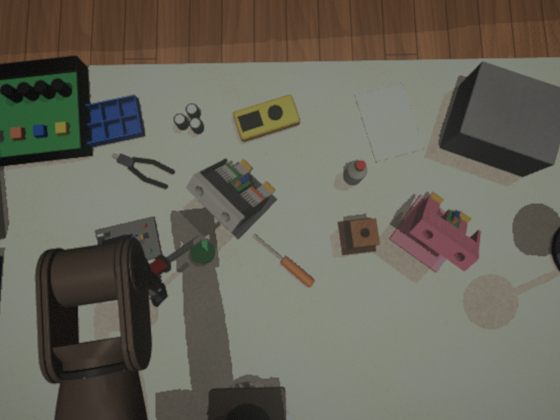

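View pics/s5.png

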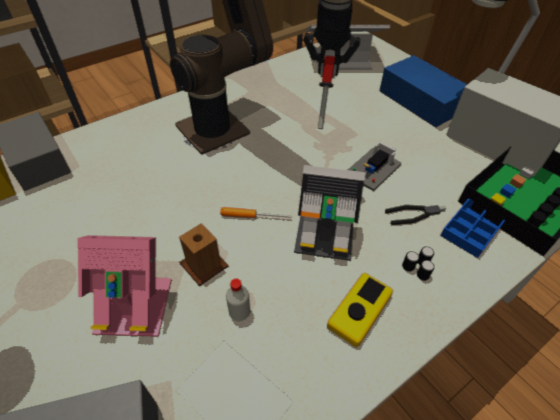

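```bash
cat > ov.py <<'E'
from plan import *
import sys
def overlay(f,cam,pts,box,s,out,seg=None):
    c=load(f); u0,v0,u1,v1=box
    im=cv2.resize(cv2.imread('pics/'+f+'.png')[v0:v1,u0:u1],None,fx=s,fy=s,interpolation=cv2.INTER_CUBIC)
    im=np.clip(im.astype(float)*1.5,0,255).astype('uint8')
    for X,col in pts:
        u=((proj(c,X)-[u0,v0]+.5)*s-.5); cv2.drawMarker(im,tuple(int(round(a)) for a in u),col,cv2.MARKER_CROSS,9,1)
    cv2.imwrite('pics/'+out+'.png',im)
E
python3 - <<'E'
from ov import *
p,R=cur(); tip=p+R@TIP; h=np.array([.5066,.0319,.1863]); Dw=np.array([.5013,-.4987,-.7071])
g=p+R@np.array([0,0,.155]); 
pts=[(tip,(0,255,255)),(h,(0,255,0)),(g,(255,255,0))]
overlay('t5','top',pts,(140,170,260,290),6,'o1'); overlay('s5','scene',pts,(290,40,390,190),5,'o2')
print(tip,h)
w=load('w5'); T=load('top0')
crop('w5',330,20,500,200,4,'c7')
E
```

```text
[0.45559581 0.07739432 0.25943213] [0.5066 0.0319 0.1863]
```

View pics/o1.png

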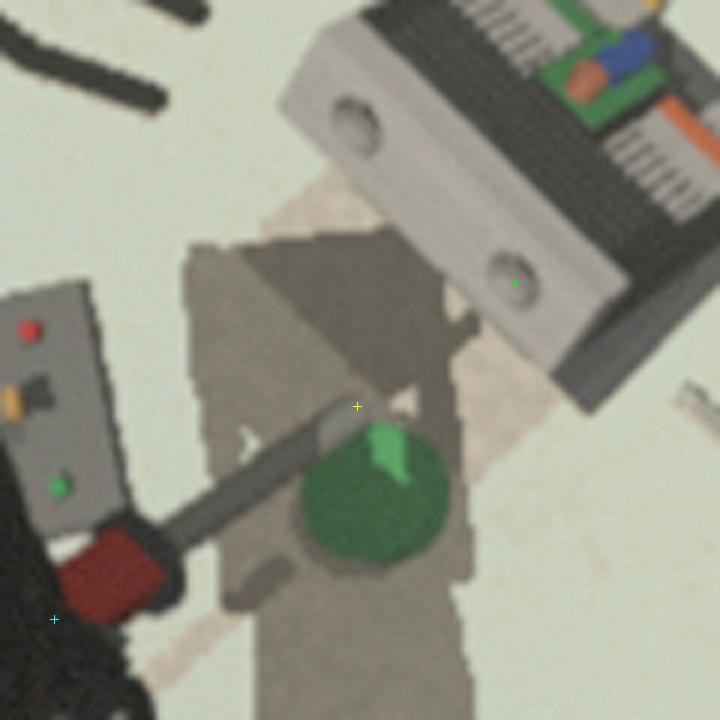

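View pics/o2.png

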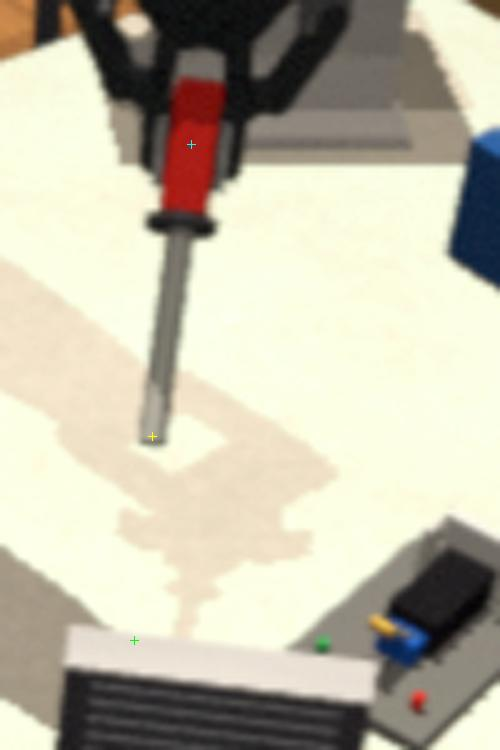

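View pics/c7.png

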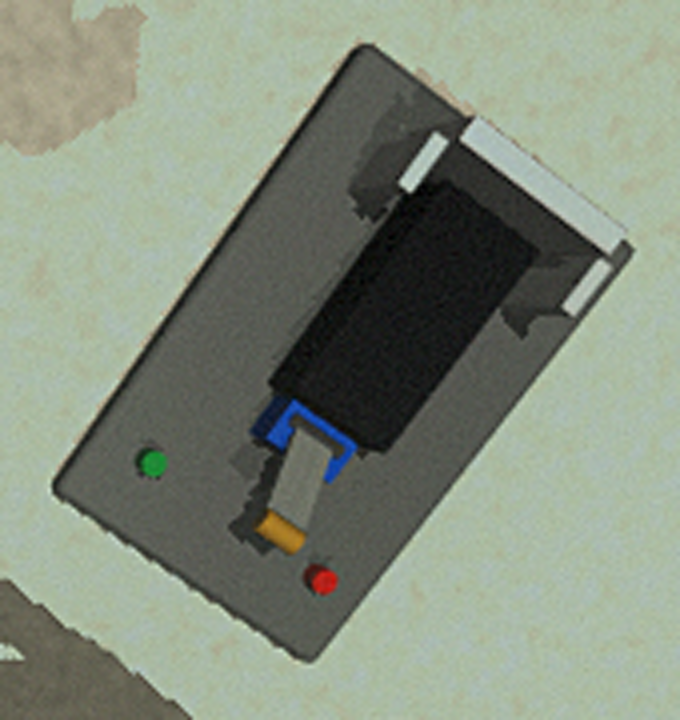

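Run:
```python
from fit import *
X1,r1=tri((T,*ct(182,192)),(S,*cs(421,205))); X2,r2=tri((T,*ct(450,462)),(S,*cs(118,168)))
print(X1,r1,X2,r2,np.linalg.norm(X1-X2))
p=[.5786,.0194,-.7834,.1863]
for X in (X1,X2):
    d=X-[p[0],p[1],0]; c,s=np.cos(p[2]),np.sin(p[2]); l=np.array([c*d[0]+s*d[1],-s*d[0]+c*d[1],d[2]]); h=np.array([-.0599,0,p[3]])
    print('local',l.round(4),'d',(l-h)@D,'n',(l-h)@N)
print(W(p,np.array([-.0599,0,.1863])))
# jig fit
w=load('w5'); k=lambda u,v:(w,330+u/4,20+v/4); tj=lambda u,v:(T,90+(u-390)/4.875,205+v/4.875)
def jg(p,n):
    return W(p,n)
b=.018
J=lambda p,n:W(p,n)
obs=[k(450,183)+((-.05,.018,.04),),k(540,255)+((-.05,-.018,.04),),k(382,450)+((.02,-.018,.04),),
 tj(455,173)+((-.05,.018,.04),),tj(588,147)+((.02,.018,.04),),tj(601,208)+((.02,-.018,.04),),tj(460,238)+((-.05,-.018,.04),)]
for o in ([],): pass
# which side is +y? +x dir az ~-78, +y az ~12 (world +x)
fit(obs,[.463,.309,-1.36],J)
fit(obs[:3],[.463,.309,-1.36],J); fit(obs[3:],[.463,.309,-1.36],J)
```

```text
[0.61163987 0.09037625 0.1902519 ] [array([-0.95320123, -0.71288589]), array([-1.11440071,  0.1965383 ])] [ 0.50602086 -0.01081499  0.18833055] [array([-0.72531677, -0.47175869]), array([-0.7897835 ,  0.09092119])] 0.14628305820966112
local [-0.0267  0.0736  0.1903] d 0.02069684561134649 n 0.026285629329403027
local [-0.0301 -0.0726  0.1883] d 0.01963496301186266 n 0.02250656173277885
[0.53615975 0.06167098 0.1863    ]
[ 0.4774  0.3125 -1.079 ]
[((-0.05, 0.018, 0.04), np.float64(19.4), np.float64(17.0)), ((-0.05, -0.018, 0.04), np.float64(-31.4), np.float64(-10.6)), ((0.02, -0.018, 0.04), np.float64(-16.1), np.float64(-0.5)), ((-0.05, 0.018, 0.04), np.float64(-1.1), np.float64(0.4)), ((0.02, 0.018, 0.04), np.float64(-3.8), np.float64(-7.6)), ((0.02, -0.018, 0.04), np.float64(-0.2), np.float64(-7.9)), ((-0.05, -0.018, 0.04), np.float64(4.1), np.float64(-0.6))]
[ 0.4772  0.3234 -0.4309]
[((-0.05, 0.018, 0.04), np.float64(0.6), np.float64(0.2)), ((-0.05, -0.018, 0.04), np.float64(-52.5), np.float64(-6.3)), ((0.02, -0.018, 0.04), np.float64(0.6), np.float64(2.2))]
[ 0.4629  0.3099 -1.3855]
[((-0.05, 0.018, 0.04), np.float64(0.0), np.float64(-0.3)), ((0.02, 0.018, 0.04), np.float64(-0.2), np.float64(-0.5)), ((0.02, -0.018, 0.04), np.float64(-0.7), np.float64(0.7)), ((-0.05, -0.018, 0.04), np.float64(1.0), np.float64(0.2))]
```

```bash
python3 -m jog '[{"grip":1,"x":2,"y":13,"z":15,"rx":0,"ry":0,"rz":0},{"grip":1,"x":2,"y":14,"z":15,"rx":0,"ry":0,"rz":0},{"grip":1,"x":0,"y":13,"z":15,"rx":0,"ry":0,"rz":0},{"grip":1,"x":0,"y":0,"z":0,"rx":0,"ry":0,"rz":0},{"grip":1,"x":0,"y":0,"z":0,"rx":0,"ry":0,"rz":0}]'
python3 look.py top t6; python3 look.py scene s6;python3 look.py scene s6
python3 - <<'E'
from ov import *
ps=np.mean([np.array(s['eef_pos']) for s in states()[-3:]],0)
p,R=cur(); p=ps; tip=p+R@TIP; h=np.array([.5066,.0319,.1863]); Dw=np.array([.5013,-.4987,-.7071])
pts=[(tip,(0,255,255)),(h,(0,255,0)),(tip+Dw*.045,(255,0,255))]
overlay('t6','top',pts,(160,170,270,270),7,'o1'); overlay('s6','scene',pts,(290,60,390,210),5,'o2')
e=h-tip; print('tip',tip,'along',e@Dw,'x',e@R[:,0],'N',e@np.array([.5013,-.4987,.7071]))
from fit import *
w=load('w5'); k=lambda u,v:(w,330+u/4,20+v/4); tj=lambda u,v:(T,90+(u-390)/4.875,205+v/4.875)
J=lambda p,n:W(p,n)
obs=[k(450,183)+((-.05,-.018,.04),),k(540,255)+((-.05,.018,.04),),k(382,450)+((.02,.018,.04),),k(270,385)+((.02,-.018,.04),)]
fit(obs,[.463,.309,-1.36],J)
E
```

```text
time: 6.27
eef_pos: [0.4162, 0.1237, 0.4689]
tcp_rot: [0.925, 0.381, -0.001, -0.001]
contact_force: [-0.1, 0.7, -1.7]
opening: 0.269
6.3167 [ 5.500e-02 -3.190e-01  2.056e+00  1.000e-03  1.405e+00 -7.270e-01] [0.416  0.1242 0.4701]
[[ 0.709  0.705  0.   ]
 [ 0.705 -0.709  0.001]
 [ 0.001 -0.    -1.   ]]
F [ 0.2  0.8 -1.5] 0.26704622740933737
6.3667 [ 5.600e-02 -3.200e-01  2.055e+00  1.000e-03  1.404e+00 -7.280e-01] [0.4158 0.1245 0.4708]
[[ 0.708  0.706  0.002]
 [ 0.706 -0.708  0.001]
 [ 0.002  0.001 -1.   ]]
F [-0.8 -0.1 -0.9] 0.26680275190756175
6.4167 [ 0.057 -0.321  2.055  0.     1.404 -0.728] [0.4157 0.1247 0.4712]
[[ 0.708  0.706  0.003]
 [ 0.706 -0.708  0.001]
 [ 0.002  0.001 -1.   ]]
F [-0.   0.3 -1.9] 0.2678782266333654
tip [0.48736586 0.05220819 0.21618489] along 0.04090136793494243 x -0.0008007162363719052 N -0.0013618366668584016
[ 0.4642  0.3146 -1.3943]
[((-0.05, -0.018, 0.04), np.float64(-0.2), np.float64(-0.9)), ((-0.05, 0.018, 0.04), np.float64(0.0), np.float64(0.0)), ((0.02, 0.018, 0.04), np.float64(-1.1), np.float64(1.1)), ((0.02, -0.018, 0.04), np.float64(4.5), np.float64(-0.0))]
```

View pics/o1.png

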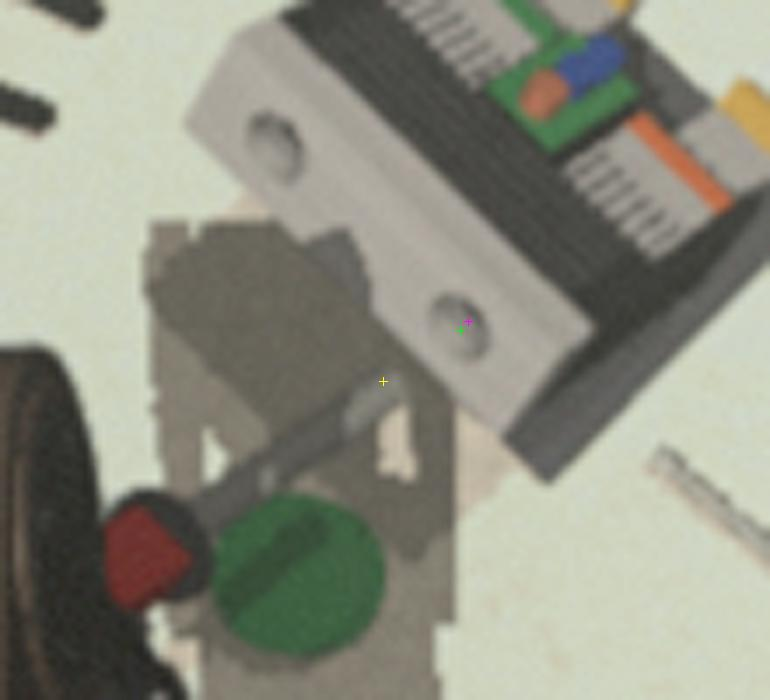

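View pics/o2.png

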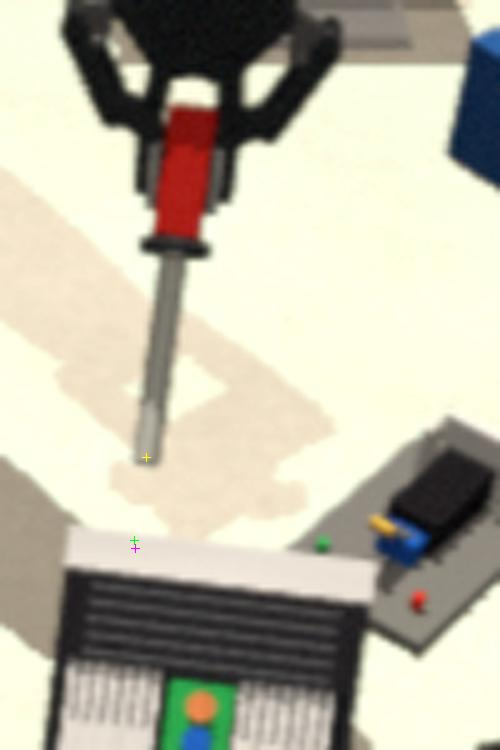

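```bash
python3 -m jog '[{"grip":1,"x":-1,"y":7,"z":8,"rx":0,"ry":0,"rz":0},{"grip":1,"x":0,"y":7,"z":8,"rx":0,"ry":0,"rz":0},{"grip":1,"x":0,"y":7,"z":7,"rx":0,"ry":0,"rz":0},{"grip":1,"x":0,"y":5,"z":5,"rx":0,"ry":0,"rz":0},{"grip":1,"x":0,"y":4,"z":4,"rx":0,"ry":0,"rz":0},{"grip":1,"x":0,"y":0,"z":0,"rx":0,"ry":0,"rz":0},{"grip":1,"x":0,"y":0,"z":0,"rx":0,"ry":0,"rz":0}]'
python3 look.py top t7; python3 look.py scene s7
python3 - <<'E'
from ov import *
ps=np.mean([np.array(s['eef_pos']) for s in states()[-2:]],0)
p,R=cur(); p=ps; tip=p+R@TIP; h=np.array([.5066,.0319,.1863]); Dw=np.array([.5013,-.4987,-.7071])
pts=[(tip,(0,255,255)),(h,(0,255,0))]
overlay('t7','top',pts,(170,170,260,260),8,'o1')
e=h-tip; print('tip',tip,'along',e@Dw,'x',e@R[:,0],'N',e@np.array([.5013,-.4987,.7071]))
E
```

```text
time: 7.0
eef_pos: [0.4349, 0.105, 0.4446]
tcp_rot: [0.924, 0.382, -0.001, -0.007]
contact_force: [-20.8, 13.1, 27.4]
opening: 0.271
7.05 [ 0.008 -0.269  2.063  0.011  1.354 -0.778] [0.4348 0.105  0.4445]
[[ 0.709  0.706 -0.007]
 [ 0.706 -0.708  0.011]
 [ 0.003 -0.013 -1.   ]]
F [-21.3  14.   27.8] 0.2754437489391387
7.1 [ 0.008 -0.269  2.063  0.011  1.354 -0.778] [0.4348 0.1051 0.4445]
[[ 0.708  0.706 -0.007]
 [ 0.706 -0.708  0.011]
 [ 0.003 -0.013 -1.   ]]
F [-21.2  12.6  25.6] 0.2706342245572728
tip [0.50374343 0.03537876 0.18855834] along 0.004763727488038035 x -0.00043789965774722377 N 0.001569980939296418
```

View pics/o1.png

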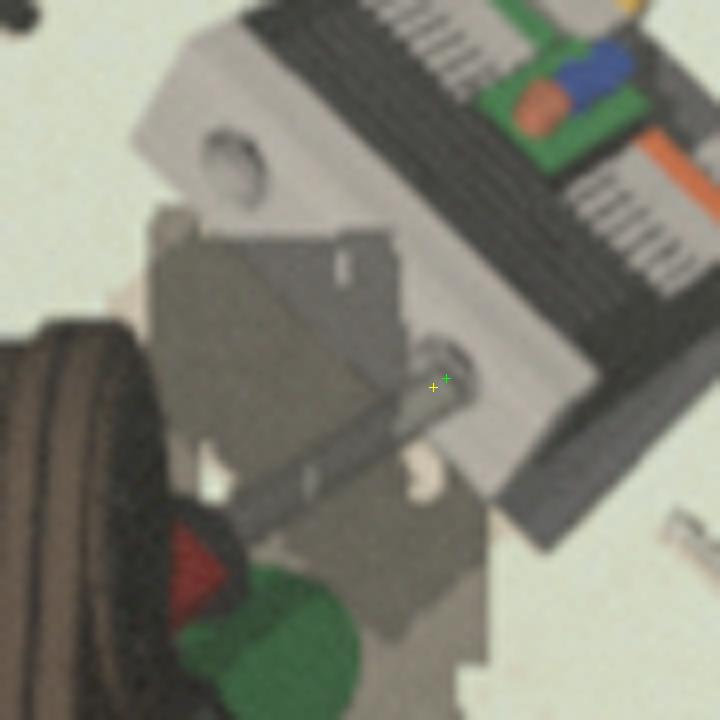

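The tip is resting on the lower rim of the hole with about 38 N, against the wall and not the module. I'll back off and correct.

```bash
python3 -m jog '[{"grip":1,"x":0,"y":-7,"z":-7,"rx":0,"ry":0,"rz":0},{"grip":1,"x":0,"y":-7,"z":-7,"rx":0,"ry":0,"rz":0},{"grip":1,"x":0,"y":0,"z":0,"rx":0,"ry":0,"rz":0},{"grip":1,"x":0,"y":0,"z":0,"rx":0,"ry":0,"rz":0}]'
python3 look.py top t8; python3 look.py scene s8; python3 look.py scene s8
python3 - <<'E'
from ov import *
ps=np.mean([np.array(s['eef_pos']) for s in states()[-3:]],0)
p,R=cur(); p=ps; tip=p+R@TIP; h=np.array([.5066,.0319,.1863]); Dw=np.array([.5013,-.4987,-.7071]);Nw=Dw*[1,1,-1]
yw=R[:,0]
pts=[(tip,(0,255,255))]
for a in np.linspace(0,2*np.pi,24,endpoint=False):
    pts.append((h+.012*(np.cos(a)*yw+np.sin(a)*Nw),(0,255,0)))
overlay('t8','top',pts,(190,190,250,250),12,'o1')
overlay('s8','scene',pts,(290,120,360,190),9,'o2')
e=h-tip; print('tip',tip,'along',e@Dw,'x',e@R[:,0],'N',e@Nw)
E
```

```text
time: 7.43
eef_pos: [0.4262, 0.1128, 0.4516]
tcp_rot: [0.924, 0.383, 0.001, 0.0]
contact_force: [0.4, -0.3, -2.0]
opening: 0.263
7.4833 [ 0.027 -0.291  2.068 -0.     1.364 -0.758] [0.4262 0.1126 0.4511]
[[ 0.707  0.707  0.   ]
 [ 0.707 -0.707 -0.   ]
 [-0.     0.    -1.   ]]
F [ 0.4  0.4 -1.9] 0.2712534661056976
7.5333 [ 0.027 -0.29   2.068 -0.     1.364 -0.757] [0.4263 0.1126 0.4509]
[[ 0.708  0.707 -0.   ]
 [ 0.707 -0.708 -0.   ]
 [-0.    -0.    -1.   ]]
F [ 0.3 -0.2 -1.6] 0.267122314139761
7.5833 [ 0.027 -0.29   2.068 -0.     1.364 -0.757] [0.4263 0.1126 0.4509]
[[ 0.708  0.707 -0.001]
 [ 0.707 -0.708 -0.   ]
 [-0.001 -0.    -1.   ]]
F [-0.8  0.  -1.4] 0.26844046678468464
tip [0.49696923 0.04019159 0.1962425 ] along 0.01599326349049573 x 0.0009619552015734093 N 0.0019325764722324663
```

View pics/o1.png

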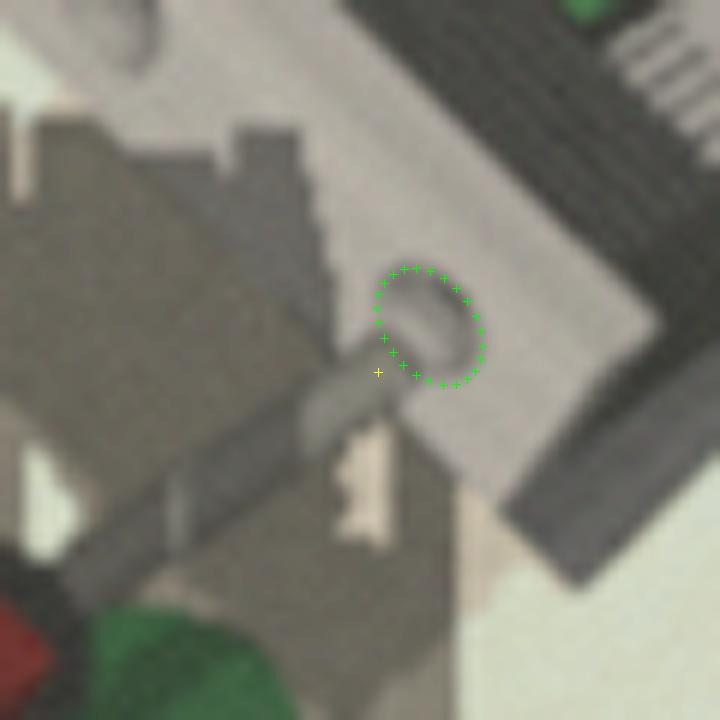

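View pics/o2.png

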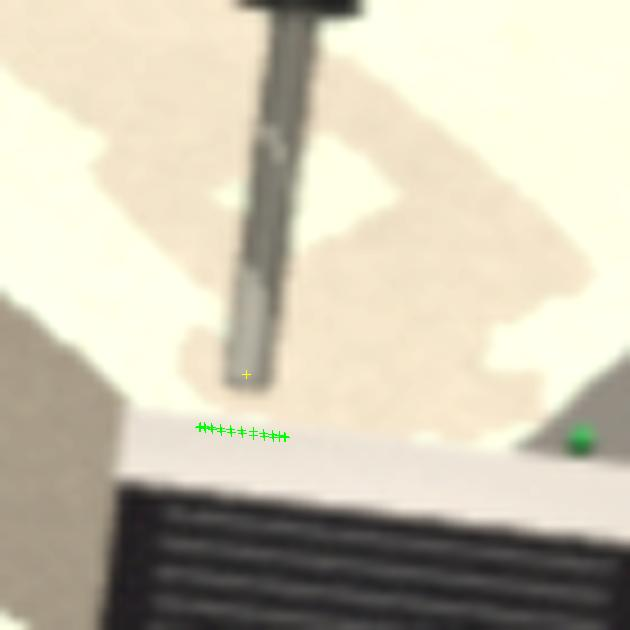

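```bash
python3 -m jog '[{"grip":1,"x":0,"y":4.3,"z":-4.3,"rx":0,"ry":0,"rz":0},{"grip":1,"x":0,"y":4,"z":4,"rx":0,"ry":0,"rz":0},{"grip":1,"x":0,"y":4,"z":4,"rx":0,"ry":0,"rz":0},{"grip":1,"x":0,"y":3,"z":3,"rx":0,"ry":0,"rz":0},{"grip":1,"x":0,"y":0,"z":0,"rx":0,"ry":0,"rz":0},{"grip":1,"x":0,"y":0,"z":0,"rx":0,"ry":0,"rz":0}]'
python3 look.py top t9; python3 look.py scene s9
python3 - <<'E'
from ov import *
ps=np.mean([np.array(s['eef_pos']) for s in states()[-2:]],0)
p,R=cur(); p=ps; tip=p+R@TIP; h=np.array([.5058,.0311,.1925]); Dw=np.array([.5013,-.4987,-.7071]);Nw=Dw*[1,1,-1]
overlay('t9','top',[(tip,(0,255,255))],(190,190,250,250),12,'o1')
e=h-tip; print('tip',tip,'along',e@Dw,'x',e@R[:,0],'N',e@Nw)
E
```

```text
time: 8.08
eef_pos: [0.4371, 0.1018, 0.4447]
tcp_rot: [0.924, 0.382, -0.0, -0.0]
contact_force: [0.2, 0.3, -2.0]
opening: 0.272
8.1333 [ 2.000e-03 -2.660e-01  2.060e+00  0.000e+00  1.347e+00 -7.830e-01] [0.4371 0.1019 0.445 ]
[[ 0.708  0.707  0.   ]
 [ 0.707 -0.708  0.   ]
 [ 0.    -0.    -1.   ]]
F [ 0.5 -0.1 -1.8] 0.27376659164993516
8.1833 [ 2.000e-03 -2.660e-01  2.060e+00  0.000e+00  1.347e+00 -7.830e-01] [0.437  0.102  0.4453]
[[ 0.707  0.707  0.001]
 [ 0.707 -0.707  0.   ]
 [ 0.001  0.    -1.   ]]
F [ 0.3  0.3 -0.7] 0.2696291378389467
tip [0.50814491 0.02965786 0.19051096] along -0.0033011454770558203 x -0.0006379350582462699 N -0.00048824867478308953
```

View pics/o1.png

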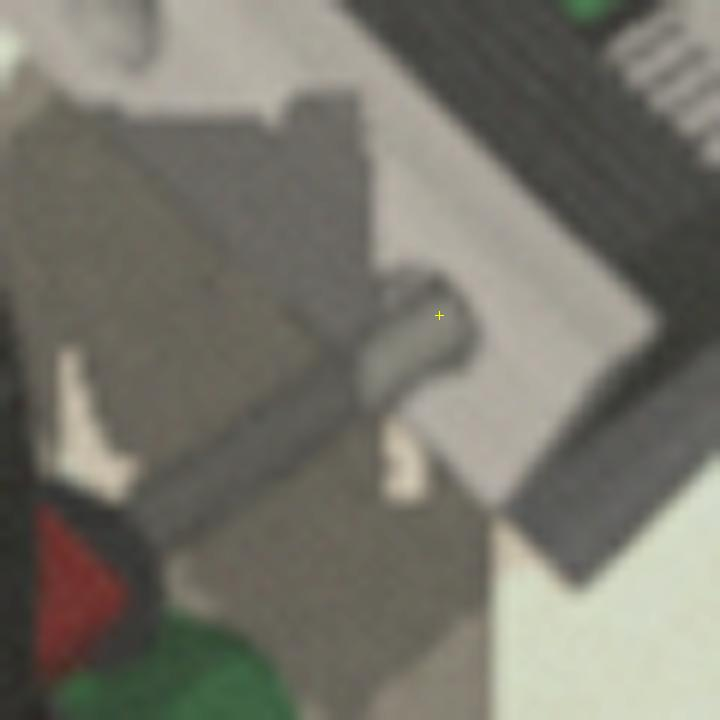

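The tip is in the hole with no contact force. I'll nudge it by +1.5 mm in x and continue gently.

```bash
python3 -m jog '[{"grip":1,"x":1.5,"y":3,"z":3,"rx":0,"ry":0,"rz":0},{"grip":1,"x":0,"y":3,"z":3,"rx":0,"ry":0,"rz":0},{"grip":1,"x":0,"y":2.5,"z":2.5,"rx":0,"ry":0,"rz":0},{"grip":1,"x":0,"y":2,"z":2,"rx":0,"ry":0,"rz":0},{"grip":1,"x":0,"y":0,"z":0,"rx":0,"ry":0,"rz":0},{"grip":1,"x":0,"y":0,"z":0,"rx":0,"ry":0,"rz":0}]'
python3 -m jog '[{"grip":1,"x":0,"y":1.5,"z":1.5,"rx":0,"ry":0,"rz":0},{"grip":1,"x":0,"y":1.5,"z":1.5,"rx":0,"ry":0,"rz":0},{"grip":1,"x":0,"y":0,"z":0,"rx":0,"ry":0,"rz":0},{"grip":1,"x":0,"y":0,"z":0,"rx":0,"ry":0,"rz":0}]'
```

```text
time: 8.68
eef_pos: [0.4456, 0.0955, 0.4346]
tcp_rot: [0.924, 0.382, 0.0, -0.0]
contact_force: [-1.1, -0.1, -1.4]
opening: 0.267
time: 9.02
eef_pos: [0.4476, 0.0936, 0.4321]
tcp_rot: [0.924, 0.383, 0.001, -0.0]
contact_force: [-0.4, 1.8, -1.2]
opening: 0.264
```

```bash
python3 -m jog '[{"grip":1,"x":0,"y":1.5,"z":1.5,"rx":0,"ry":0,"rz":0},{"grip":1,"x":0,"y":1.5,"z":1.5,"rx":0,"ry":0,"rz":0},{"grip":1,"x":0,"y":1.5,"z":1.5,"rx":0,"ry":0,"rz":0},{"grip":1,"x":0,"y":1.5,"z":1.5,"rx":0,"ry":0,"rz":0},{"grip":1,"x":0,"y":0,"z":0,"rx":0,"ry":0,"rz":0}]'
python3 -m jog '[{"grip":1,"x":0,"y":1.5,"z":1.5,"rx":0,"ry":0,"rz":0},{"grip":1,"x":0,"y":1.5,"z":1.5,"rx":0,"ry":0,"rz":0},{"grip":1,"x":0,"y":1.5,"z":1.5,"rx":0,"ry":0,"rz":0},{"grip":1,"x":0,"y":0,"z":0,"rx":0,"ry":0,"rz":0}]'
```

```text
time: 9.43
eef_pos: [0.4517, 0.0897, 0.4269]
tcp_rot: [0.924, 0.382, 0.0, -0.001]
contact_force: [-4.5, 3.2, 3.6]
opening: 0.272
time: 9.77
eef_pos: [0.4549, 0.0865, 0.4224]
tcp_rot: [0.924, 0.382, 0.0, -0.001]
contact_force: [-4.6, 3.1, 3.7]
opening: 0.269
```

```bash
python3 -m jog '[{"grip":1,"x":0,"y":2,"z":2,"rx":0,"ry":0,"rz":0},{"grip":1,"x":0,"y":2,"z":2,"rx":0,"ry":0,"rz":0},{"grip":1,"x":0,"y":2,"z":2,"rx":0,"ry":0,"rz":0},{"grip":1,"x":0,"y":2,"z":2,"rx":0,"ry":0,"rz":0},{"grip":1,"x":0,"y":0,"z":0,"rx":0,"ry":0,"rz":0}]'
python3 -m jog '[{"grip":1,"x":0,"y":2,"z":2,"rx":0,"ry":0,"rz":0},{"grip":1,"x":0,"y":2,"z":2,"rx":0,"ry":0,"rz":0},{"grip":1,"x":0,"y":2,"z":2,"rx":0,"ry":0,"rz":0},{"grip":1,"x":0,"y":2,"z":2,"rx":0,"ry":0,"rz":0},{"grip":1,"x":0,"y":0,"z":0,"rx":0,"ry":0,"rz":0}]'
python3 look.py scene s10
```

```text
time: 10.18
eef_pos: [0.4608, 0.0803, 0.4131]
tcp_rot: [0.924, 0.383, 0.001, 0.0]
contact_force: [1.1, 0.4, -1.9]
opening: 0.267
time: 10.6
eef_pos: [0.4665, 0.0745, 0.4046]
tcp_rot: [0.924, 0.382, -0.0, -0.0]
contact_force: [0.2, -0.2, -2.4]
opening: 0.267
10.65 [-0.057 -0.174  2.058  0.     1.258 -0.842] [0.4665 0.0746 0.4049]
[[ 0.708  0.707  0.   ]
 [ 0.707 -0.708  0.   ]
 [ 0.    -0.    -1.   ]]
F [ 0.2  0.2 -1.8] 0.26904940091877433
```

View pics/s10.png

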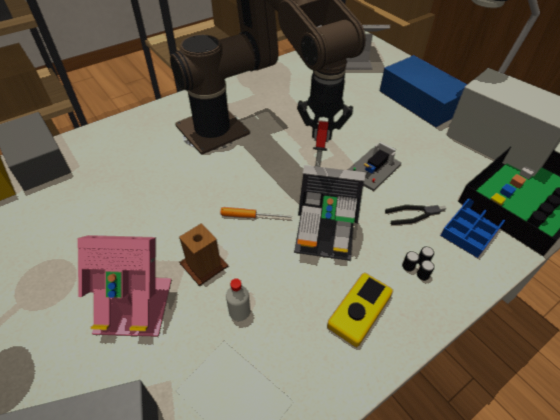

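The orange module is now at the stop (scene 308,242). I'll pull the rod back out.

```bash
python3 -m jog '[{"grip":1,"x":0,"y":-10,"z":-10,"rx":0,"ry":0,"rz":0},{"grip":1,"x":0,"y":-17,"z":-17,"rx":0,"ry":0,"rz":0},{"grip":1,"x":0,"y":-17,"z":-17,"rx":0,"ry":0,"rz":0},{"grip":1,"x":0,"y":-17,"z":-17,"rx":0,"ry":0,"rz":0},{"grip":1,"x":0,"y":-17,"z":-17,"rx":0,"ry":0,"rz":0},{"grip":1,"x":0,"y":-17,"z":-17,"rx":0,"ry":0,"rz":0},{"grip":1,"x":0,"y":-17,"z":-17,"rx":0,"ry":0,"rz":0},{"grip":1,"x":0,"y":0,"z":0,"rx":0,"ry":0,"rz":0}]'
python3 look.py top t11; python3 look.py wrist w11
python3 - <<'E'
from plan import *
q=states()[-1]['qpos']; p,R=cur(); dr=np.pi/180
R0=np.array([[.09,-.705,.703],[-.996,-.064,.064],[0,-.706,-.708]])
R0=Rtool([.704*.996,.704*.0902,-.709],-84.9*dr); print(R0.round(3))
p0=np.array([.4706,-.295,.155])-R0@TIP
Rm=R@Rn.from_rotvec(Rn.from_matrix(R.T@R0).as_rotvec()*.5).as_matrix()
pa,Ra,qa=rows(p,R,np.array([.435,-.12,.515]),Rm,11,q)
pb,Rb,qb=rows(pa,Ra,p0+[-.01,0.01,.02],R0,11,qa)
crop('t11',150,120,290,260,5,'c8')
E
```

```text
time: 11.32
eef_pos: [0.385, 0.1557, 0.5229]
tcp_rot: [0.923, 0.384, 0.005, 0.001]
contact_force: [0.3, 0.2, -1.2]
opening: 0.268
11.3667 [ 0.137 -0.388  2.017  0.     1.505 -0.651] [0.3858 0.155  0.5207]
[[ 0.705  0.709  0.008]
 [ 0.709 -0.705  0.001]
 [ 0.006  0.005 -1.   ]]
F [ 0.5 -0.6 -2.3] 0.26690174190173455
11.4167 [ 0.135 -0.386  2.019 -0.     1.504 -0.651] [0.3864 0.1544 0.5187]
[[ 0.706  0.708  0.004]
 [ 0.708 -0.706  0.   ]
 [ 0.003  0.003 -1.   ]]
F [-0.  -0.1 -3.2] 0.2696016970175024
[[ 0.09  -0.707  0.702]
 [-0.996 -0.063  0.064]
 [-0.001 -0.705 -0.71 ]]
n 11 shift [-3.1 26.3 -4.1] 26.8 rot [1.06 2.27 5.55] 6.09
1 tcp [0.417 0.111 0.526] pt [[0.484, 0.047, 0.268]] q [ 0.01 -0.36  1.99  0.08  1.47 -0.59] 
3 tcp [0.439 0.062 0.531] pt [[0.501, 0.007, 0.27]] q [-0.12 -0.34  1.97  0.16  1.44 -0.53] 
5 tcp [0.45  0.01  0.532] pt [[0.511, -0.035, 0.268]] q [-0.24 -0.33  1.96  0.24  1.41 -0.47] 
7 tcp [ 0.452 -0.043  0.529] pt [[0.513, -0.078, 0.264]] q [-0.37 -0.33  1.97  0.33  1.38 -0.42] 
9 tcp [ 0.443 -0.095  0.521] pt [[0.506, -0.12, 0.255]] q [-0.5  -0.33  1.99  0.41  1.35 -0.37] 
10 tcp [ 0.435 -0.12   0.515] pt [[0.5, -0.14, 0.249]] q [-0.57 -0.34  2.01  0.45  1.34 -0.34] 
n 11 shift [ 6.2 19.3 -1.8] 20.4 rot [1.07 2.27 5.54] 6.08
1 tcp [ 0.435 -0.16   0.506] pt [[0.504, -0.171, 0.241]] q [-0.65 -0.31  2.01  0.52  1.29 -0.26] 
3 tcp [ 0.427 -0.198  0.494] pt [[0.503, -0.201, 0.231]] q [-0.74 -0.3   2.02  0.59  1.24 -0.17] 
5 tcp [ 0.413 -0.233  0.479] pt [[0.497, -0.229, 0.218]] q [-0.82 -0.29  2.04  0.66  1.19 -0.09] 
7 tcp [ 0.392 -0.263  0.46 ] pt [[0.485, -0.255, 0.202]] q [-0.91 -0.28  2.08  0.73  1.13 -0.01] 
9 tcp [ 0.368 -0.287  0.438] pt [[0.47, -0.276, 0.184]] q [-0.99 -0.29  2.13  0.79  1.08  0.07] 
10 tcp [ 0.354 -0.296  0.427] pt [[0.461, -0.285, 0.175]] q [-1.03 -0.3   2.16  0.82  1.05  0.11]
```

View pics/c8.png

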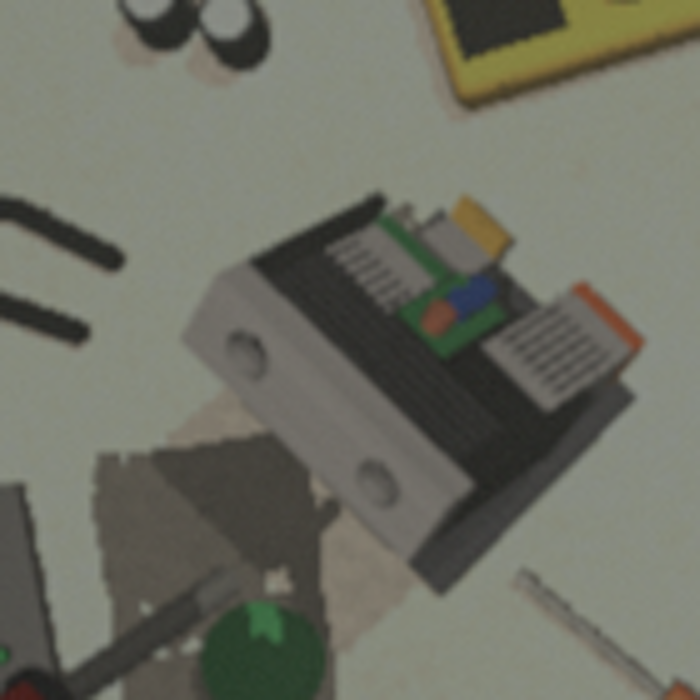

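View pics/w11.png

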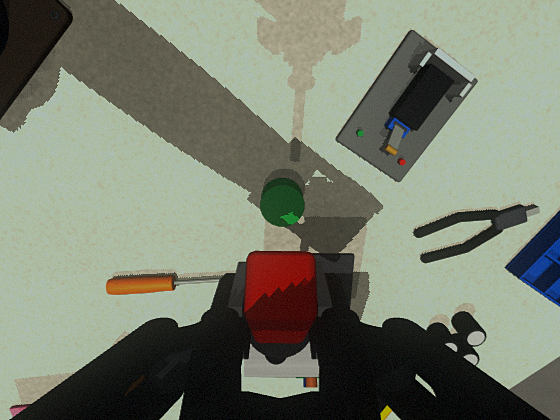

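```bash
python3 -m jog '[{"grip":1,"x":-3.1,"y":26.3,"z":-4.1,"rx":1.06,"ry":2.27,"rz":5.55},{"grip":1,"x":-3.1,"y":26.3,"z":-4.1,"rx":1.06,"ry":2.27,"rz":5.55},{"grip":1,"x":-3.1,"y":26.3,"z":-4.1,"rx":1.06,"ry":2.27,"rz":5.55},{"grip":1,"x":-3.1,"y":26.3,"z":-4.1,"rx":1.06,"ry":2.27,"rz":5.55},{"grip":1,"x":-3.1,"y":26.3,"z":-4.1,"rx":1.06,"ry":2.27,"rz":5.55},{"grip":1,"x":-3.1,"y":26.3,"z":-4.1,"rx":1.06,"ry":2.27,"rz":5.55},{"grip":1,"x":-3.1,"y":26.3,"z":-4.1,"rx":1.06,"ry":2.27,"rz":5.55},{"grip":1,"x":-3.1,"y":26.3,"z":-4.1,"rx":1.06,"ry":2.27,"rz":5.55}]'
python3 -m jog '[{"grip":1,"x":-3.1,"y":26.3,"z":-4.1,"rx":1.06,"ry":2.27,"rz":5.55},{"grip":1,"x":-3.1,"y":26.3,"z":-4.1,"rx":1.06,"ry":2.27,"rz":5.55},{"grip":1,"x":-3.1,"y":26.3,"z":-4.1,"rx":1.06,"ry":2.27,"rz":5.55},{"grip":1,"x":6.2,"y":19.3,"z":-1.8,"rx":1.07,"ry":2.27,"rz":5.54},{"grip":1,"x":6.2,"y":19.3,"z":-1.8,"rx":1.07,"ry":2.27,"rz":5.54},{"grip":1,"x":6.2,"y":19.3,"z":-1.8,"rx":1.07,"ry":2.27,"rz":5.54},{"grip":1,"x":6.2,"y":19.3,"z":-1.8,"rx":1.07,"ry":2.27,"rz":5.54},{"grip":1,"x":6.2,"y":19.3,"z":-1.8,"rx":1.07,"ry":2.27,"rz":5.54}]'
python3 -m jog '[{"grip":1,"x":6.2,"y":19.3,"z":-1.8,"rx":1.07,"ry":2.27,"rz":5.54},{"grip":1,"x":6.2,"y":19.3,"z":-1.8,"rx":1.07,"ry":2.27,"rz":5.54},{"grip":1,"x":6.2,"y":19.3,"z":-1.8,"rx":1.07,"ry":2.27,"rz":5.54},{"grip":1,"x":6.2,"y":19.3,"z":-1.8,"rx":1.07,"ry":2.27,"rz":5.54},{"grip":1,"x":6.2,"y":19.3,"z":-1.8,"rx":1.07,"ry":2.27,"rz":5.54},{"grip":1,"x":6.2,"y":19.3,"z":-1.8,"rx":1.07,"ry":2.27,"rz":5.54},{"grip":1,"x":0,"y":0,"z":0,"rx":0,"ry":0,"rz":0},{"grip":1,"x":0,"y":0,"z":0,"rx":0,"ry":0,"rz":0}]'
python3 look.py wrist w12;python3 look.py scene s12;python3 look.py top t12
python3 - <<'E'
from ov import *
p,R=cur(); tip=p+R@TIP; rz=R@np.array([0,-.7071,-.7071]); print('tip',tip,'rod axis',rz)
pts=[(tip,(0,255,255)),(np.array([.4706,-.295,.115]),(0,255,0))]
overlay('s12','scene',pts,(150,130,260,290),5,'o2');overlay('t12','top',pts,(320,190,420,290),6,'o1')
d=np.array([.4706,-.295,.135])-tip; print('to above-hole in tool axes mm',(R.T@d*1000).round(1))
E
```

```text
time: 12.08
eef_pos: [0.4525, -0.0458, 0.5254]
tcp_rot: [0.985, -0.002, 0.115, -0.126]
contact_force: [1.2, -0.0, -1.2]
opening: 0.268
time: 12.75
eef_pos: [0.42, -0.2182, 0.4835]
tcp_rot: [0.87, -0.383, 0.209, -0.229]
contact_force: [0.7, 0.2, -2.1]
opening: 0.269
time: 13.42
eef_pos: [0.3527, -0.2969, 0.4234]
tcp_rot: [0.682, -0.626, 0.255, -0.28]
contact_force: [-0.6, 0.1, -1.6]
opening: 0.268
13.4667 [-1.027 -0.294  2.159  0.817  1.047  0.112] [ 0.3533 -0.2967  0.4246]
[[ 0.089 -0.709  0.699]
 [-0.996 -0.062  0.064]
 [-0.002 -0.702 -0.712]]
F [ 0.5  0.2 -1.3] 0.26824430723003884
13.5167 [-1.026 -0.295  2.158  0.817  1.046  0.112] [ 0.3537 -0.2966  0.4255]
[[ 0.09  -0.709  0.7  ]
 [-0.996 -0.064  0.063]
 [-0.    -0.703 -0.712]]
F [ 0.8 -0.2 -1.8] 0.2630529722115443
13.5667 [-1.025 -0.295  2.157  0.817  1.046  0.113] [ 0.354  -0.2964  0.4259]
[[ 0.09  -0.708  0.7  ]
 [-0.996 -0.064  0.063]
 [ 0.    -0.703 -0.711]]
F [-0.3  0.3 -1.7] 0.2676592352379771
tip [ 0.46045614 -0.28588197  0.17355771] rod axis [5.75762777e-03 9.22998489e-04 9.99973409e-01]
to above-hole in tool axes mm [10.  20.5 34. ]
```

View pics/o2.png

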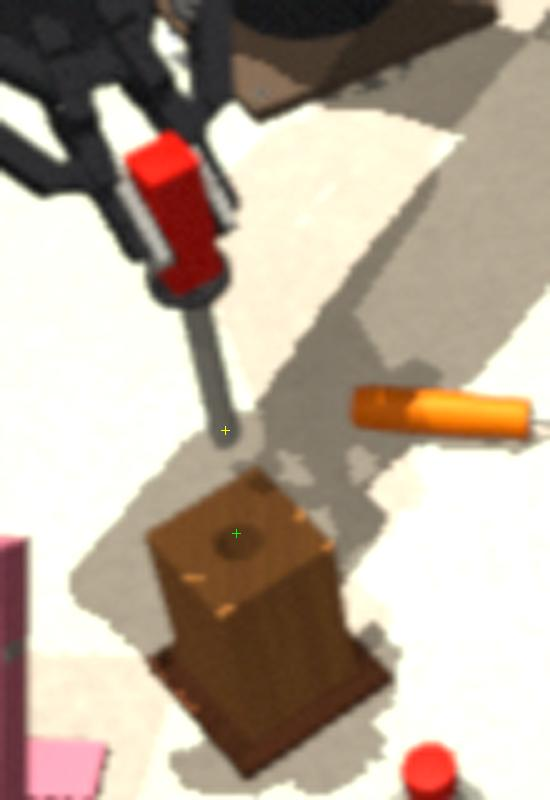

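View pics/w12.png

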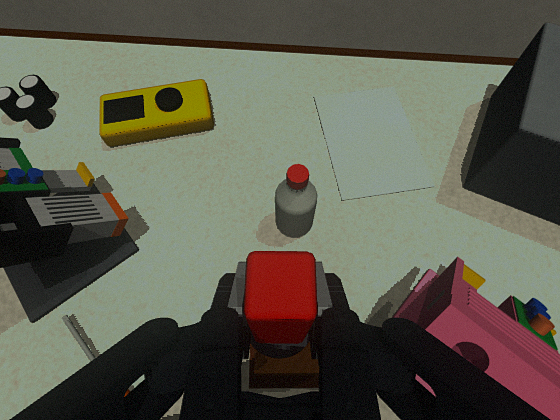

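View pics/o1.png

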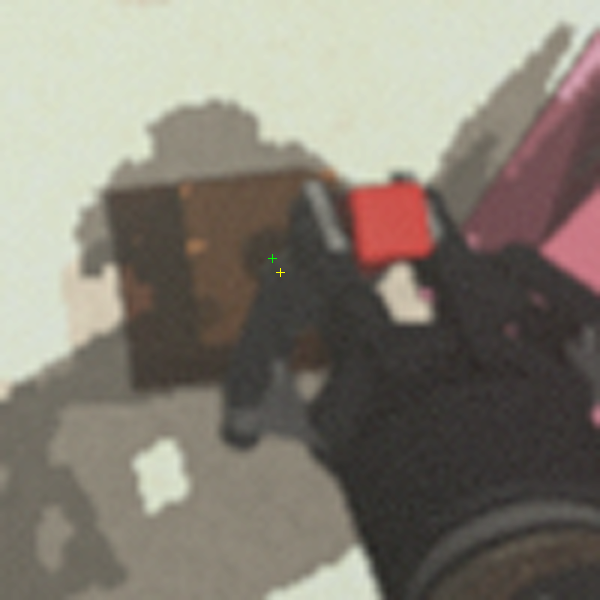

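```bash
python3 -m jog '[{"grip":1,"x":5,"y":-3.3,"z":3.8,"rx":0,"ry":0,"rz":0},{"grip":1,"x":5,"y":-3.3,"z":3.8,"rx":0.3,"ry":0,"rz":0},{"grip":1,"x":0,"y":11,"z":11,"rx":0,"ry":0,"rz":0},{"grip":1,"x":0,"y":11,"z":11,"rx":0,"ry":0,"rz":0},{"grip":1,"x":0,"y":0,"z":0,"rx":0,"ry":0,"rz":0},{"grip":1,"x":0,"y":0,"z":0,"rx":0,"ry":0,"rz":0}]'
python3 look.py scene s13;python3 look.py top t13;python3 look.py top t13
python3 - <<'E'
from ov import *
p,R=cur(); tip=p+R@TIP; rz=R@np.array([0,-.7071,-.7071]); print('tip',tip,'rod axis',rz)
pts=[(tip,(0,255,255)),(np.array([.4706,-.295,.115]),(0,255,0))]
overlay('s13','scene',pts,(165,185,235,265),9,'o2')
d=np.array([.4706,-.295,.015])-tip; print('in tool axes mm',(R.T@d*1000).round(1))
E
```

```text
time: 14.07
eef_pos: [0.365, -0.3054, 0.393]
tcp_rot: [0.682, -0.624, 0.257, -0.283]
contact_force: [0.3, -0.5, -1.6]
opening: 0.268
14.1167 [-1.015 -0.225  2.163  0.858  0.988  0.053] [ 0.3651 -0.3056  0.3941]
[[ 0.089 -0.704  0.704]
 [-0.996 -0.063  0.063]
 [-0.    -0.707 -0.707]]
F [ 0.4  0.2 -1.7] 0.2650484597291835
14.1667 [-1.015 -0.226  2.162  0.858  0.988  0.053] [ 0.365  -0.3057  0.3947]
[[ 0.089 -0.704  0.705]
 [-0.996 -0.063  0.062]
 [ 0.001 -0.708 -0.707]]
F [ 0.4 -0.  -1.8] 0.2714699216711228
14.2167 [-1.015 -0.227  2.162  0.858  0.988  0.052] [ 0.3649 -0.3058  0.395 ]
[[ 0.089 -0.704  0.705]
 [-0.996 -0.064  0.062]
 [ 0.001 -0.708 -0.707]]
F [ 1.   0.2 -1.7] 0.27015453474423623
tip [ 0.47311884 -0.29546545  0.14331268] rod axis [-8.65437346e-04  1.27810598e-03  9.99989219e-01]
in tool axes mm [-0.9 92.5 88.9]
```

View pics/o2.png

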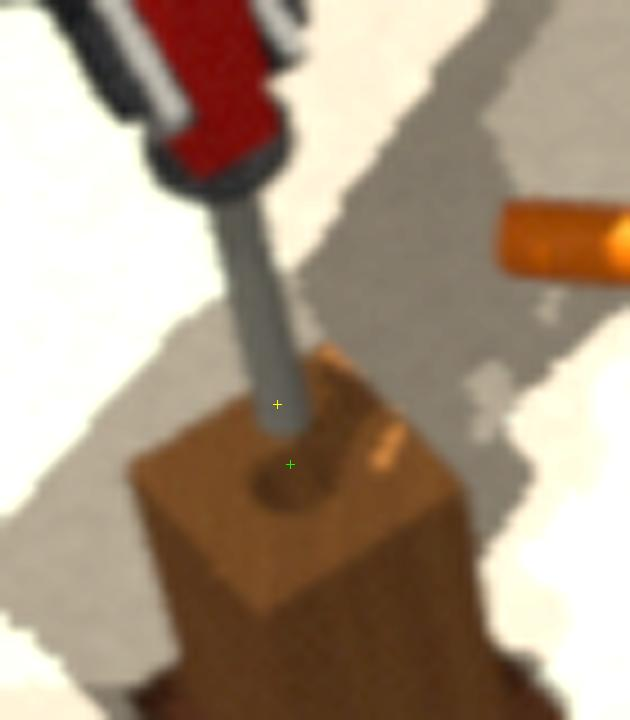

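```bash
python3 -m jog '[{"grip":1,"x":-1,"y":2,"z":-2,"rx":0,"ry":0,"rz":0},{"grip":1,"x":0,"y":10,"z":10,"rx":0,"ry":0,"rz":0},{"grip":1,"x":0,"y":10,"z":10,"rx":0,"ry":0,"rz":0},{"grip":1,"x":0,"y":10,"z":10,"rx":0,"ry":0,"rz":0},{"grip":1,"x":0,"y":0,"z":0,"rx":0,"ry":0,"rz":0}]'
python3 -m jog '[{"grip":1,"x":0,"y":15,"z":15,"rx":0,"ry":0,"rz":0},{"grip":1,"x":0,"y":15,"z":15,"rx":0,"ry":0,"rz":0},{"grip":1,"x":0,"y":15,"z":15,"rx":0,"ry":0,"rz":0},{"grip":1,"x":0,"y":13,"z":13,"rx":0,"ry":0,"rz":0},{"grip":1,"x":0,"y":0,"z":0,"rx":0,"ry":0,"rz":0},{"grip":1,"x":0,"y":0,"z":0,"rx":0,"ry":0,"rz":0}]'
python3 look.py scene s14
python3 - <<'E'
from ov import *
p,R=cur(); tip=p+R@TIP; rz=R@np.array([0,-.7071,-.7071]); print('tip',tip,'rod axis',rz)
crop('s14',150,170,250,290,6,'o2')
E
```

```text
time: 14.63
eef_pos: [0.361, -0.3041, 0.3489]
tcp_rot: [0.681, -0.625, 0.256, -0.282]
contact_force: [0.5, -0.8, -2.6]
opening: 0.264
time: 15.13
eef_pos: [0.3616, -0.305, 0.2697]
tcp_rot: [0.681, -0.624, 0.258, -0.283]
contact_force: [-0.4, 0.3, -1.8]
opening: 0.265
15.1833 [-1.021 -0.048  2.259  1.033  0.83  -0.234] [ 0.3619 -0.3053  0.2707]
[[ 0.088 -0.704  0.705]
 [-0.996 -0.063  0.062]
 [ 0.001 -0.708 -0.707]]
F [-1.1 -0.6 -0.8] 0.26603381633028017
tip [ 0.47006593 -0.29488683  0.01906542] rod axis [-9.11658683e-04  6.48645283e-04  9.99989784e-01]
```

View pics/o2.png

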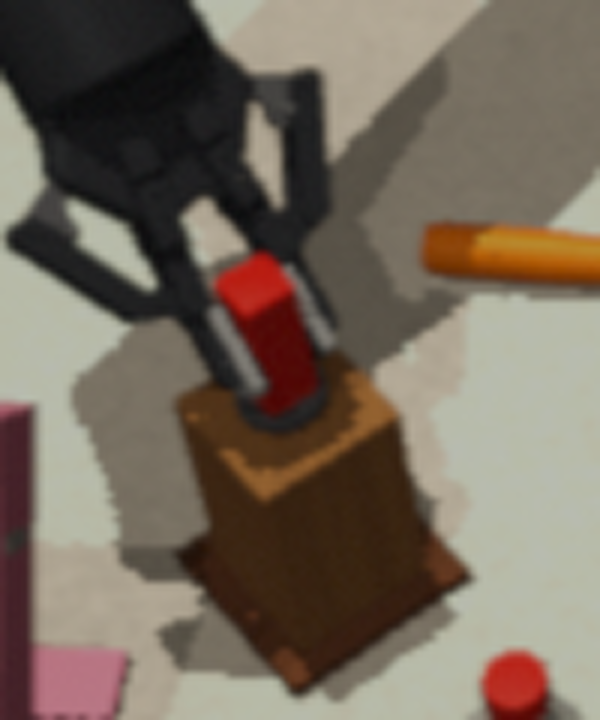

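Now I'll lower the last ~9 mm, release, and retreat straight up.

```bash
python3 -m jog '[{"grip":1,"x":0,"y":3,"z":3,"rx":0,"ry":0,"rz":0},{"grip":1,"x":0,"y":3,"z":3,"rx":0,"ry":0,"rz":0},{"grip":1,"x":0,"y":0,"z":0,"rx":0,"ry":0,"rz":0},{"grip":1,"x":0,"y":0,"z":0,"rx":0,"ry":0,"rz":0}]'
python3 -m jog '[{"grip":0,"x":0,"y":0,"z":0,"rx":0,"ry":0,"rz":0},{"grip":0,"x":0,"y":0,"z":0,"rx":0,"ry":0,"rz":0},{"grip":0,"x":0,"y":0,"z":0,"rx":0,"ry":0,"rz":0},{"grip":0,"x":0,"y":0,"z":0,"rx":0,"ry":0,"rz":0},{"grip":0,"x":0,"y":0,"z":0,"rx":0,"ry":0,"rz":0},{"grip":0,"x":0,"y":0,"z":0,"rx":0,"ry":0,"rz":0}]'
python3 -m jog '[{"grip":0,"x":0,"y":-10,"z":-10,"rx":0,"ry":0,"rz":0},{"grip":0,"x":0,"y":-25,"z":-25,"rx":0,"ry":0,"rz":0},{"grip":0,"x":0,"y":-28,"z":-28,"rx":0,"ry":0,"rz":0},{"grip":0,"x":0,"y":-28,"z":-28,"rx":0,"ry":0,"rz":0},{"grip":0,"x":0,"y":-28,"z":-28,"rx":0,"ry":0,"rz":0},{"grip":0,"x":0,"y":-20,"z":-20,"rx":0,"ry":0,"rz":0},{"grip":0,"x":0,"y":0,"z":0,"rx":0,"ry":0,"rz":0},{"grip":0,"x":0,"y":0,"z":0,"rx":0,"ry":0,"rz":0}]'
python3 look.py wrist w15; python3 look.py scene s15; python3 look.py top t15
python3 - <<'E'
from h import *
a=cv2.imread('pics/top0.png')
s=lambda f,u0,v0,u1,v1,k:cv2.resize(cv2.imread('pics/'+f+'.png')[v0:v1,u0:u1],None,fx=k,fy=k,interpolation=cv2.INTER_CUBIC)
cv2.imwrite('pics/c9.png',np.hstack([s('s15',165,205,235,285,5),s('w15',0,120,100,220,4)]))
crop('t15',200,150,300,230,7,'c10'); crop('s15',290,160,370,270,7,'c11')
E
```

```text
time: 15.52
eef_pos: [0.3625, -0.3059, 0.2638]
tcp_rot: [0.681, -0.623, 0.261, -0.283]
contact_force: [-0.2, 1.0, 4.7]
opening: 0.271
time: 16.02
eef_pos: [0.3614, -0.3046, 0.2604]
tcp_rot: [0.682, -0.624, 0.258, -0.282]
contact_force: [-0.5, -0.3, -0.1]
opening: 1.005
time: 16.68
eef_pos: [0.3617, -0.3049, 0.4597]
tcp_rot: [0.682, -0.623, 0.26, -0.282]
contact_force: [0.4, 0.4, -0.7]
opening: 1.001
16.7333 [-1.021 -0.291  2.097  0.8    1.08   0.161] [ 0.3615 -0.3046  0.4572]
[[ 0.089 -0.705  0.704]
 [-0.996 -0.063  0.063]
 [ 0.    -0.707 -0.708]]
F [ 0.5  0.7 -1. ] 1.0007585588450363
16.7833 [-1.021 -0.29   2.099  0.8    1.08   0.161] [ 0.3615 -0.3045  0.4557]
[[ 0.089 -0.706  0.703]
 [-0.996 -0.061  0.064]
 [-0.002 -0.706 -0.709]]
F [-0.4 -0.2 -1.4] 1.0014736705597735
16.8333 [-1.021 -0.289  2.1    0.8    1.08   0.161] [ 0.3614 -0.3045  0.455 ]
[[ 0.089 -0.706  0.702]
 [-0.996 -0.06   0.065]
 [-0.004 -0.705 -0.709]]
F [-0.6 -0.1 -1. ] 0.9982333558474574
```

View pics/c9.png

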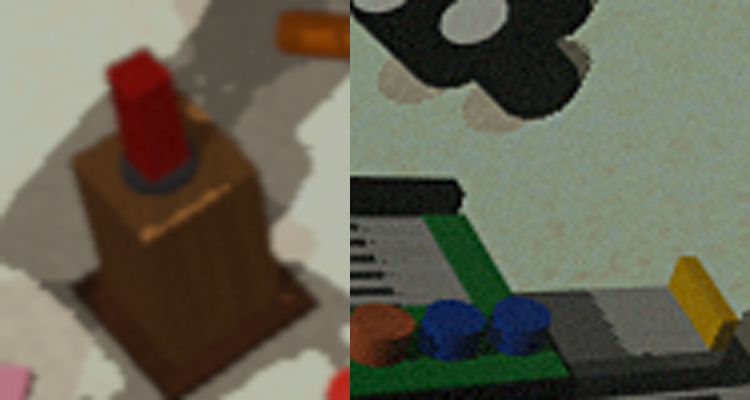

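View pics/c10.png

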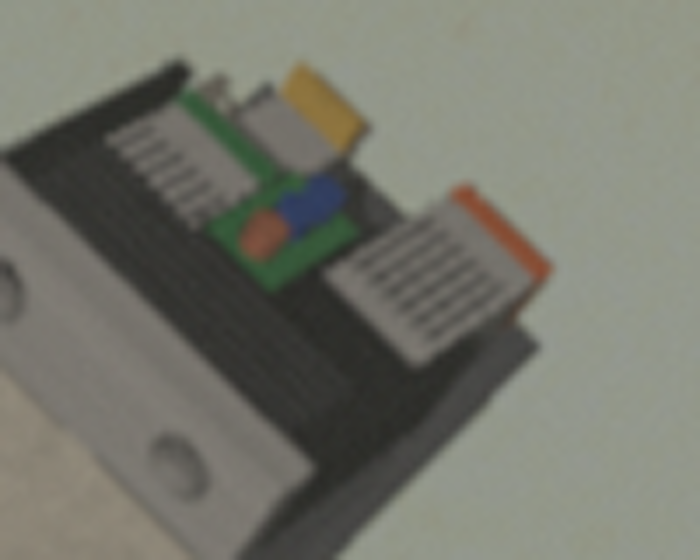

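View pics/c11.png

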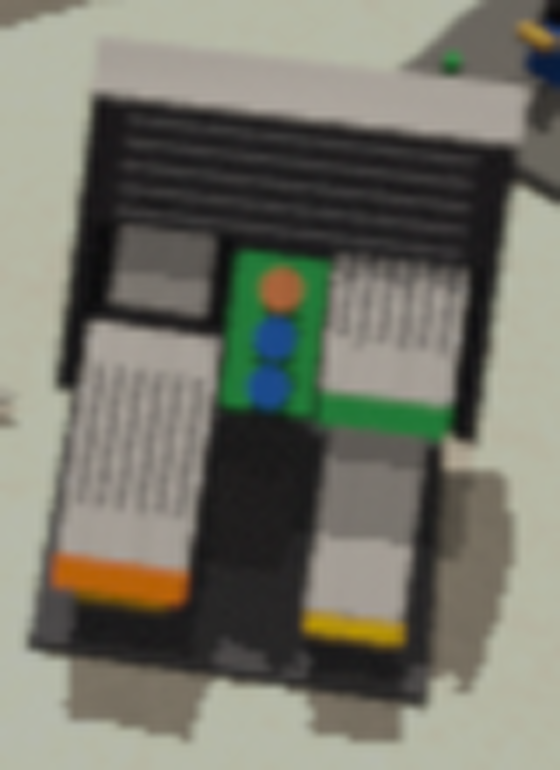

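View pics/w15.png

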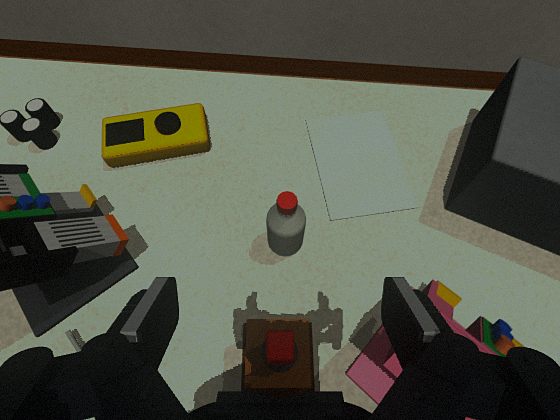

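The rod is seated in its block, with the collar on the block's top. Next I'll locate the module, using the hole height corrected by the contact.

Run:
```python
from fit import *
t=load('t15');s=load('s15')
c10=lambda u,v:(t,200+u/7,150+v/7); c11=lambda u,v:(s,290+u/7,160+v/7)
obsT=[(T,*ct(332,462),'ha'),(T,*ct(176,307),'hb'),(T,*ct(489,277),'ofl'),(T,*ct(567,352),'ofr'),(T,*ct(343,135),'gfl'),(T,*ct(417,214),'gfr')]
def g(hz): return lambda p,n: cg([p[0],p[1],p[2],hz],n)
for hz in (.1863,.1925): 
    p=fit(obsT,[.5786,.0194,-.7834],g(hz)); q=[*p,hz]; print('stop',cg(q,(-.042,.194,-.015)),'modmid',cg(q,(-.042,.144,0)))
# module at stop corners
m=[c10(463,187)+((-.019,.194,.015),),c10(549,268)+((-.065,.194,.015),),c10(325,272)+((-.019,.094,.015),),c10(418,365)+((-.065,.094,.015),)]
for hz in (.1863,.1925): 
    p=fit(m,[.5786,.0194,-.7834],g(hz)); q=[*p,hz]; print('modmid',cg(q,(-.042,.144,0)))
ms=[c11(190,587),c11(50,570)+(),c11(218,335),c11(88,320)]
X=[]
for a,b in zip(m,ms):
    x,r=tri(a[:3],b); X.append(x); print('tri',x.round(4),np.array(r).round(1).tolist())
X=np.array(X); print('mean top',X.mean(0),'len',np.linalg.norm(X[0]-X[2]),'wid',np.linalg.norm(X[0]-X[1]), 'mid',X.mean(0)-.015*np.array([.5,-.5,.707]))
print('ldir',(X[0]+X[1]-X[2]-X[3])/2/.1)
```

```text
[ 0.5782  0.0187 -0.7932]
[('ha', np.float64(0.0), np.float64(-0.1)), ('hb', np.float64(0.0), np.float64(0.1)), ('ofl', np.float64(-0.4), np.float64(-0.2)), ('ofr', np.float64(-0.1), np.float64(0.2)), ('gfl', np.float64(-0.1), np.float64(0.2)), ('gfr', np.float64(0.7), np.float64(-0.3))]
stop [ 0.59504045 -0.05829962  0.0385161 ] modmid [ 0.57767745 -0.04066402  0.0844776 ]
[ 0.577   0.018  -0.7927]
[('ha', np.float64(-0.0), np.float64(0.1)), ('hb', np.float64(-0.2), np.float64(0.1)), ('ofl', np.float64(-0.3), np.float64(-0.2)), ('ofr', np.float64(0.1), np.float64(0.2)), ('gfl', np.float64(-0.2), np.float64(0.1)), ('gfr', np.float64(0.7), np.float64(-0.4))]
stop [ 0.59388122 -0.05893995  0.0447161 ] modmid [ 0.57651032 -0.04131212  0.0906776 ]
[ 0.5799  0.0159 -0.7891]
[((-0.019, 0.194, 0.015), np.float64(0.7), np.float64(-1.2)), ((-0.065, 0.194, 0.015), np.float64(1.2), np.float64(-0.6)), ((-0.019, 0.094, 0.015), np.float64(-1.0), np.float64(0.8)), ((-0.065, 0.094, 0.015), np.float64(-0.6), np.float64(0.7))]
modmid [ 0.57962391 -0.04341323  0.0844776 ]
[ 0.5787  0.0157 -0.7885]
[((-0.019, 0.194, 0.015), np.float64(0.7), np.float64(-1.3)), ((-0.065, 0.194, 0.015), np.float64(1.3), np.float64(-0.7)), ((-0.019, 0.094, 0.015), np.float64(-1.1), np.float64(0.8)), ((-0.065, 0.094, 0.015), np.float64(-0.6), np.float64(0.7))]
modmid [ 0.57845609 -0.04364602  0.0906776 ]
tri [ 0.6256 -0.0554  0.0667] [[-1.1, -0.8], [-1.4, 0.1]]
tri [ 0.5928 -0.0888  0.0674] [[-0.1, -0.1], [-0.2, 0.0]]
tri [ 0.5813 -0.0107  0.1312] [[-0.6, -0.4], [-0.7, 0.1]]
tri [ 0.5484 -0.0424  0.1296] [[-0.5, -0.3], [-0.5, 0.1]]
mean top [ 0.58702197 -0.04933953  0.09875471] len 0.09013677485599478 wid 0.04680343647343558 mid [ 0.57952197 -0.04183953  0.08814971]
ldir [ 0.44410152 -0.45578012 -0.63346918]
```

Run:
```python
from plan import *
q=states()[-1]['qpos']; p,R=cur(); dr=np.pi/180
a=-45.4*dr; Nw=np.array([np.cos(a)*.7071,np.sin(a)*.7071,.7071]); Dw=Nw*[1,1,-1]
Rg=Rtool(-Nw,44.6*dr); G=np.array([.5831,-.047,.0889]); np.save('Rg.npy',Rg)
p1=G+Nw*(.155+.11)
print('target',p1, 'rot total',np.degrees(np.linalg.norm(Rn.from_matrix(R.T@Rg).as_rotvec())))
tipO=np.array([0,0,.173]); fl=np.array([.057,0,.15]); fr=-fl*[1,1,-1]
Rv=Rtool([0,0,-1],-20*dr)
pa,Ra,qa=rows(p,R,np.array([.53,-.27,.50]),Rv,13,q,pts=(tipO,))
pb,Rb,qb=rows(pa,Ra,p1,Rg,13,qa,pts=(tipO,fl,fr))
```

```text
target [ 0.71467049 -0.18042051  0.2762815 ] rot total 129.50972116807537
n 13 shift [  6.  -13.2   2.5] 14.7 rot [-3.08 -1.94 -4.73] 5.97
1 tcp [ 0.385 -0.313  0.47 ] pt [[0.491, -0.293, 0.334]] q [-0.98 -0.22  2.01  0.68  1.15  0.1 ] 
3 tcp [ 0.412 -0.317  0.482] pt [[0.5, -0.292, 0.335]] q [-0.93 -0.16  1.93  0.55  1.21  0.03] 
5 tcp [ 0.439 -0.315  0.492] pt [[0.508, -0.289, 0.335]] q [-0.87 -0.1   1.85  0.43  1.27 -0.03] 
7 tcp [ 0.467 -0.308  0.499] pt [[0.515, -0.285, 0.334]] q [-0.8  -0.05  1.78  0.31  1.32 -0.1 ] 
9 tcp [ 0.494 -0.296  0.502] pt [[0.522, -0.279, 0.332]] q [-0.74 -0.01  1.73  0.18  1.37 -0.18] 
11 tcp [ 0.518 -0.28   0.502] pt [[0.527, -0.273, 0.329]] q [-0.68  0.03  1.69  0.06  1.41 -0.25] 
12 tcp [ 0.529 -0.27   0.5  ] pt [[0.529, -0.27, 0.327]] q [-0.64  0.05  1.67 -0.    1.42 -0.29] 
n 13 shift [18.6  1.3 16.9] 25.2 rot [ 3.08 -1.94 -4.7 ] 5.94
1 tcp [ 0.564 -0.283  0.466] pt [[0.557, -0.262, 0.294], [0.614, -0.275, 0.313], [0.502, -0.254, 0.32]] q [-0.63  0.17  1.61  0.08  1.47 -0.46] 
3 tcp [ 0.598 -0.285  0.429] pt [[0.582, -0.245, 0.262], [0.641, -0.251, 0.278], [0.527, -0.25, 0.29]] q [-0.61  0.28  1.55  0.14  1.53 -0.61] 
5 tcp [ 0.631 -0.278  0.392] pt [[0.603, -0.221, 0.232], [0.662, -0.219, 0.246], [0.551, -0.238, 0.259]] q [-0.58  0.38  1.49  0.19  1.6  -0.76] 
7 tcp [ 0.662 -0.261  0.356] pt [[0.618, -0.19, 0.204], [0.677, -0.18, 0.218], [0.571, -0.219, 0.231]] q [-0.54  0.47  1.44  0.22  1.68 -0.89] 
9 tcp [ 0.687 -0.234  0.322] pt [[0.627, -0.154, 0.181], [0.685, -0.136, 0.195], [0.586, -0.193, 0.204]] q [-0.49  0.55  1.4   0.25  1.75 -1.02] 
11 tcp [ 0.707 -0.2    0.291] pt [[0.63, -0.114, 0.162], [0.684, -0.089, 0.177], [0.596, -0.162, 0.181]] q [-0.44  0.62  1.37  0.27  1.83 -1.15] 
12 tcp [ 0.714 -0.18   0.277] pt [[0.628, -0.093, 0.154], [0.68, -0.065, 0.171], [0.599, -0.145, 0.171]] q [-0.41  0.65  1.36  0.28  1.87 -1.21]
```

```bash
python3 -m jog '[{"grip":0,"x":6,"y":-13.2,"z":2.5,"rx":-3.08,"ry":-1.94,"rz":-4.73},{"grip":0,"x":6,"y":-13.2,"z":2.5,"rx":-3.08,"ry":-1.94,"rz":-4.73},{"grip":0,"x":6,"y":-13.2,"z":2.5,"rx":-3.08,"ry":-1.94,"rz":-4.73},{"grip":0,"x":6,"y":-13.2,"z":2.5,"rx":-3.08,"ry":-1.94,"rz":-4.73},{"grip":0,"x":6,"y":-13.2,"z":2.5,"rx":-3.08,"ry":-1.94,"rz":-4.73},{"grip":0,"x":6,"y":-13.2,"z":2.5,"rx":-3.08,"ry":-1.94,"rz":-4.73},{"grip":0,"x":6,"y":-13.2,"z":2.5,"rx":-3.08,"ry":-1.94,"rz":-4.73}]'
python3 -m jog '[{"grip":0,"x":6,"y":-13.2,"z":2.5,"rx":-3.08,"ry":-1.94,"rz":-4.73},{"grip":0,"x":6,"y":-13.2,"z":2.5,"rx":-3.08,"ry":-1.94,"rz":-4.73},{"grip":0,"x":6,"y":-13.2,"z":2.5,"rx":-3.08,"ry":-1.94,"rz":-4.73},{"grip":0,"x":6,"y":-13.2,"z":2.5,"rx":-3.08,"ry":-1.94,"rz":-4.73},{"grip":0,"x":6,"y":-13.2,"z":2.5,"rx":-3.08,"ry":-1.94,"rz":-4.73},{"grip":0,"x":6,"y":-13.2,"z":2.5,"rx":-3.08,"ry":-1.94,"rz":-4.73}]'
python3 -m jog '[{"grip":0,"x":18.6,"y":1.3,"z":16.9,"rx":3.08,"ry":-1.94,"rz":-4.7},{"grip":0,"x":18.6,"y":1.3,"z":16.9,"rx":3.08,"ry":-1.94,"rz":-4.7},{"grip":0,"x":18.6,"y":1.3,"z":16.9,"rx":3.08,"ry":-1.94,"rz":-4.7},{"grip":0,"x":18.6,"y":1.3,"z":16.9,"rx":3.08,"ry":-1.94,"rz":-4.7},{"grip":0,"x":18.6,"y":1.3,"z":16.9,"rx":3.08,"ry":-1.94,"rz":-4.7},{"grip":0,"x":18.6,"y":1.3,"z":16.9,"rx":3.08,"ry":-1.94,"rz":-4.7},{"grip":0,"x":18.6,"y":1.3,"z":16.9,"rx":3.08,"ry":-1.94,"rz":-4.7}]'
python3 -m jog '[{"grip":0,"x":18.6,"y":1.3,"z":16.9,"rx":3.08,"ry":-1.94,"rz":-4.7},{"grip":0,"x":18.6,"y":1.3,"z":16.9,"rx":3.08,"ry":-1.94,"rz":-4.7},{"grip":0,"x":18.6,"y":1.3,"z":16.9,"rx":3.08,"ry":-1.94,"rz":-4.7},{"grip":0,"x":18.6,"y":1.3,"z":16.9,"rx":3.08,"ry":-1.94,"rz":-4.7},{"grip":0,"x":18.6,"y":1.3,"z":16.9,"rx":3.08,"ry":-1.94,"rz":-4.7},{"grip":0,"x":18.6,"y":1.3,"z":16.9,"rx":3.08,"ry":-1.94,"rz":-4.7},{"grip":0,"x":0,"y":0,"z":0,"rx":0,"ry":0,"rz":0},{"grip":0,"x":0,"y":0,"z":0,"rx":0,"ry":0,"rz":0}]'
python3 look.py wrist w16; python3 look.py scene s16; python3 look.py wrist w16
```

```text
time: 17.42
eef_pos: [0.454, -0.3125, 0.4959]
tcp_rot: [0.896, -0.404, 0.124, -0.137]
contact_force: [-0.1, 0.3, -0.2]
opening: 0.996
time: 17.92
eef_pos: [0.5301, -0.2701, 0.4999]
tcp_rot: [0.985, -0.172, -0.002, 0.001]
contact_force: [0.4, 0.6, 0.5]
opening: 0.998
time: 18.5
eef_pos: [0.6477, -0.2711, 0.3725]
tcp_rot: [0.969, 0.116, -0.084, -0.203]
contact_force: [-0.1, -0.1, -0.1]
opening: 0.998
time: 19.17
eef_pos: [0.7144, -0.1799, 0.2746]
tcp_rot: [0.855, 0.35, -0.147, -0.355]
contact_force: [-0.1, -0.7, 0.6]
opening: 1.0
19.2167 [-0.413  0.649  1.362  0.276  1.868 -1.21 ] [ 0.7146 -0.181   0.2768]
[[ 0.713  0.495 -0.497]
 [ 0.701 -0.505  0.502]
 [-0.003 -0.707 -0.707]]
F [ 0.6 -0.9 -0.3] 0.9994914549234474
19.2667 [-0.414  0.648  1.361  0.276  1.868 -1.21 ] [ 0.7146 -0.1818  0.2784]
[[ 0.713  0.496 -0.495]
 [ 0.701 -0.507  0.502]
 [-0.002 -0.705 -0.709]]
F [ 0.  -0.1  0.4] 0.9968071548210027
19.3167 [-0.414  0.647  1.36   0.277  1.868 -1.211] [ 0.7147 -0.1822  0.2795]
[[ 0.714  0.497 -0.494]
 [ 0.701 -0.507  0.502]
 [-0.001 -0.704 -0.71 ]]
F [0.1 0.  0.3] 0.9997066762733061
```

View pics/w16.png

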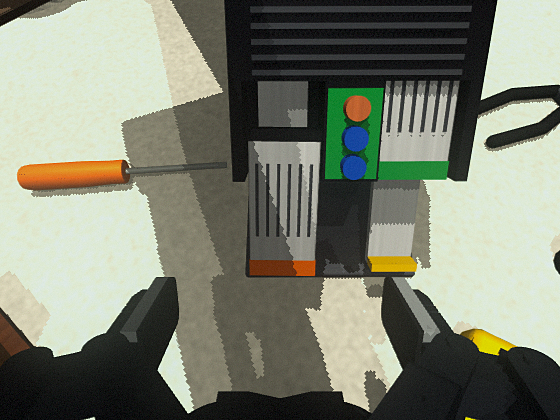

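View pics/s16.png

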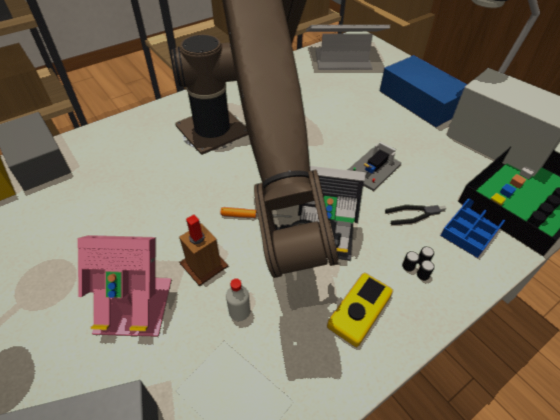

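Run:
```python
from h import *
crop('w16',230,120,340,290,4.4,'c12')
```

```text
(no output)
```

View pics/c12.png

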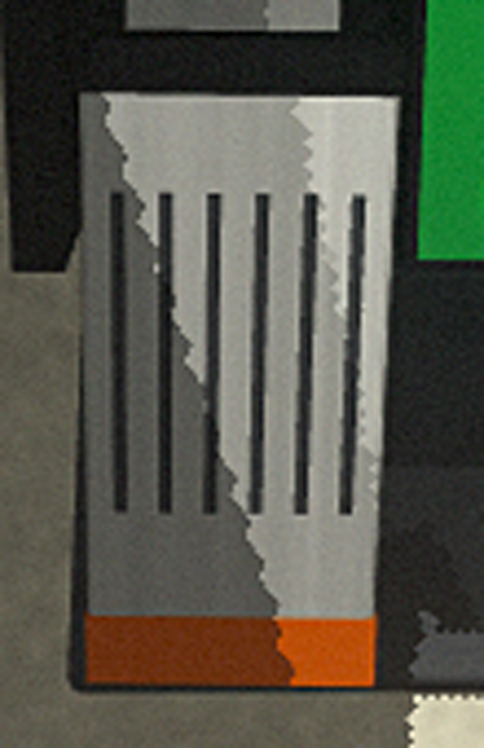

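Run:
```python
from fit import *
from plan import cur,states
w=load('w16'); t=load('t15')
k=lambda u,v:(w,230+u/4.4,120+v/4.4); c10=lambda u,v:(t,200+u/7,150+v/7)
def g(p,n): 
    y,d,nn=n; return cg(p[:4],(y,p[4] if d==.1 else d,nn))
ow=[k(86,685)+((-.065,.194,.015),),k(376,685)+((-.019,.194,.015),),k(80,94)+((-.065,.1,.015),),k(401,97)+((-.019,.1,.015),)]
ot=[c10(463,187)+((-.019,.194,.015),),c10(549,268)+((-.065,.194,.015),),c10(325,272)+((-.019,.1,.015),),c10(418,365)+((-.065,.1,.015),)]
s=[np.array(x['eef_pos']) for x in states()[-3:]]; p,R=cur(); 
for o in (ow,ow+ot):
    q=fit(o,[.577,.018,-.79,.1925,.104],g); mid=cg(q[:4],(-.042,.144,0)); print('mid',mid)
    # in tool frame
    v=R.T@(mid-p)*1000; print('mid in tool',v.round(1),'grasp dz',v[2]-155, 'xaz chassis y',np.degrees(q[2])+90,'tool xaz',np.degrees(np.arctan2(R[1,0],R[0,0])))
```

```text
[ 0.5813  0.0188 -0.8095  0.1929  0.0998]
[((-0.065, 0.194, 0.015), np.float64(0.7), np.float64(-0.5)), ((-0.019, 0.194, 0.015), np.float64(-0.3), np.float64(0.4)), ((-0.065, 0.1, 0.015), np.float64(-0.6), np.float64(-0.0)), ((-0.019, 0.1, 0.015), np.float64(0.2), np.float64(0.1))]
mid [ 0.57978361 -0.04053799  0.0910573 ]
mid in tool [  3.1  -6.3 271.5] grasp dz 116.54136762666406 xaz chassis y 43.6216233052208 tool xaz 44.47139884825127
[ 0.5808  0.0191 -0.8095  0.1911  0.0993]
[((-0.065, 0.194, 0.015), np.float64(0.7), np.float64(-0.5)), ((-0.019, 0.194, 0.015), np.float64(-0.7), np.float64(0.4)), ((-0.065, 0.1, 0.015), np.float64(-0.5), np.float64(0.0)), ((-0.019, 0.1, 0.015), np.float64(-0.2), np.float64(0.1)), ((-0.019, 0.194, 0.015), np.float64(-0.2), np.float64(-1.4)), ((-0.065, 0.194, 0.015), np.float64(0.1), np.float64(-0.5)), ((-0.019, 0.1, 0.015), np.float64(-1.2), np.float64(-0.5)), ((-0.065, 0.1, 0.015), np.float64(-1.1), np.float64(-0.3))]
mid [ 0.57932042 -0.04022795  0.08931061]
mid in tool [  3.   -5.4 273.2] grasp dz 118.166004352031 xaz chassis y 43.62064299212893 tool xaz 44.47139884825127
```

```bash
python3 -m jog '[{"grip":0,"x":3,"y":2,"z":20,"rx":0,"ry":0,"rz":0.6},{"grip":0,"x":0,"y":0,"z":25,"rx":0,"ry":0,"rz":0},{"grip":0,"x":0,"y":0,"z":20,"rx":0,"ry":0,"rz":0},{"grip":0,"x":0,"y":0,"z":10,"rx":0,"ry":0,"rz":0},{"grip":0,"x":0,"y":0,"z":0,"rx":0,"ry":0,"rz":0},{"grip":0,"x":0,"y":0,"z":0,"rx":0,"ry":0,"rz":0}]'
python3 look.py wrist w17
python3 look.py wrist w17
python3 - <<'E'
from plan import *
p,R=cur(); mid=np.array([.5796,-.0404,.0903]); v=R.T@(mid-p)*1000; print('mid in tool',v.round(1))
E
```

```text
time: 19.82
eef_pos: [0.6811, -0.1434, 0.2256]
tcp_rot: [0.858, 0.346, -0.146, -0.351]
contact_force: [1.4, 0.8, -0.1]
opening: 0.998
19.8667 [-0.384  0.625  1.502  0.289  1.744 -1.21 ] [ 0.6816 -0.1437  0.2264]
[[ 0.718  0.492 -0.492]
 [ 0.696 -0.514  0.502]
 [-0.007 -0.703 -0.711]]
F [0.5 0.3 0.3] 1.0014153759907791
19.9167 [-0.384  0.625  1.501  0.289  1.744 -1.21 ] [ 0.6818 -0.1437  0.2267]
[[ 0.718  0.492 -0.492]
 [ 0.696 -0.515  0.501]
 [-0.006 -0.702 -0.712]]
F [ 0.7 -0.7  0.9] 1.0032941262619806
mid in tool [ -0.7  -7.7 199.2]
```

View pics/w17.png

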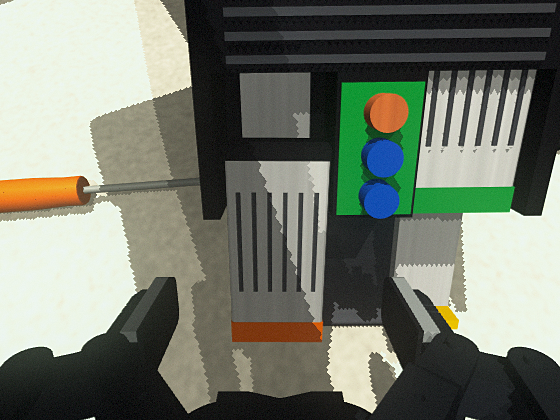

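```bash
python3 -m jog '[{"grip":0,"x":0,"y":0,"z":15,"rx":0,"ry":0,"rz":0},{"grip":0,"x":0,"y":0,"z":12,"rx":0,"ry":0,"rz":0},{"grip":0,"x":0,"y":0,"z":9,"rx":0,"ry":0,"rz":0},{"grip":0,"x":0,"y":0,"z":6,"rx":0,"ry":0,"rz":0},{"grip":0,"x":0,"y":0,"z":0,"rx":0,"ry":0,"rz":0},{"grip":0,"x":0,"y":0,"z":0,"rx":0,"ry":0,"rz":0}]'
python3 look.py wrist w18
python3 -m jog '[{"grip":1,"x":0,"y":0,"z":0,"rx":0,"ry":0,"rz":0},{"grip":1,"x":0,"y":0,"z":0,"rx":0,"ry":0,"rz":0},{"grip":1,"x":0,"y":0,"z":0,"rx":0,"ry":0,"rz":0},{"grip":1,"x":0,"y":0,"z":0,"rx":0,"ry":0,"rz":0},{"grip":1,"x":0,"y":0,"z":0,"rx":0,"ry":0,"rz":0},{"grip":1,"x":0,"y":0,"z":0,"rx":0,"ry":0,"rz":0}]' 60
python3 look.py wrist w19; tail -1 states.jsonl | cut -c1-400
```

```text
time: 20.42
eef_pos: [0.6602, -0.1214, 0.1947]
tcp_rot: [0.857, 0.346, -0.147, -0.352]
contact_force: [1.6, -0.3, -0.1]
opening: 0.999
20.4667 [-0.366  0.619  1.578  0.297  1.675 -1.216] [ 0.6605 -0.1216  0.1952]
[[ 0.718  0.491 -0.494]
 [ 0.696 -0.513  0.502]
 [-0.007 -0.704 -0.71 ]]
F [-0.7  0.5  1.1] 0.9996553689929806
time: 20.97
eef_pos: [0.6604, -0.1221, 0.1955]
tcp_rot: [0.858, 0.346, -0.146, -0.351]
contact_force: [0.3, -2.8, 1.4]
opening: 0.526
21.0167 [-0.367  0.618  1.578  0.296  1.675 -1.217] [ 0.6604 -0.122   0.1955]
[[ 0.717  0.491 -0.494]
 [ 0.697 -0.514  0.501]
 [-0.008 -0.704 -0.71 ]]
F [ 0.5 -3.   2.5] 0.5244305943241158
{"time": 21.0167, "qpos": [-0.36681497441043015, 0.6184419221022127, 1.5777695858682461, 0.2962192977772796, 1.6747572467454337, -1.2165691664649572], "dq": [-0.00013167417124128116, 0.0010297005131658205, -0.0006864283904032581, -0.00038171838095099413, -0.00030432734378584475, 0.0008698144327655008], "joint_efforts": [1.8340590968728065, -44.68405723571777, -21.589781641960144, 1.102065704762935
```

View pics/w19.png

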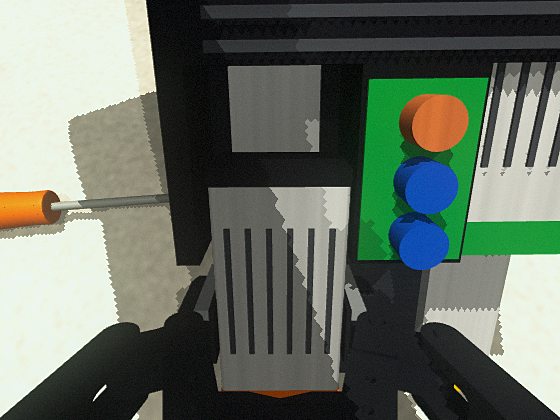

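```bash
python3 -m jog '[{"grip":1,"x":0,"y":0,"z":-5,"rx":0,"ry":0,"rz":0},{"grip":1,"x":0,"y":0,"z":-12,"rx":0,"ry":0,"rz":0},{"grip":1,"x":0,"y":0,"z":-20,"rx":0,"ry":0,"rz":0},{"grip":1,"x":0,"y":0,"z":-20,"rx":0,"ry":0,"rz":0},{"grip":1,"x":0,"y":-10,"z":-20,"rx":0,"ry":0,"rz":0},{"grip":1,"x":0,"y":-20,"z":-20,"rx":0,"ry":0,"rz":0},{"grip":1,"x":0,"y":-20,"z":-20,"rx":0,"ry":0,"rz":0},{"grip":1,"x":0,"y":-20,"z":-20,"rx":0,"ry":0,"rz":0}]'
python3 -m jog '[{"grip":1,"x":0,"y":-20,"z":-20,"rx":0,"ry":0,"rz":0},{"grip":1,"x":0,"y":-20,"z":-20,"rx":0,"ry":0,"rz":0},{"grip":1,"x":0,"y":0,"z":0,"rx":0,"ry":0,"rz":0},{"grip":1,"x":0,"y":0,"z":0,"rx":0,"ry":0,"rz":0}]'
python3 look.py scene s20; python3 look.py wrist w20; python3 look.py top t20
python3 - <<'E'
from h import *
crop('w11',325,20,485,190,4.5,'c13'); crop('t20',85,200,175,290,7,'c14')
E
```

```text
time: 21.68
eef_pos: [0.6939, -0.1546, 0.3418]
tcp_rot: [0.858, 0.346, -0.146, -0.352]
contact_force: [0.4, -0.1, -3.5]
opening: 0.532
time: 22.02
eef_pos: [0.6942, -0.154, 0.3998]
tcp_rot: [0.858, 0.346, -0.145, -0.35]
contact_force: [0.1, 0.2, -4.4]
opening: 0.526
22.0667 [-0.391  0.484  1.374  0.309  2.004 -1.133] [ 0.6938 -0.1539  0.3968]
[[ 0.718  0.49  -0.494]
 [ 0.696 -0.514  0.502]
 [-0.008 -0.704 -0.71 ]]
F [ 1.  -0.9 -4.3] 0.5276066754550909
22.1167 [-0.391  0.485  1.376  0.309  2.005 -1.133] [ 0.6936 -0.1539  0.395 ]
[[ 0.718  0.488 -0.496]
 [ 0.696 -0.513  0.502]
 [-0.009 -0.706 -0.708]]
F [ 0.1 -0.4 -4.8] 0.5326334073588543
22.1667 [-0.391  0.486  1.376  0.309  2.005 -1.133] [ 0.6935 -0.1538  0.3941]
[[ 0.718  0.487 -0.497]
 [ 0.696 -0.512  0.503]
 [-0.01  -0.707 -0.707]]
F [-0.1 -0.2 -4. ] 0.5281125922901285
```

View pics/w20.png

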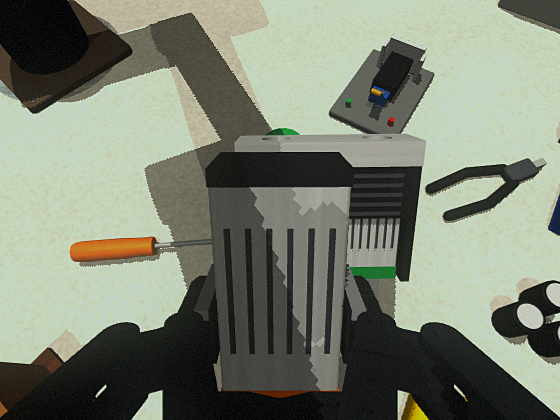

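View pics/s20.png

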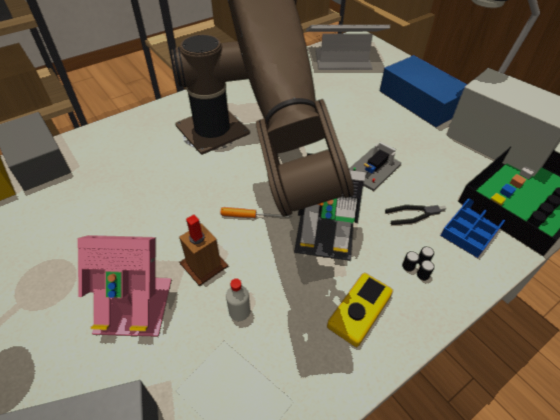

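View pics/c13.png

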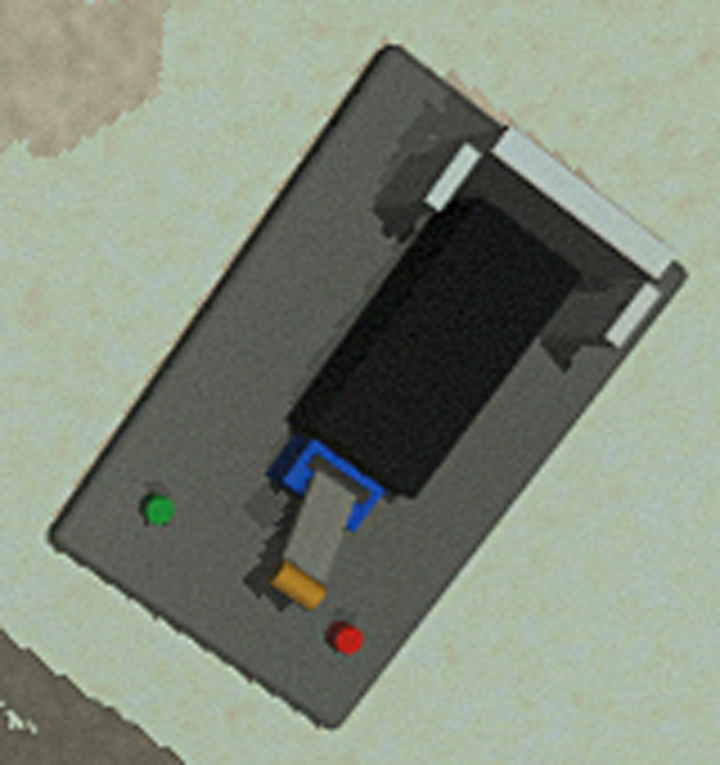

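View pics/c14.png

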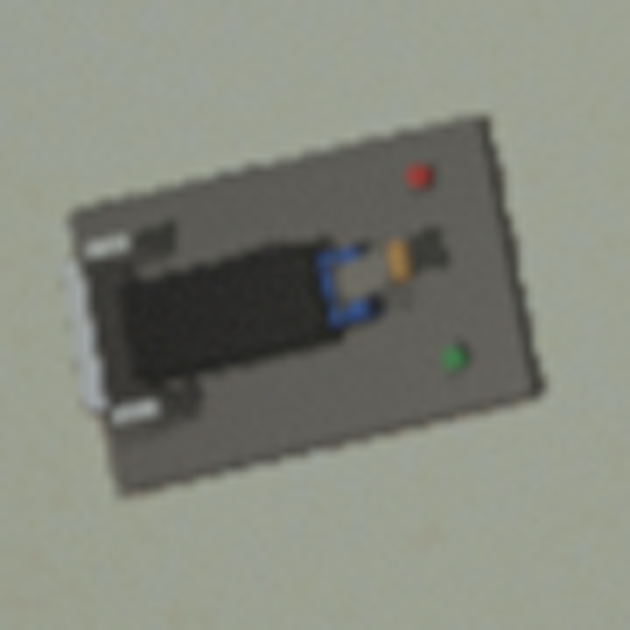

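```bash
python3 - <<'E'
from fit import *
w=load('w11'); t=load('t20')
k=lambda u,v:(w,325+u/4.5,20+v/4.5); c=lambda u,v:(t,85+u/7,200+v/7)
J=lambda p,n:W(p,n)
ow=[k(441,210)+((-.038,-.028,.052),),k(607,340)+((-.038,.028,.052),),k(580,274)+((-.05,.018,.04),),k(414,495)+((.02,.018,.04),),k(483,150)+((-.054,-.028,.052),),k(645,283)+((-.054,.028,.052),)]
ot=[c(131,250)+((-.038,.028,.052),),c(157,400)+((-.038,-.028,.052),),c(330,238)+((.02,.018,.04),),c(343,338)+((.02,-.018,.04),),c(93,257)+((-.054,.028,.052),),c(112,411)+((-.054,-.028,.052),)]
for o in (ow,ot,ow+ot): fit(o,[.463,.311,-1.38],J)
print(atz(*k(492,150),.058),atz(*k(660,278),.058))
# module in tool from w20
from plan import cur
w20=load('w20'); p,R=cur()
# top-face corners in wrist frame: rear light edge and black rear; assume plane top face
def g(q,n): # q: mid in tool (x,y,z), roll about tool z
    a=q[3]; ca,sa=np.cos(a),np.sin(a); x,y=n[0],n[1]
    return p+R@np.array([q[0]+ca*x-sa*y,q[1]+sa*x+ca*y,q[2]-.015+0*n[2]])
E
python3 - <<'E'
from h import *
crop('w20',195,140,365,410,2.8,'c15')
E
```

```text
[ 0.4644  0.3155 -1.3705]
[((-0.038, -0.028, 0.052), np.float64(-0.1), np.float64(-0.3)), ((-0.038, 0.028, 0.052), np.float64(-0.7), np.float64(-0.7)), ((-0.05, 0.018, 0.04), np.float64(1.2), np.float64(0.1)), ((0.02, 0.018, 0.04), np.float64(-0.5), np.float64(0.8)), ((-0.054, -0.028, 0.052), np.float64(-0.1), np.float64(0.4)), ((-0.054, 0.028, 0.052), np.float64(0.4), np.float64(-0.1))]
[ 0.4626  0.3122 -1.37  ]
[((-0.038, 0.028, 0.052), np.float64(0.8), np.float64(-0.3)), ((-0.038, -0.028, 0.052), np.float64(0.7), np.float64(-0.1)), ((0.02, 0.018, 0.04), np.float64(-2.8), np.float64(0.6)), ((0.02, -0.018, 0.04), np.float64(-2.3), np.float64(0.1)), ((-0.054, 0.028, 0.052), np.float64(0.0), np.float64(0.1)), ((-0.054, -0.028, 0.052), np.float64(0.8), np.float64(-0.3))]
[ 0.4639  0.3151 -1.3725]
[((-0.038, -0.028, 0.052), np.float64(-0.5), np.float64(-0.3)), ((-0.038, 0.028, 0.052), np.float64(-1.2), np.float64(-0.7)), ((-0.05, 0.018, 0.04), np.float64(0.7), np.float64(0.1)), ((0.02, 0.018, 0.04), np.float64(-1.0), np.float64(0.8)), ((-0.054, -0.028, 0.052), np.float64(-0.5), np.float64(0.4)), ((-0.054, 0.028, 0.052), np.float64(-0.1), np.float64(-0.0)), ((-0.038, 0.028, 0.052), np.float64(-0.2), np.float64(-0.8)), ((-0.038, -0.028, 0.052), np.float64(-0.5), np.float64(-0.6)), ((0.02, 0.018, 0.04), np.float64(-3.8), np.float64(0.2)), ((0.02, -0.018, 0.04), np.float64(-3.4), np.float64(-0.4)), ((-0.054, 0.028, 0.052), np.float64(-1.1), np.float64(-0.5)), ((-0.054, -0.028, 0.052), np.float64(-0.4), np.float64(-0.8))]
[0.42615879 0.36266798 0.058     ] [0.48049869 0.3748273  0.058     ]
```

View pics/c15.png

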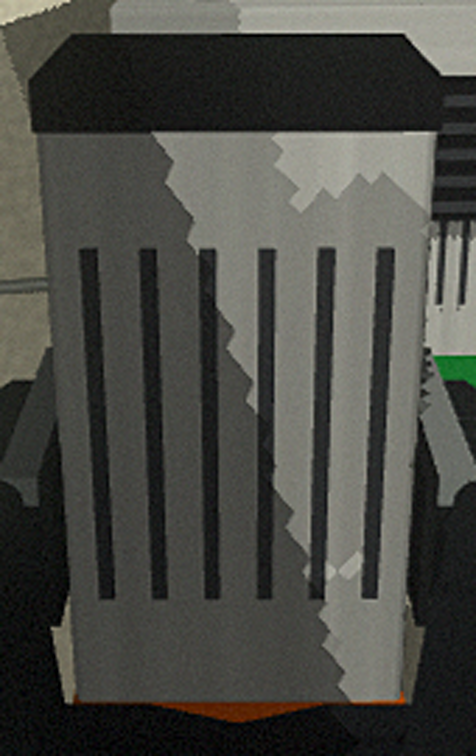

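Run:
```python
from fit import *
from plan import *
w20=load('w20'); p,R=cur()
# top-cap boundary in w16 crop v=616; front 685: cap boundary x
obs=[((207.5,187),-1,-.0447),((351.4,187),1,-.0447),((222.5,390.5),-1,None),((339.6,390.5),1,None)]
def f(q,ret=0):
    r=[]
    for (u,v),sx,ly in obs:
        l=np.array([sx*.023,(ly if ly is not None else q[4]),-.015+0]); 
        a=q[3]; l=np.array([l[0]*np.cos(a)-l[1]*np.sin(a),l[0]*np.sin(a)+l[1]*np.cos(a),l[2]])
        r+=list(proj(w20,p+R@(q[:3]+l))-[u,v])
    return np.array(r+[ (q[4]-.0385)*300])
s=least_squares(f,[0,-.0076,.1555,0,.0385]); print(s.x.round(4),f(s.x).round(1)); print(f([0,-.0076,.1555,0,.0385]).round(1))
m=np.array([0,-.0076,.1555])
a=-1.366; u=np.array([np.cos(a),np.sin(a),0]); o=np.array([.4637,.3147,0])
Rj=Rtool([0,0,-1],a+np.pi/2)   # tool y = -? check
print('tool y vs jig x',Rj[:,1]@u, 'tool xaz',np.degrees(a+np.pi/2))
tgt=o+u*.001+[0,0,.055]; pt=tgt-Rj@m; print('TCP final',pt)
q=states()[-1]['qpos']
hi=pt+[0,0,.13]
corners=[np.array([0,-.0076+sg*.05,.1705]) for sg in (1,-1)]
Rf=Rtool([0,0,-1],44*np.pi/180)
pa,Ra,qa=rows(p,R,np.array([.56,.06,.47]),Rn.from_matrix(R).as_matrix()@Rn.from_rotvec(Rn.from_matrix(R.T@Rj).as_rotvec()*.6).as_matrix(),9,q,pts=corners)
rows(pa,Ra,hi,Rj,8,qa,pts=corners)
```

```text
[ 0.0008 -0.0081  0.1546 -0.0063  0.0383] [ 0.1  0.4  0.3 -0.4 -0.   0.3 -0.4 -0.4 -0.1]
[-1.1  0.9 -2.1  0.9 -2.4 -0.2 -3.6 -0.3  0. ]
tool y vs jig x 1.0 tool xaz 11.733965185129541
TCP final [0.46544896 0.30627972 0.2105    ]
n 9 shift [  1.3 -28.4   8.3] 29.6 rot [-2.91  0.88  2.03] 3.66
1 tcp [ 0.66  -0.113  0.421] pt [[0.608, -0.06, 0.262], [0.56, 0.001, 0.325]] q [-0.35  0.36  1.49  0.31  1.91 -1.03] 
3 tcp [ 0.628 -0.068  0.443] pt [[0.588, -0.026, 0.277], [0.541, 0.043, 0.331]] q [-0.3   0.24  1.58  0.31  1.81 -0.91] 
5 tcp [ 0.599 -0.019  0.458] pt [[0.569, 0.009, 0.287], [0.525, 0.087, 0.333]] q [-0.24  0.14  1.67  0.29  1.71 -0.78] 
7 tcp [0.572 0.033 0.467] pt [[0.553, 0.047, 0.293], [0.513, 0.131, 0.329]] q [-0.15  0.06  1.73  0.26  1.62 -0.63] 
8 tcp [0.56 0.06 0.47] pt [[0.546, 0.066, 0.295], [0.508, 0.154, 0.325]] q [-0.11  0.02  1.76  0.24  1.57 -0.55] 
n 8 shift [ -0.6 -29.9  21.8] 37.0 rot [-2.18  0.66  1.52] 2.74
1 tcp [0.53  0.123 0.445] pt [[0.522, 0.118, 0.27], [0.488, 0.209, 0.293]] q [ 0.01 -0.02  1.84  0.2   1.45 -0.39] 
3 tcp [0.503 0.185 0.415] pt [[0.502, 0.168, 0.24], [0.472, 0.262, 0.256]] q [ 0.14 -0.02  1.9   0.15  1.33 -0.21] 
5 tcp [0.482 0.247 0.38 ] pt [[0.486, 0.217, 0.207], [0.46, 0.314, 0.215]] q [ 0.27  0.01  1.93  0.08  1.22 -0.01] 
7 tcp [0.465 0.306 0.34 ] pt [[0.473, 0.265, 0.17], [0.453, 0.363, 0.17]] q [ 0.4   0.09  1.93 -0.    1.13  0.2 ]
```

```bash
python3 -m jog '[{"grip":1,"x":1.3,"y":-28.4,"z":8.3,"rx":-2.91,"ry":0.88,"rz":2.03},{"grip":1,"x":1.3,"y":-28.4,"z":8.3,"rx":-2.91,"ry":0.88,"rz":2.03},{"grip":1,"x":1.3,"y":-28.4,"z":8.3,"rx":-2.91,"ry":0.88,"rz":2.03},{"grip":1,"x":1.3,"y":-28.4,"z":8.3,"rx":-2.91,"ry":0.88,"rz":2.03},{"grip":1,"x":1.3,"y":-28.4,"z":8.3,"rx":-2.91,"ry":0.88,"rz":2.03},{"grip":1,"x":1.3,"y":-28.4,"z":8.3,"rx":-2.91,"ry":0.88,"rz":2.03},{"grip":1,"x":1.3,"y":-28.4,"z":8.3,"rx":-2.91,"ry":0.88,"rz":2.03},{"grip":1,"x":1.3,"y":-28.4,"z":8.3,"rx":-2.91,"ry":0.88,"rz":2.03}]'
python3 -m jog '[{"grip":1,"x":1.3,"y":-28.4,"z":8.3,"rx":-2.91,"ry":0.88,"rz":2.03},{"grip":1,"x":-0.6,"y":-29.9,"z":21.8,"rx":-2.18,"ry":0.66,"rz":1.52},{"grip":1,"x":-0.6,"y":-29.9,"z":21.8,"rx":-2.18,"ry":0.66,"rz":1.52},{"grip":1,"x":-0.6,"y":-29.9,"z":21.8,"rx":-2.18,"ry":0.66,"rz":1.52},{"grip":1,"x":-0.6,"y":-29.9,"z":21.8,"rx":-2.18,"ry":0.66,"rz":1.52},{"grip":1,"x":-0.6,"y":-29.9,"z":21.8,"rx":-2.18,"ry":0.66,"rz":1.52},{"grip":1,"x":-0.6,"y":-29.9,"z":21.8,"rx":-2.18,"ry":0.66,"rz":1.52},{"grip":1,"x":-0.6,"y":-29.9,"z":21.8,"rx":-2.18,"ry":0.66,"rz":1.52}]'
python3 -m jog '[{"grip":1,"x":-0.6,"y":-29.9,"z":21.8,"rx":-2.18,"ry":0.66,"rz":1.52},{"grip":1,"x":0,"y":0,"z":0,"rx":0,"ry":0,"rz":0},{"grip":1,"x":0,"y":0,"z":0,"rx":0,"ry":0,"rz":0}]'
python3 look.py scene s21; python3 look.py wrist w21; python3 look.py scene s21
python3 - <<'E'
from plan import *
p,R=cur(); a=-1.366; o=np.array([.4637,.3147,0]); u=np.array([np.cos(a),np.sin(a),0]); v=np.array([-u[1],u[0],0])
m=p+R@np.array([.0008,-.0081,.1546]); d=m-o; print('mid in jig',d@u,d@v,d[2],'z tilt',R[:,2],'xaz',np.degrees(np.arctan2(R[1,0],R[0,0])))
crop('s21',330,80,430,200,6,'c16')
E
```

```text
time: 22.83
eef_pos: [0.5708, 0.0337, 0.4679]
tcp_rot: [0.958, 0.221, -0.071, -0.168]
contact_force: [0.4, 1.1, -3.3]
opening: 0.531
time: 23.5
eef_pos: [0.4712, 0.2777, 0.3598]
tcp_rot: [0.993, 0.115, -0.008, -0.016]
contact_force: [0.9, -0.6, -3.9]
opening: 0.528
time: 23.75
eef_pos: [0.4631, 0.3071, 0.3375]
tcp_rot: [0.995, 0.104, -0.003, 0.002]
contact_force: [0.6, -0.9, -3.7]
opening: 0.532
23.8 [ 0.401  0.09   1.927 -0.003  1.127  0.195] [0.4642 0.3064 0.3395]
[[ 0.979  0.206 -0.002]
 [ 0.206 -0.979 -0.004]
 [-0.003  0.003 -1.   ]]
F [ 0.5 -0.2 -3.4] 0.529495598305674
23.85 [ 0.4    0.089  1.926 -0.003  1.127  0.195] [0.465  0.3059 0.3411]
[[ 0.979  0.205  0.001]
 [ 0.205 -0.979 -0.003]
 [ 0.     0.003 -1.   ]]
F [-0.   0.1 -3.4] 0.530712114767447
23.9 [ 0.399  0.088  1.925 -0.003  1.127  0.195] [0.4655 0.3055 0.3421]
[[ 0.979  0.204  0.003]
 [ 0.204 -0.979 -0.002]
 [ 0.002  0.002 -1.   ]]
F [ 0.6 -0.5 -3.1] 0.5259576351210712
mid in jig 0.001613073339813874 0.0010959723905537557 0.18746198892426327 z tilt [ 0.00280809 -0.0019051  -0.99999424] xaz 11.747356777363391
```

View pics/c16.png

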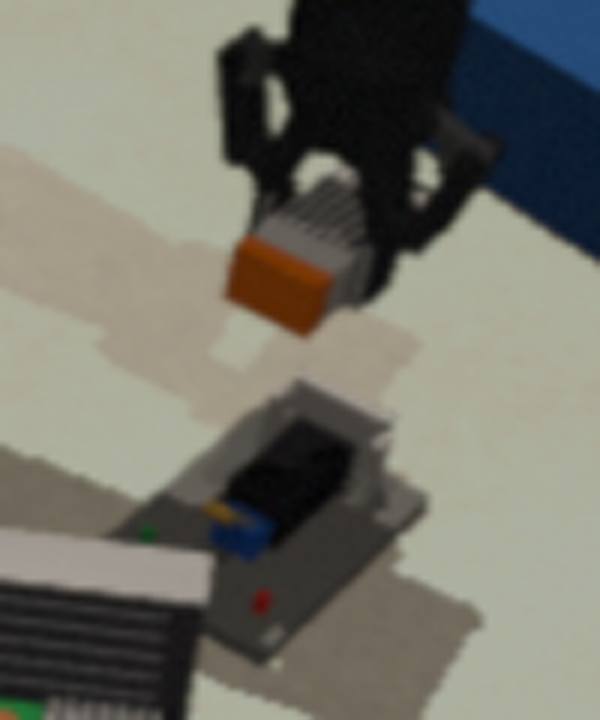

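View pics/w21.png

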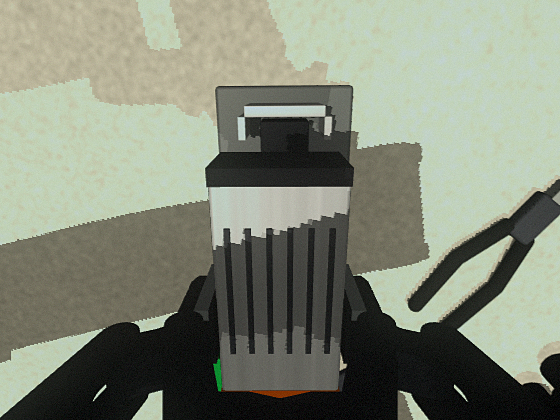

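```bash
python3 -m jog '[{"grip":1,"x":0,"y":0,"z":20,"rx":0,"ry":0,"rz":0},{"grip":1,"x":0,"y":0,"z":25,"rx":0,"ry":0,"rz":0},{"grip":1,"x":0,"y":0,"z":25,"rx":0,"ry":0,"rz":0},{"grip":1,"x":0,"y":0,"z":15,"rx":0,"ry":0,"rz":0},{"grip":1,"x":0,"y":0,"z":0,"rx":0,"ry":0,"rz":0},{"grip":1,"x":0,"y":0,"z":0,"rx":0,"ry":0,"rz":0},{"grip":1,"x":0,"y":0,"z":0,"rx":0,"ry":0,"rz":0}]'
python3 look.py wrist w22; python3 look.py wrist w22
python3 - <<'E'
from h import *
crop('w22',190,60,370,230,4,'c17'); crop('w21',200,70,370,200,4.5,'c18')
E
```

```text
time: 24.48
eef_pos: [0.4668, 0.3057, 0.2594]
tcp_rot: [0.995, 0.102, 0.003, 0.0]
contact_force: [0.9, -0.9, -3.6]
opening: 0.529
24.5333 [ 0.399  0.197  1.971 -0.003  0.966  0.196] [0.4668 0.3059 0.2598]
[[ 0.979  0.203  0.008]
 [ 0.203 -0.979  0.   ]
 [ 0.008  0.001 -1.   ]]
F [-0.1  0.3 -3.7] 0.5317671298158898
24.5833 [ 0.399  0.197  1.971 -0.003  0.966  0.196] [0.4666 0.3061 0.2598]
[[ 0.979  0.204  0.008]
 [ 0.204 -0.979  0.   ]
 [ 0.008  0.001 -1.   ]]
F [-0.3  0.4 -3. ] 0.5315519456983797
```

View pics/c17.png

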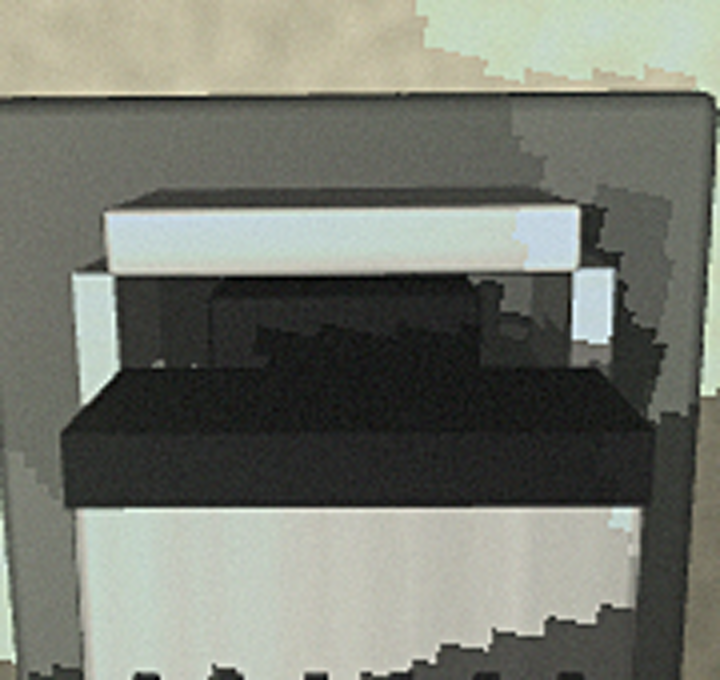

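View pics/c18.png

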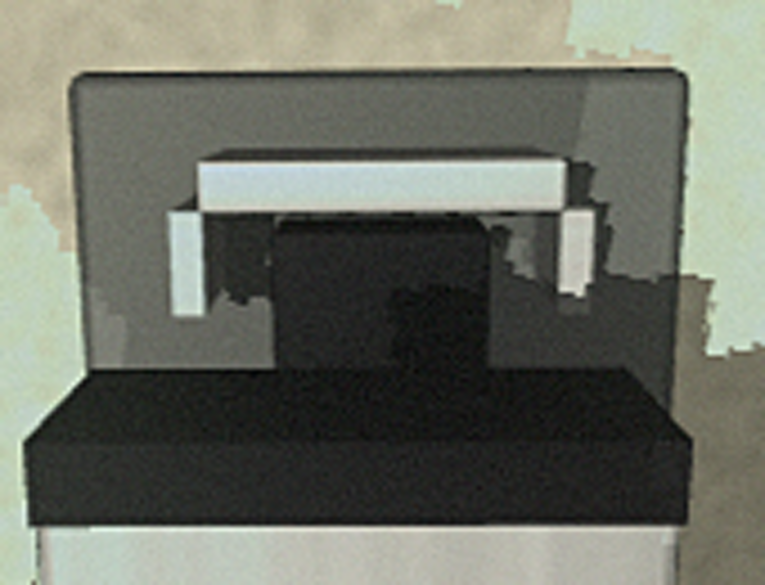

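Run:
```python
from fit import *
from plan import cur
w=load('w22'); w1=load('w21')
k=lambda u,v:(w,190+u/4,60+v/4); k1=lambda u,v:(w1,200+u/4.5,70+v/4.5)
J=lambda p,n:W(p,n)
o2=[k(117,272)+((-.054,-.028,.052),),k(571,268)+((-.054,.028,.052),),k(571,340)+((-.038,.028,.052),),k(212,285)+((-.05,-.018,.04),),k(478,285)+((-.05,.018,.04),)]
o1=[k1(205,211)+((-.054,-.028,.052),),k1(557,211)+((-.054,.028,.052),),k1(205,317)+((-.038,-.028,.052),),k1(557,296)+((-.038,.028,.052),),k1(277,230)+((-.05,-.018,.04),),k1(489,230)+((-.05,.018,.04),)]
p,R=cur(); m=p+R@np.array([.0008,-.0081,.1546])
for o in (o1,o2,o1+o2):
    q=fit(o,[.4637,.3147,-1.366],J); a=q[2]; u=np.array([np.cos(a),np.sin(a),0]); v=np.array([-u[1],u[0],0]); d=m-[q[0],q[1],0]
    print('mid in jig mm',(1000*np.array([d@u,d@v,d[2]])).round(1),'yaw err deg',np.degrees(np.arctan2(R[1,0],R[0,0])-a-np.pi/2))
# module from w22: rear underside corners: (122,368),(600,368) chamfered; light edge (78,507),(640,507)
def pr(l): return (proj(w,p+R@(np.array([.0008,-.0081,.1546])+l))-[190,60])*4
print(pr(np.array([-.023,-.0447,-.015])),pr(np.array([.023,-.0447,-.015])))
```

```text
[ 0.4655  0.3159 -1.3533]
[((-0.054, -0.028, 0.052), np.float64(-1.0), np.float64(0.2)), ((-0.054, 0.028, 0.052), np.float64(1.1), np.float64(-0.7)), ((-0.038, -0.028, 0.052), np.float64(-0.0), np.float64(-0.3)), ((-0.038, 0.028, 0.052), np.float64(0.4), np.float64(3.6)), ((-0.05, -0.018, 0.04), np.float64(-1.5), np.float64(0.2)), ((-0.05, 0.018, 0.04), np.float64(0.5), np.float64(-0.4))]
mid in jig mm [  1.9   1.1 105.2] yaw err deg -0.7068113090556613
[ 0.4653  0.3167 -1.347 ]
[((-0.054, -0.028, 0.052), np.float64(-1.1), np.float64(-0.6)), ((-0.054, 0.028, 0.052), np.float64(1.0), np.float64(-2.0)), ((-0.038, 0.028, 0.052), np.float64(0.1), np.float64(12.8)), ((-0.05, -0.018, 0.04), np.float64(-1.4), np.float64(1.3)), ((-0.05, 0.018, 0.04), np.float64(1.3), np.float64(-0.2))]
mid in jig mm [  2.8   1.1 105.2] yaw err deg -1.0694585634039564
[ 0.4656  0.3164 -1.346 ]
[((-0.054, -0.028, 0.052), np.float64(-1.3), np.float64(-0.3)), ((-0.054, 0.028, 0.052), np.float64(0.8), np.float64(-1.7)), ((-0.038, -0.028, 0.052), np.float64(-0.2), np.float64(-0.7)), ((-0.038, 0.028, 0.052), np.float64(0.3), np.float64(2.6)), ((-0.05, -0.018, 0.04), np.float64(-1.8), np.float64(-0.4)), ((-0.05, 0.018, 0.04), np.float64(0.2), np.float64(-1.3)), ((-0.054, -0.028, 0.052), np.float64(-0.8), np.float64(0.2)), ((-0.054, 0.028, 0.052), np.float64(1.2), np.float64(-1.4)), ((-0.038, 0.028, 0.052), np.float64(0.3), np.float64(13.4)), ((-0.05, -0.018, 0.04), np.float64(-1.2), np.float64(1.9)), ((-0.05, 0.018, 0.04), np.float64(1.5), np.float64(0.4))]
mid in jig mm [  2.4   0.9 105.2] yaw err deg -1.1231750610390847
[ 75.00605482 507.7574866 ] [661.05453827 507.21698193]
```

```bash
python3 -m jog '[{"grip":1,"x":0,"y":-1,"z":12,"rx":0,"ry":-0.4,"rz":0},{"grip":1,"x":0,"y":-0.5,"z":12,"rx":0,"ry":0,"rz":0},{"grip":1,"x":0,"y":0,"z":10,"rx":0,"ry":0,"rz":0},{"grip":1,"x":0,"y":0,"z":8,"rx":0,"ry":0,"rz":0},{"grip":1,"x":0,"y":0,"z":3,"rx":0,"ry":0,"rz":0},{"grip":1,"x":0,"y":0,"z":0,"rx":0,"ry":0,"rz":0},{"grip":1,"x":0,"y":0,"z":0,"rx":0,"ry":0,"rz":0}]'
python3 look.py wrist w23; python3 look.py scene s23
python3 - <<'E'
from plan import *
p,R=cur(); a=-1.35; o=np.array([.4653,.3162,0]); u=np.array([np.cos(a),np.sin(a),0]); v=np.array([-u[1],u[0],0])
m=p+R@np.array([.0008,-.0081,.1546]); d=m-o; print('mid in jig',d@u,d@v,d[2])
crop('s23',340,90,420,190,7,'c19')
E
```

```text
time: 25.17
eef_pos: [0.4651, 0.3076, 0.2121]
tcp_rot: [0.995, 0.103, -0.002, 0.001]
contact_force: [-0.4, 0.6, -3.1]
opening: 0.528
25.2167 [ 0.402  0.272  1.985 -0.002  0.888  0.198] [0.4652 0.3076 0.2123]
[[ 0.979  0.204 -0.003]
 [ 0.204 -0.979 -0.003]
 [-0.003  0.002 -1.   ]]
F [-1.   0.9 -3. ] 0.5301642441098121
25.2667 [ 0.402  0.272  1.985 -0.002  0.888  0.198] [0.4653 0.3076 0.2125]
[[ 0.979  0.204 -0.002]
 [ 0.204 -0.979 -0.003]
 [-0.003  0.002 -1.   ]]
F [-0.7  1.1 -2.8] 0.5315956849847449
mid in jig 0.0006201154988336552 -0.0014416015504389746 0.057889440210843635
```

View pics/c19.png

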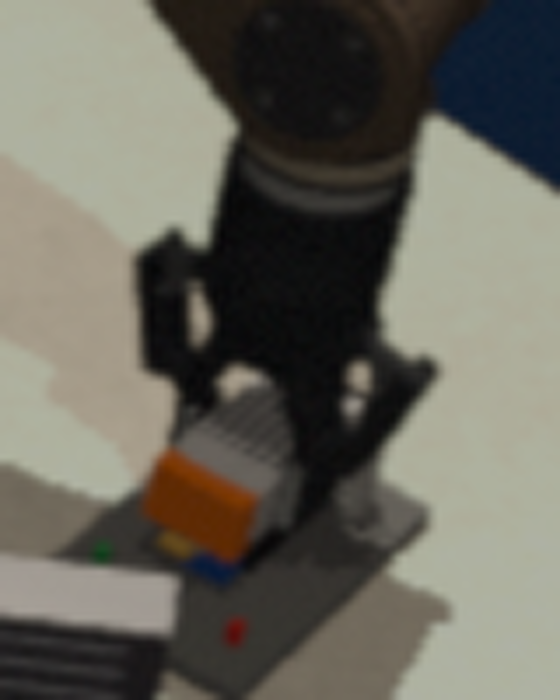

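View pics/w23.png

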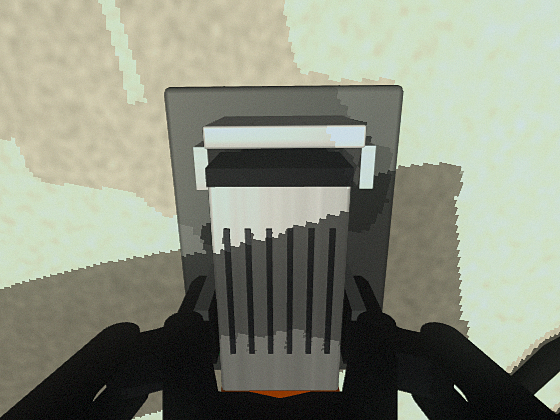

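```bash
python3 -m jog '[{"grip":1,"x":1,"y":0,"z":1,"rx":0,"ry":0,"rz":0},{"grip":1,"x":0,"y":0,"z":1,"rx":0,"ry":0,"rz":0},{"grip":1,"x":0,"y":0,"z":1,"rx":0,"ry":0,"rz":0},{"grip":1,"x":0,"y":0,"z":0,"rx":0,"ry":0,"rz":0}]'
python3 -m jog '[{"grip":1,"x":0,"y":0,"z":0.7,"rx":0,"ry":0,"rz":0},{"grip":1,"x":0,"y":0,"z":0.5,"rx":0,"ry":0,"rz":0},{"grip":1,"x":0,"y":0,"z":0,"rx":0,"ry":0,"rz":0},{"grip":1,"x":0,"y":0,"z":0,"rx":0,"ry":0,"rz":0}]'
tail -1 /dev/null; python3 -c "
from plant import get_state as g;s=g();print(s['eef_pos'],s['contact_force'],s['wrist_torque'])"
```

```text
time: 25.6
eef_pos: [0.4666, 0.3078, 0.2104]
tcp_rot: [0.995, 0.103, -0.001, 0.001]
contact_force: [-2.3, -1.4, 2.7]
opening: 0.533
time: 25.93
eef_pos: [0.4667, 0.3078, 0.2104]
tcp_rot: [0.995, 0.103, -0.001, 0.001]
contact_force: [-4.5, -3.0, 9.9]
opening: 0.527
[0.4666821  0.3078069  0.21042663] [-4.52107243 -2.97214731  9.90759116] [-0.4691455   0.75248488  0.00701832]
```

It's seated on the bed: the upward force rose from -3 to +10 N at the expected height. I'll release and retreat straight up.

```bash
python3 -m jog '[{"grip":0.3,"x":0,"y":0,"z":0,"rx":0,"ry":0,"rz":0},{"grip":0.2,"x":0,"y":0,"z":0,"rx":0,"ry":0,"rz":0},{"grip":0.1,"x":0,"y":0,"z":0,"rx":0,"ry":0,"rz":0},{"grip":0,"x":0,"y":0,"z":0,"rx":0,"ry":0,"rz":0},{"grip":0,"x":0,"y":0,"z":0,"rx":0,"ry":0,"rz":0},{"grip":0,"x":0,"y":0,"z":0,"rx":0,"ry":0,"rz":0}]'
python3 -m jog '[{"grip":0,"x":0,"y":0,"z":-8,"rx":0,"ry":0,"rz":0},{"grip":0,"x":0,"y":0,"z":-15,"rx":0,"ry":0,"rz":0},{"grip":0,"x":0,"y":0,"z":-25,"rx":0,"ry":0,"rz":0},{"grip":0,"x":0,"y":0,"z":-30,"rx":0,"ry":0,"rz":0},{"grip":0,"x":0,"y":0,"z":-30,"rx":0,"ry":0,"rz":0},{"grip":0,"x":0,"y":0,"z":-30,"rx":0,"ry":0,"rz":0},{"grip":0,"x":0,"y":0,"z":0,"rx":0,"ry":0,"rz":0},{"grip":0,"x":0,"y":0,"z":0,"rx":0,"ry":0,"rz":0}]'
python3 look.py wrist w24; python3 look.py scene s24; python3 look.py top t24
python3 - <<'E'
from h import *
crop('s24',340,120,420,190,7,'c20')
E
```

```text
time: 26.43
eef_pos: [0.4662, 0.3076, 0.208]
tcp_rot: [0.995, 0.103, -0.002, 0.001]
contact_force: [0.7, -0.4, 0.6]
opening: 0.999
time: 27.1
eef_pos: [0.4671, 0.3083, 0.3495]
tcp_rot: [0.995, 0.103, 0.001, 0.0]
contact_force: [0.1, -0.8, -0.5]
opening: 1.003
27.15 [ 0.402  0.088  1.915 -0.002  1.141  0.197] [0.4665 0.308  0.3472]
[[ 0.979  0.204 -0.001]
 [ 0.204 -0.979 -0.002]
 [-0.002  0.002 -1.   ]]
F [ 0.   0.2 -0.7] 1.0039541442835231
27.2 [ 0.402  0.089  1.917 -0.002  1.141  0.197] [0.4662 0.3079 0.3457]
[[ 0.979  0.204 -0.004]
 [ 0.204 -0.979 -0.003]
 [-0.004  0.002 -1.   ]]
F [ 0.2 -0.3 -0.6] 0.9972810476339886
27.25 [ 0.402  0.09   1.918 -0.002  1.141  0.197] [0.466  0.3078 0.3447]
[[ 0.979  0.204 -0.005]
 [ 0.204 -0.979 -0.004]
 [-0.006  0.003 -1.   ]]
F [-0.3 -0.3 -0.1] 1.0014236678507178
```

View pics/w24.png

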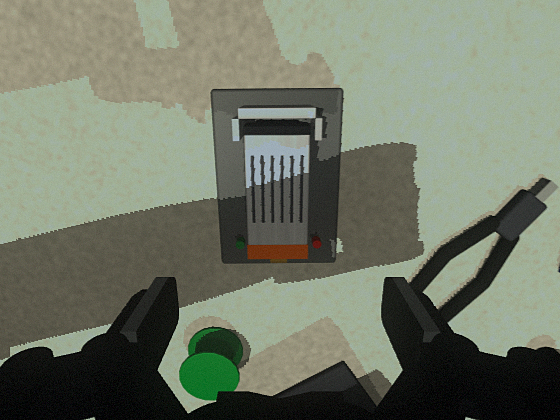

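View pics/c20.png

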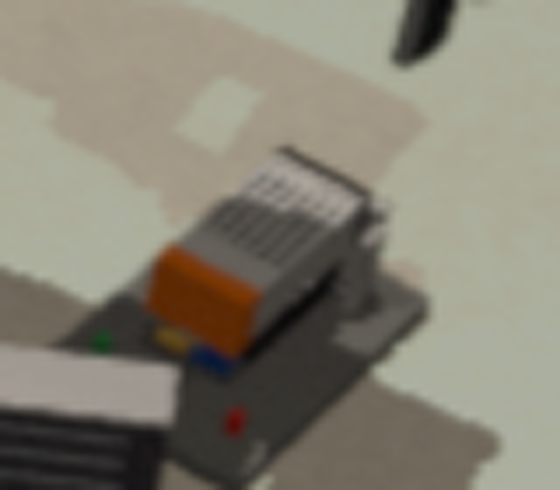

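View pics/s24.png

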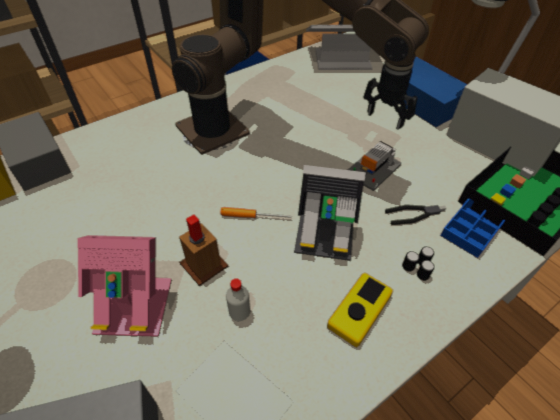

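Run:
```python
from h import *
crop('w24',205,80,350,270,3.1*1,'c21')
```

```text
(no output)
```

View pics/c21.png

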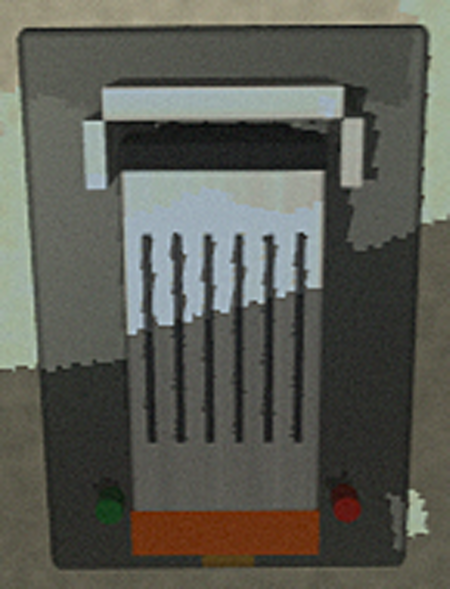

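```bash
python3 - <<'E'
from fit import *
w=load('w24'); k=lambda u,v:(w,205+u/3.1,80+v/3.1)
a1,a2=atz(*k(104,121),.058),atz(*k(344,119),.058)   # backstop face top edge
g1,g2=atz(*k(106,121),.052),atz(*k(342,118),.052)
f1,f2=atz(*k(133,555),.070),atz(*k(319,555),.070)   # module front top
r1,r2=atz(*k(122,171),.070),atz(*k(324,171),.070)   # light edge
f=(f1+f2)/2; r=(r1+r2)/2; ax=(f-r); ln=np.linalg.norm(ax); ax/=ln
b=(a2-a1); b/=np.linalg.norm(b); u=np.array([b[1],-b[0],0]); bm=(a1+a2)/2; gm=(g1+g2)/2
print('front-rearlight len',ln,'width',np.linalg.norm(f1-f2),np.linalg.norm(r1-r2),'u',u,'yaw err',np.degrees(np.arctan2(np.cross(u,ax)[2],u@ax)))
mid=f-ax*.05; print('mid x in jig',(mid-bm)@u-.054,'y',(mid-gm)@b, 'guide gap',np.linalg.norm(g1-g2))
E
python3 - <<'E'
from h import *
a=cv2.imread('pics/top0.png');b=cv2.imread('pics/t24.png')
v=np.hstack([np.hstack([cv2.resize(x[140:280,160:400],None,fx=1.65,fy=1.65,interpolation=cv2.INTER_CUBIC)]) for x in (a,b)]); cv2.imwrite('pics/c22.png',v)
E
```

```text
front-rearlight len 0.09428007451457518 width 0.046282630878827294 0.04478051126980211 u [ 0.21151246 -0.9773753   0.        ] yaw err -0.13794600538056045
mid x in jig 0.00035123000161647183 y -0.0003449799128899892 guide gap 0.055310603827376584
```

View pics/c22.png

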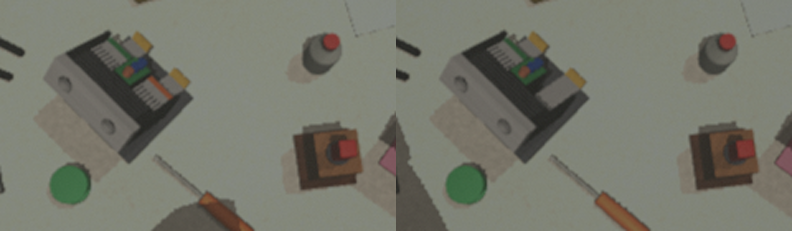

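The module sits at jig x = 0.4 mm, y = -0.3 mm, with a yaw error of 0.1°. The rod, bottle, spool and green module look the same as in the first picture, so I'm handing in.

```bash
python3 -c "
from plant import sign_off,get_state
print(sign_off()); print(get_state()['time'])"
```

```text
the job is handed in; nothing more can be done
None
the job is handed in; nothing more can be done
```

I finished the job and handed it in at about 27 s of robot time. The sign-off gave no verdict.

**What I did:** I took the rod from its block and pushed the orange-capped module out through hole A with a measured force of about 8 N. It slid down to the yellow stop. I put the rod back upright in its block, laid the module on the jig bed, let go and pulled clear.

**Last checks:**
- **Module:** its centre was about 0.4 mm along and -0.3 mm across from the middle of the bed, with a yaw error of about 0.1°. The arm's height and contact force at release fit it resting flat on the bed.
- **Switch lever:** in the pictures it is pressed under the orange end. I could not read its angle directly.
- **Rod:** it stands upright with its collar on the block, and looks as it did at the start.
- **Bystanders:** the green module, spool and bottle show no visible movement between the first and last top views.
- **Gripper:** it was open and clear, with no contact force.

**What disagreed:**
- **Hole height:** my first estimate was about 6 mm too low, so the rod tip pressed the chassis wall once at about 38 N. It did not touch the module. I backed off and corrected before entering the hole.
- **Scene camera:** for the wooden block, it disagreed with the wrist and top cameras by up to 7 mm, so I relied on those two there.

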